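# Load the drying pan with desiccant tablets and lock its collar

### The arm

A 6-joint arm with a two-finger parallel gripper is mounted at the origin on a cart in front of the work surface, level with it; the furniture and walls round the work are solid. World frame = base frame: x ahead of the robot, y to its left, z up, the work surface at z = 0. Lengths are in m, angles in rad, forces in N, time in s.
With the tool pointing down it reaches from about 0.3 to 0.775 m from the base axis. Payload 14.6 kg.
Tool frame: the origin (TCP) lies at the very end of the fingers, on their centre line; the grasp point (between the pads) lies 19 mm behind it; x points along the fingers, y is the direction in which the jaws open and shut, and the axes are right-handed (so a half turn about x gives the same grasp; the last joint's range is limited). The gripper opens to 94 mm and grips with 3 to 60 N. Pads are 16 mm wide; open, the fingers measure 119 mm over their backs; the gripper's body (75 mm by 177 mm) begins 78 mm behind the grasp point.
Start: joints at [-1.346, 0.3, 1.521, -0, 1.321, -0.067], TCP at [0.158, -0.527, 0.205] pointing down, gripper open.
Joint ranges: [-3.03, 3.03], [-0.79, 2.21], [0.23, 2.52], [-1.04, 4.18], [0, 3.07], [-2.55, 2.55]. Speed limits (rad/s): [2.22, 2.22, 2.57, 3.14, 3.14, 3.14].

### API

Orientations are given as [roll, pitch, yaw] about the fixed x, y, z axes, in that order (R = Rz(yaw) Ry(pitch) Rx(roll)).
In Python, from station import ctrl, viewer, hand_in gives the robot as it stands. The module is installed in compiled form; this text tells all that it offers.
- The arm moves only by the tool play_rows, never from a script. Its argument "deltas" is a list that holds one entry, the list of rows, each a list of 7 numbers: the shift along the tool's x, y, z in mm, then the turn, a rotation vector about the tool's x, y, z in rad, then the finger opening in mm, from 0 to 94. In form: [[[dx, dy, dz, ax, ay, az, gripper], ...]]. A call has 1 to 10 rows; each row shifts and turns the commanded pose from where the row before left it, along the tool's axes as they then stand; what a row does not reach is not made up. A row lasts 1/10 s, in which the tool goes at most 50 mm and 8.59 degrees, less where a joint would pass 70% of its speed; a pose out of reach is approached as far as the arm can. A call with a gripper value outside its range is refused whole. The fingers move at their own pace and stop on an object; "grip_force" is the grip in N (left out, the last holds). Time passes only in rows, so rows that do not move let the fingers close. It gives the time, the measured TCP pose, the force and the opening at its end, in the units of the state.
- ctrl.get_obs(): the state, without advancing time (a new reading comes with each control period).
- viewer.camera(name): name is "scene" or "side" or "wrist"; returns a dict with "img" (384x512x3 uint8, red, green, blue), "fx", "fy", "cx", "cy" (pixels), "rvec" (rotation vector, rad) and "tvec" (3), from world to camera coordinates, as OpenCV has them. Camera axes: x right, y down, z forward; pixel columns grow to the right and rows downward; lengths in m; the calibration is good to about 2 mm. A picture is of the moment at which its call begins. There is no depth.
- hand_in(): hands the job in, once; it reports no verdict.
The state is a dict: "time_s": time; "qpos": joint angles; "joint_vel": joint speeds; "tau": joint torques, N m; "ee_pos": TCP position; "eef_rot": TCP orientation; "force": force on the tool from outside, world axes, zero at the start; "moment": the same for the moment, N m; "grip_width": finger opening in m.
Only numpy, scipy, OpenCV 4.12 (cv2) and the standard library are available. Lean on these libraries where they do the work, as an engineer would, in place of code of your own. Each camera call takes 0.05 s, during which the arm holds its last target.

### The job

Take the blue shaker by its handle and shake its eight orange desiccant tablets out over the round drying pan, spreading them so that all eight lie in the pan and every quarter of it has at least one. Then set the empty shaker back upright in its grey parking tray and let go, and last turn the pan's black lock collar by its red lever until the lever is in line with the green locked mark. Spill nothing, do not touch the tablets with the gripper, and leave the other things on the bench alone.

Things in the scene. Friction and masses are not known exactly. Their poses are not given: they have to be found in the camera images.
- shaker: Blue flat box 112 (its x) x 58 x 37 mm high, clear lid; walls 3, floor 4 mm. Its whole -x end is the open mouth (52 x 30 mm). A white square handle post 30 x 30 mm stands on the lid's middle, top 97 mm above the underside. Origin: centre of underside, z up. Holds 8 tablets, about 0.26 kg full. Slippery: tablets slide out once the mouth tips down some 15 to 25 degrees, sooner if shaken.
- shaker_grip (a point): Point on the shaker's handle post axis, 72 mm above the underside, where to grip it (any of the two square directions).
- shaker_mouth (a point): Middle of the lower lip of the shaker's mouth (56 mm from its middle, 4 mm above its underside).
- pan: Fixed round drying pan of bright steel, 192 mm inside diameter, on a round grey platform 286 mm across. Origin: centre of the platform's underside on the bench; pan floor at z = 22 mm, rim at z = 50 mm. A low cross of ribs (5 mm) along the pan's own x and y axes divides the floor into four equal quarters.
- collar (a joint): Black captive lock collar (244 mm across, top at z = 35 mm) round the pan, turning about the pan's vertical axis; grows counter-clockwise seen from above (rad). White open mark at 0, green locked mark at 0.90; it can turn on to 1.15, past the mark. Needs about 2 N at the lever and stays where it is left.
- lever (a point): Red round upright lever peg on the collar, 16 mm diameter, 60 mm tall (from z = 34 to 94 mm above the bench), 114 mm from the pan's axis; this point is on its axis 80 mm above the bench.
- locked_mark (a point): Green locked mark on the grey platform, 134 mm from the pan's axis: the lever peg stands on the line from the pan's axis to this mark when locked.
- rest: Fixed grey parking tray for the shaker, 165 (its x) x 94 mm outside, walls 4 mm thick and 16 mm high, floor 4 mm thick. Origin: centre of its underside; the shaker stands in it with its x along the tray's x, some 20 mm of room at each end and 14 mm at each side.
- tape_roll: Bystander: roll of tape, 66 mm across, 19 mm high, lying flat; origin centre of underside.
- beaker: Bystander: clear beaker 80 mm across, 113 mm high; origin centre of underside.
- blue_bottle: Bystander: white bottle with a blue cap, 49 mm across, 85 mm high; origin centre of underside.
- marker: Bystander: black and white marker pen, 135 mm long, lying flat; origin at its middle, underside.
- tablet0: Orange desiccant tablet, rounded block 18 x 18 x 14 mm, 12 g, at first inside the shaker (eight alike). Origin: centre of its underside.
- tablet1: Orange desiccant tablet, rounded block 18 x 18 x 14 mm, 12 g, at first inside the shaker (eight alike). Origin: centre of its underside.
- tablet2: Orange desiccant tablet, rounded block 18 x 18 x 14 mm, 12 g, at first inside the shaker (eight alike). Origin: centre of its underside.
- tablet3: Orange desiccant tablet, rounded block 18 x 18 x 14 mm, 12 g, at first inside the shaker (eight alike). Origin: centre of its underside.
- tablet4: Orange desiccant tablet, rounded block 18 x 18 x 14 mm, 12 g, at first inside the shaker (eight alike). Origin: centre of its underside.
- tablet5: Orange desiccant tablet, rounded block 18 x 18 x 14 mm, 12 g, at first inside the shaker (eight alike). Origin: centre of its underside.
- tablet6: Orange desiccant tablet, rounded block 18 x 18 x 14 mm, 12 g, at first inside the shaker (eight alike). Origin: centre of its underside.
- tablet7: Orange desiccant tablet, rounded block 18 x 18 x 14 mm, 12 g, at first inside the shaker (eight alike). Origin: centre of its underside.
There are look-alikes about, which are no part of the job. What is shaped like the shaker but brown is not meant.

How it is judged:
On the way, in this order (a step that is already met when the one before it is completed fails the run):
1. the shaker is lifted with all tablets still in it (height (world z) of shaker above 0.05 m and distance between each of tablet0, tablet1, tablet2, tablet3, tablet4, tablet5, tablet6, tablet7 and shaker below 0.07 m), for 0.1 s.
2. all eight tablets lie in the pan, at least one in every quarter, the shaker still held up (horizontal distance between each of tablet0, tablet1, tablet2, tablet3, tablet4, tablet5, tablet6, tablet7 and pan below 0.099 m and z of each of tablet0, tablet1, tablet2, tablet3, tablet4, tablet5, tablet6, tablet7 in the frame of pan below 0.05 m and ((x of tablet0 in the frame of pan above 0 m and y of tablet0 in the frame of pan above 0 m) or (x of tablet1 in the frame of pan above 0 m and y of tablet1 in the frame of pan above 0 m) or (x of tablet2 in the frame of pan above 0 m and y of tablet2 in the frame of pan above 0 m) or (x of tablet3 in the frame of pan above 0 m and y of tablet3 in the frame of pan above 0 m) or (x of tablet4 in the frame of pan above 0 m and y of tablet4 in the frame of pan above 0 m) or (x of tablet5 in the frame of pan above 0 m and y of tablet5 in the frame of pan above 0 m) or (x of tablet6 in the frame of pan above 0 m and y of tablet6 in the frame of pan above 0 m) or (x of tablet7 in the frame of pan above 0 m and y of tablet7 in the frame of pan above 0 m)) and ((x of tablet0 in the frame of pan above 0 m and y of tablet0 in the frame of pan below 0 m) or (x of tablet1 in the frame of pan above 0 m and y of tablet1 in the frame of pan below 0 m) or (x of tablet2 in the frame of pan above 0 m and y of tablet2 in the frame of pan below 0 m) or (x of tablet3 in the frame of pan above 0 m and y of tablet3 in the frame of pan below 0 m) or (x of tablet4 in the frame of pan above 0 m and y of tablet4 in the frame of pan below 0 m) or (x of tablet5 in the frame of pan above 0 m and y of tablet5 in the frame of pan below 0 m) or (x of tablet6 in the frame of pan above 0 m and y of tablet6 in the frame of pan below 0 m) or (x of tablet7 in the frame of pan above 0 m and y of tablet7 in the frame of pan below 0 m)) and ((x of tablet0 in the frame of pan below 0 m and y of tablet0 in the frame of pan above 0 m) or (x of tablet1 in the frame of pan below 0 m and y of tablet1 in the frame of pan above 0 m) or (x of tablet2 in the frame of pan below 0 m and y of tablet2 in the frame of pan above 0 m) or (x of tablet3 in the frame of pan below 0 m and y of tablet3 in the frame of pan above 0 m) or (x of tablet4 in the frame of pan below 0 m and y of tablet4 in the frame of pan above 0 m) or (x of tablet5 in the frame of pan below 0 m and y of tablet5 in the frame of pan above 0 m) or (x of tablet6 in the frame of pan below 0 m and y of tablet6 in the frame of pan above 0 m) or (x of tablet7 in the frame of pan below 0 m and y of tablet7 in the frame of pan above 0 m)) and ((x of tablet0 in the frame of pan below 0 m and y of tablet0 in the frame of pan below 0 m) or (x of tablet1 in the frame of pan below 0 m and y of tablet1 in the frame of pan below 0 m) or (x of tablet2 in the frame of pan below 0 m and y of tablet2 in the frame of pan below 0 m) or (x of tablet3 in the frame of pan below 0 m and y of tablet3 in the frame of pan below 0 m) or (x of tablet4 in the frame of pan below 0 m and y of tablet4 in the frame of pan below 0 m) or (x of tablet5 in the frame of pan below 0 m and y of tablet5 in the frame of pan below 0 m) or (x of tablet6 in the frame of pan below 0 m and y of tablet6 in the frame of pan below 0 m) or (x of tablet7 in the frame of pan below 0 m and y of tablet7 in the frame of pan below 0 m)) and height (world z) of shaker above 0.03 m), for 0.2 s.
3. the shaker stands upright in its parking tray, released (x of shaker in the frame of rest between -0.025 and 0.025 m and y of shaker in the frame of rest between -0.025 and 0.025 m and z of shaker in the frame of rest below 0.01 m and angle between shaker's own z axis and vertical below 0.08 rad and linear speed of shaker below 0.03 m/s and contact force between the fingers and shaker below 0.1 N), for 0.2 s.
4. the collar is turned to its locked mark (value of joint collar between 0.81 and 0.99 rad), for 0.2 s.
At the end, for the whole second after the job is handed in: All eight tablets lie still in the pan, at least one in each quarter; the shaker stands upright (0.08 rad), released and still on the floor of its parking tray, its middle within 25 mm of the tray's in x and y; the collar is still, at 0.81 to 0.99 rad (green mark 0.90) (all of step 3 and all of step 4 and horizontal distance between each of tablet0, tablet1, tablet2, tablet3, tablet4, tablet5, tablet6, tablet7 and pan below 0.099 m and z of each of tablet0, tablet1, tablet2, tablet3, tablet4, tablet5, tablet6, tablet7 in the frame of pan below 0.05 m and ((x of tablet0 in the frame of pan above 0 m and y of tablet0 in the frame of pan above 0 m) or (x of tablet1 in the frame of pan above 0 m and y of tablet1 in the frame of pan above 0 m) or (x of tablet2 in the frame of pan above 0 m and y of tablet2 in the frame of pan above 0 m) or (x of tablet3 in the frame of pan above 0 m and y of tablet3 in the frame of pan above 0 m) or (x of tablet4 in the frame of pan above 0 m and y of tablet4 in the frame of pan above 0 m) or (x of tablet5 in the frame of pan above 0 m and y of tablet5 in the frame of pan above 0 m) or (x of tablet6 in the frame of pan above 0 m and y of tablet6 in the frame of pan above 0 m) or (x of tablet7 in the frame of pan above 0 m and y of tablet7 in the frame of pan above 0 m)) and ((x of tablet0 in the frame of pan above 0 m and y of tablet0 in the frame of pan below 0 m) or (x of tablet1 in the frame of pan above 0 m and y of tablet1 in the frame of pan below 0 m) or (x of tablet2 in the frame of pan above 0 m and y of tablet2 in the frame of pan below 0 m) or (x of tablet3 in the frame of pan above 0 m and y of tablet3 in the frame of pan below 0 m) or (x of tablet4 in the frame of pan above 0 m and y of tablet4 in the frame of pan below 0 m) or (x of tablet5 in the frame of pan above 0 m and y of tablet5 in the frame of pan below 0 m) or (x of tablet6 in the frame of pan above 0 m and y of tablet6 in the frame of pan below 0 m) or (x of tablet7 in the frame of pan above 0 m and y of tablet7 in the frame of pan below 0 m)) and ((x of tablet0 in the frame of pan below 0 m and y of tablet0 in the frame of pan above 0 m) or (x of tablet1 in the frame of pan below 0 m and y of tablet1 in the frame of pan above 0 m) or (x of tablet2 in the frame of pan below 0 m and y of tablet2 in the frame of pan above 0 m) or (x of tablet3 in the frame of pan below 0 m and y of tablet3 in the frame of pan above 0 m) or (x of tablet4 in the frame of pan below 0 m and y of tablet4 in the frame of pan above 0 m) or (x of tablet5 in the frame of pan below 0 m and y of tablet5 in the frame of pan above 0 m) or (x of tablet6 in the frame of pan below 0 m and y of tablet6 in the frame of pan above 0 m) or (x of tablet7 in the frame of pan below 0 m and y of tablet7 in the frame of pan above 0 m)) and ((x of tablet0 in the frame of pan below 0 m and y of tablet0 in the frame of pan below 0 m) or (x of tablet1 in the frame of pan below 0 m and y of tablet1 in the frame of pan below 0 m) or (x of tablet2 in the frame of pan below 0 m and y of tablet2 in the frame of pan below 0 m) or (x of tablet3 in the frame of pan below 0 m and y of tablet3 in the frame of pan below 0 m) or (x of tablet4 in the frame of pan below 0 m and y of tablet4 in the frame of pan below 0 m) or (x of tablet5 in the frame of pan below 0 m and y of tablet5 in the frame of pan below 0 m) or (x of tablet6 in the frame of pan below 0 m and y of tablet6 in the frame of pan below 0 m) or (x of tablet7 in the frame of pan below 0 m and y of tablet7 in the frame of pan below 0 m)) and velocity of joint collar below 0.05 rad/s and linear speed of each of tablet0, tablet1, tablet2, tablet3, tablet4, tablet5, tablet6, tablet7 below 0.03 m/s); the robot touches nothing.
It fails at once if a bystander is moved by more than 30 mm (distance of any of tape_roll, beaker, blue_bottle, marker from where it was at the start of the episode above 0.03 m).
It fails at once if the gripper's fingers press on a tablet (contact force between the fingers and tablet0 above 0.5 N or contact force between the fingers and tablet1 above 0.5 N or contact force between the fingers and tablet2 above 0.5 N or contact force between the fingers and tablet3 above 0.5 N or contact force between the fingers and tablet4 above 0.5 N or contact force between the fingers and tablet5 above 0.5 N or contact force between the fingers and tablet6 above 0.5 N or contact force between the fingers and tablet7 above 0.5 N).
It also fails if it takes over 72 s, if anything falls off the work surface, if the arm or the gripper's body presses on something with over 40 N, if the wrist force passes 120 N, or if a joint passes its speed limit or range.

## Working session

There is one attempt and no reset: what is moved stays moved. The work goes in short steps, Python scripts to look and compute and a tool call to move; the robot and the scene stay as the last step left them, time stands still between calls to the robot, and variables do not carry over. Pictures are saved under pics/ and viewed, and the job is handed in when it is done.

Besides the shell and the picture viewer there is one more tool, called by a JSON object that holds its "api" and its "payload", one argument or row to a line. play_rows: Moves the arm, as the interface text tells. Its arguments: {"type":"object","properties":{"deltas":{"type":"array","items":{"type":"array","items":{"type":"array","items":{"type":"number"}}}},"grip_force":{"type":"number"}},"required":["deltas"]}

```bash
mkdir -p pics; cat > h.py <<'E'
import numpy as np, cv2
from scipy.spatial.transform import Rotation as R
from station import ctrl, viewer, hand_in
def snap(name,fn):
    c=viewer.camera(name); cv2.imwrite('pics/'+fn+'.png',c['img'][:,:,::-1]); np.save('pics/'+fn+'.npy',c,allow_pickle=True); return c
def load(fn): return np.load('pics/'+fn+'.npy',allow_pickle=True).item()
def ray(c,uv,z):
    Rm=cv2.Rodrigues(np.array(c['rvec'],float))[0]; t=np.array(c['tvec'],float).ravel()
    o=-Rm.T@t
    d=Rm.T@np.array([(uv[0]-c['cx'])/c['fx'],(uv[1]-c['cy'])/c['fy'],1])
    return o+d*(z-o[2])/d[2]
def proj(c,P):
    Rm=cv2.Rodrigues(np.array(c['rvec'],float))[0]
    p=Rm@np.array(P,float)+np.array(c['tvec']).ravel(); return np.array([c['fx']*p[0]/p[2]+c['cx'],c['fy']*p[1]/p[2]+c['cy']])
def blobs(c,lo,hi,amin=30):
    hsv=cv2.cvtColor(np.ascontiguousarray(c['img']),cv2.COLOR_RGB2HSV)
    m=cv2.inRange(hsv,lo,hi); n,l,s,ce=cv2.connectedComponentsWithStats(m)
    return m,[(s[i,4],s[i,:4].tolist(),ce[i].round(1).tolist()) for i in range(1,n) if s[i,4]>=amin]
E
python3 - <<'E'
from h import *
for n in ['scene','side','wrist']:
    c=snap(n,n+'0'); Rm=cv2.Rodrigues(np.array(c['rvec'],float))[0]; print(n,(-Rm.T@np.array(c['tvec']).ravel()).round(3),c['fx'],c['cx'],c['cy'])
a=np.vstack([np.hstack([load('scene0')['img'],load('side0')['img']])])
print(ctrl.get_obs())
E
```

```text
scene [-0.002  0.652  0.894] 349.13557299981636 257.2350002298485 188.17494729562668
side [ 0.295 -0.651  0.481] 348.58717139316553 254.61483905389608 196.54573060417505
wrist [ 0.234 -0.502  0.386] 310.26117236031246 261.1875332958914 185.5983175323645
{'time_s': 0.15, 'qpos': array([-1.34560345e+00,  3.00328020e-01,  1.52140072e+00,  9.05092482e-06,
        1.32071889e+00, -6.65663445e-02]), 'joint_vel': array([ 0.00100875, -0.00143748, -0.00115024, -0.00024216,  0.00014635,
       -0.00100293]), 'tau': array([ 2.26010772e-03, -5.31957042e+01, -3.52821887e+01,  7.09004654e-02,
        2.35979317e-02, -6.10891902e-05]), 'ee_pos': array([ 0.15817533, -0.5265659 ,  0.20504112]), 'eef_rot': array([-1.64761697,  1.56994131,  1.78573265]), 'force': array([ 0.06515489, -0.83461741, -0.32884164]), 'moment': array([ 0.00615025,  0.03345207, -0.03011019]), 'grip_width': 0.09392391622756113}
```

View pics/scene0.png

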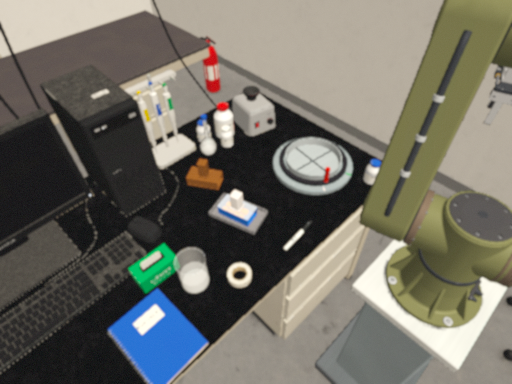

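View pics/side0.png

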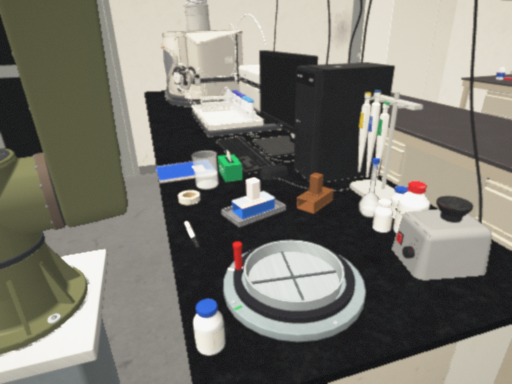

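View pics/wrist0.png

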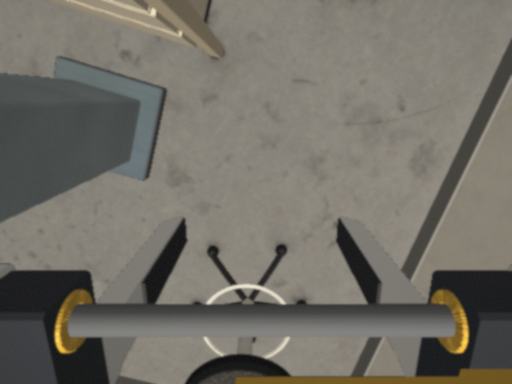

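```bash
python3 - <<'E'
from h import *
a=load('scene0');b=load('side0')
A=cv2.resize(a['img'][120:260,170:390],None,fx=3.5,fy=3.5,interpolation=cv2.INTER_CUBIC)[:,:,::-1]
B=cv2.resize(b['img'][160:360,170:380],None,fx=3,fy=3,interpolation=cv2.INTER_CUBIC)[:,:,::-1]
cv2.imwrite('pics/cA.png',A);cv2.imwrite('pics/cB.png',B)
for n,c in (('scene',a),('side',b)):
    for nm,lo,hi in (('blue',(100,120,60),(125,255,255)),('red',(0,170,80),(6,255,255)),('green',(40,60,80),(85,255,255))):
        print(n,nm,[(x) for x in blobs(c,lo,hi,4)[1]])
E
```

```text
scene blue [(np.int32(9), [158, 109, 3, 5], [158.9, 111.2]), (np.int32(68), [196, 114, 12, 11], [201.8, 118.6]), (np.int32(73), [370, 158, 11, 9], [375.1, 161.9]), (np.int32(147), [219, 209, 37, 17], [237.9, 217.4]), (np.int32(4774), [107, 287, 102, 97], [158.3, 338.3])]
scene red [(np.int32(60), [204, 46, 13, 20], [210.2, 54.9]), (np.int32(5), [212, 57, 2, 5], [212.6, 59.0]), (np.int32(15), [207, 62, 10, 3], [211.9, 63.3]), (np.int32(73), [206, 79, 14, 13], [213.2, 85.2]), (np.int32(34), [217, 103, 12, 7], [223.0, 106.1]), (np.int32(4), [256, 124, 2, 2], [256.5, 124.5]), (np.int32(44), [324, 168, 5, 15], [326.3, 175.7])]
scene green [(np.int32(10), [162, 83, 4, 3], [163.5, 84.0]), (np.int32(40), [168, 98, 5, 11], [170.0, 103.1]), (np.int32(9), [347, 173, 5, 3], [349.0, 174.0]), (np.int32(1293), [127, 242, 52, 52], [154.3, 268.3])]
side blue [(np.int32(16), [497, 74, 7, 3], [500.3, 74.7]), (np.int32(39), [234, 91, 19, 11], [243.1, 96.5]), (np.int32(6), [376, 90, 4, 2], [377.5, 90.5]), (np.int32(13), [369, 124, 2, 7], [369.5, 126.8]), (np.int32(36), [372, 157, 7, 7], [374.8, 160.3]), (np.int32(472), [156, 162, 38, 18], [174.8, 170.4]), (np.int32(62), [395, 186, 12, 7], [400.4, 189.2]), (np.int32(373), [231, 200, 43, 19], [252.7, 209.1]), (np.int32(354), [195, 298, 23, 19], [206.1, 306.9])]
side red [(np.int32(76), [409, 182, 17, 11], [415.7, 185.9]), (np.int32(12), [420, 188, 5, 5], [422.6, 190.2]), (np.int32(9), [397, 237, 4, 5], [399.0, 239.2]), (np.int32(214), [232, 241, 10, 29], [237.2, 253.4])]
side green [(np.int32(13), [383, 102, 6, 3], [386.2, 102.8]), (np.int32(54), [377, 119, 5, 16], [379.2, 127.1]), (np.int32(568), [217, 154, 26, 28], [229.8, 167.8]), (np.int32(26), [234, 305, 8, 6], [237.6, 307.2])]
```

View pics/cA.png

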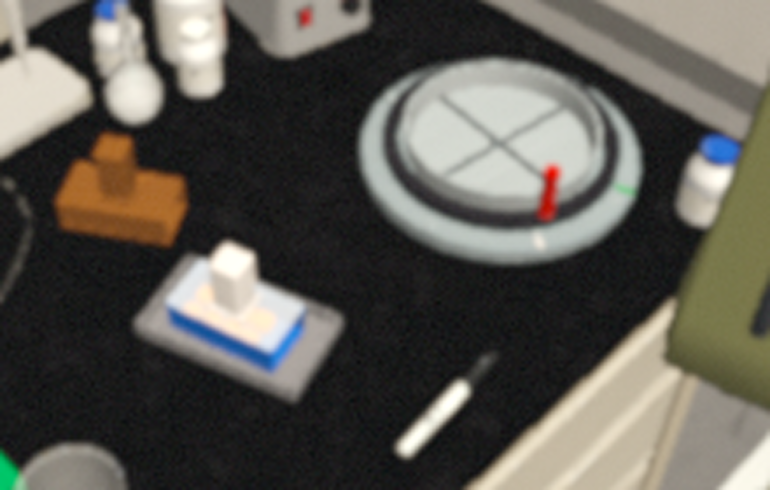

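View pics/cB.png

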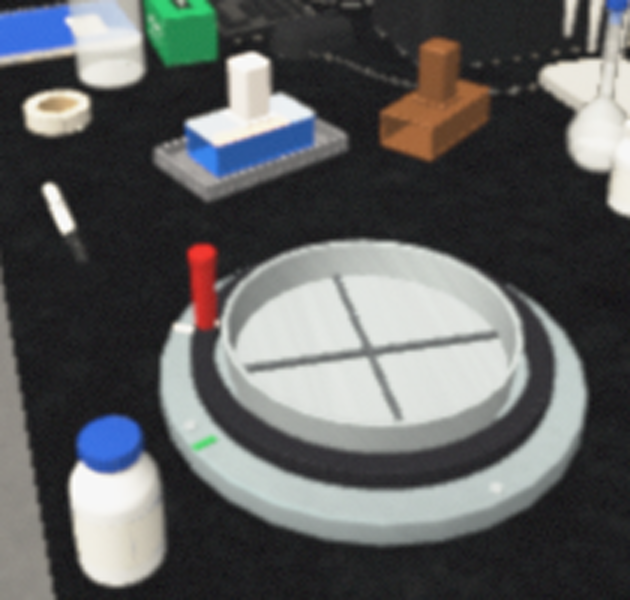

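```bash
python3 - <<'E'
from h import *
a=load('scene0');b=load('side0')
fa=lambda u,v:(170+u/3.5,120+v/3.5); fb=lambda u,v:(170+u/3,160+v/3)
def P(n,ua,ub,z): print(n, ray(a,fa(*ua),z)[:2].round(4) if ua else '', ray(b,fb(*ub),z)[:2].round(4) if ub else '')
P('pan',(498,143),(371,350),.027)
P('ribend1',(442,96),(338,275),.027)
P('ribend2',(556,188),(400,418),.027)
P('rib3',(568,104),(248,369),.027)
P('rib4',(442,177),(497,335),.027)
P('levertop',(552,172),(203,252),.094)
P('green',(626,189),(204,443),.02)
P('white',(540,240),(182,328),.02)
P('posttop',(235,255),(250,64),.101)
P('shak bl',(168,308),None,.041)
P('tray cornerL',(136,325),None,.016)
P('tray corner1',(295,402),(208,196),.016)
P('tray corner2',(343,322),(156,155),.016)
P('tray corner3',(188,255),(347,142),.016)
P('tray corner4',(136,325),None,.016)
P('marker1',(403,450),(47,186),.01)
P('marker2',(492,354),(85,258),.01)
P('bottle',(720,152),(112,435),.085)
E
```

```text
pan [ 0.5288 -0.1176] [ 0.5313 -0.1292]
ribend1 [ 0.618  -0.1314] [ 0.5428 -0.0395]
ribend2 [ 0.4466 -0.1084] [ 0.5222 -0.1958]
rib3 [ 0.5154 -0.2162] [ 0.4467 -0.1208]
rib4 [ 0.5363 -0.0399] [ 0.6194 -0.1425]
levertop [ 0.4275 -0.0634] [ 0.431 -0.075]
green [ 0.4004 -0.1628] [ 0.403  -0.1702]
white [ 0.4173 -0.0481] [ 0.4176 -0.0547]
posttop [0.5527 0.2177] [0.551  0.2048]
shak bl [0.5896 0.2699] 
tray cornerL [0.6121 0.2924] 
tray corner1 [0.4489 0.2473] [0.4856 0.1258]
tray corner2 [0.4818 0.1553] [0.4592 0.2168]
tray corner3 [0.6439 0.2032] [0.6393 0.1803]
tray corner4 [0.6121 0.2924] 
marker1 [0.3529 0.2132] [0.3538 0.2028]
marker2 [0.3655 0.0827] [0.3678 0.0733]
bottle [ 0.3373 -0.2054] [ 0.3426 -0.2163]
```

```bash
cat >> h.py <<'E'
def pose():
    o=ctrl.get_obs(); return np.array(o['ee_pos']),R.from_euler('xyz',o['eef_rot'])
def Rt(d,yd):  # tool x along d, tool y near yd
    d=np.array(d,float);d/=np.linalg.norm(d);y=np.array(yd,float);y-=d*(y@d);y/=np.linalg.norm(y)
    return R.from_matrix(np.column_stack([d,y,np.cross(d,y)]))
def plan(pt,rt,p=None,r=None):
    if p is None: p,r=pose()
    d=r.inv().apply(np.array(pt)-p)*1000; rv=(r.inv()*rt).as_rotvec()
    print('dtool mm',d.round(1),'rotvec',rv.round(4),'norms',np.linalg.norm(d).round(1),np.linalg.norm(rv).round(3))
    return d,rv
def hold():
    p,r=pose();o=ctrl.get_obs();print('t',round(o['time_s'],2),'p',p.round(4),'\n',r.as_matrix().round(3),'F',np.round(o['force'],2),'w',round(o['grip_width'],4),'q',np.round(o['qpos'],3))
E
python3 - <<'E'
from h import *
hold()
c=load('wrist0');Rm=cv2.Rodrigues(np.array(c['rvec'],float))[0];p,r=pose()
print('cam pos tool',r.inv().apply(-Rm.T@np.array(c['tvec']).ravel()-p), 'cam axes in tool (rows x,y,z)\n',(Rm@r.as_matrix()).round(3))
a=0.27
# view pose: tool down, tool y along shaker y
for s in (1,-1):
    plan([0.52,0.195,0.30],Rt([0,0,-1],[-s*np.sin(a),s*np.cos(a),0]))
for s in (1,-1):
    plan([0.52,0.195,0.30],Rt([0,0,-1],[s*np.cos(a),s*np.sin(a),0]))
E
```

```text
t 0.15 p [ 0.1582 -0.5266  0.205 ] 
 [[-0.     0.288 -0.958]
 [ 0.001 -0.958 -0.288]
 [-1.    -0.001 -0.   ]] F [ 0.07 -0.83 -0.33] w 0.0939 q [-1.346  0.3    1.521  0.     1.321 -0.067]
cam pos tool [-0.18053034 -0.00191953 -0.07963922] cam axes in tool (rows x,y,z)
 [[ 0.     1.     0.   ]
 [-0.274 -0.     0.962]
 [ 0.962 -0.     0.274]]
dtool mm [ -94.4 -587.1 -554.1] rotvec [-3.1198e+00 -1.3000e-03 -1.0000e-04] norms 812.8 3.12
dtool mm [ -94.4 -587.1 -554.1] rotvec [ 0.0218 -0.0001  0.0009] norms 812.8 0.022
dtool mm [ -94.4 -587.1 -554.1] rotvec [-1.549e+00 -7.000e-04  6.000e-04] norms 812.8 1.549
dtool mm [ -94.4 -587.1 -554.1] rotvec [1.5926e+00 6.0000e-04 7.0000e-04] norms 812.8 1.593
```

```bash
cat >> h.py <<'E'
def arc(pt,rt,n,p=None,r=None):
    if p is None: p,r=pose()
    rv=(r.inv()*rt).as_rotvec()/n; M=np.zeros((3,3))
    for k in range(n): M+=(r*R.from_rotvec(rv*k)).as_matrix()
    d=np.linalg.solve(M,np.array(pt)-p)*1000
    print('n',n,'row',d.round(2),rv.round(4)); return d,rv
def run(rows,p=None,r=None):
    if p is None: p,r=pose()
    for w in rows: p=p+r.apply(np.array(w[:3])/1000); r=r*R.from_rotvec(w[3:6])
    return p,r
E
python3 - <<'E'
from h import *
a=0.27
print(arc([0.49,0.185,0.31],Rt([0,0,-1],[np.cos(a),np.sin(a),0]),24))
p,r=run([[-4.4,-27,-26,.066,0,0]]*10);print(p,r.as_matrix().round(2))
E
```

```text
n 24 row [ -4.37  -3.63 -36.04] [-0.0645 -0.      0.    ]
(array([ -4.36634629,  -3.63398393, -36.04128682]), array([-6.45433021e-02, -2.96756764e-05,  2.59990350e-05]))
[ 0.41492315 -0.26277095  0.24921468] [[-0.   -0.36 -0.93]
 [ 0.   -0.93  0.36]
 [-1.   -0.    0.  ]]
```

{"api": "play_rows", "payload": {
  "deltas": [
    [[-5,-3.6,-36,-0.0645,0,0,94],[-5,-3.6,-36,-0.0645,0,0,94],[-5,-3.6,-36,-0.0645,0,0,94],[-5,-3.6,-36,-0.0645,0,0,94],[-5,-3.6,-36,-0.0645,0,0,94],[-5,-3.6,-36,-0.0645,0,0,94],[-5,-3.6,-36,-0.0645,0,0,94],[-5,-3.6,-36,-0.0645,0,0,94],[-5,-3.6,-36,-0.0645,0,0,94],[-5,-3.6,-36,-0.0645,0,0,94]]
  ]
}}

```text
time_s: 1.15
ee_pos: [0.4351, -0.3014, 0.2554]
eef_rot: [-1.654, 1.57, 2.427]
force: [-0.4, -0.7, -0.5]
grip_width: 0.0939
```

```bash
python3 - <<'E'
from h import *
hold(); a=.27
c=snap('wrist','w1')
arc([0.49,0.185,0.31],Rt([0,0,-1],[np.cos(a),np.sin(a),0]),12)
E
```

```text
t 1.15 p [ 0.4351 -0.3014  0.2554] 
 [[-0.     0.807 -0.59 ]
 [ 0.    -0.59  -0.807]
 [-1.    -0.    -0.   ]] F [-0.39 -0.7  -0.5 ] w 0.0939 q [-0.675  0.219  1.506  0.     1.417 -0.044]
n 12 row [ -4.45  -4.43 -41.63] [-0.0746 -0.0001 -0.0001]
```

View pics/w1.png

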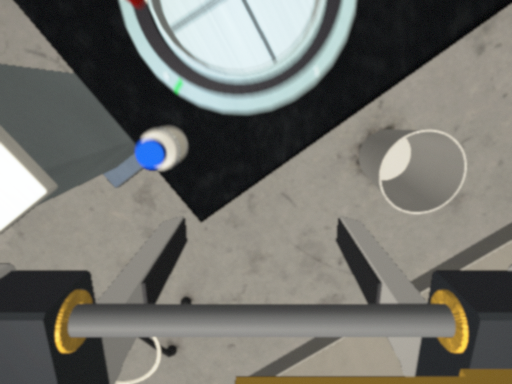

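{"api": "play_rows", "payload": {
  "deltas": [
    [[-5,-4.4,-41,-0.075,0,0,94],[-5,-4.4,-41,-0.075,0,0,94],[-5,-4.4,-41,-0.075,0,0,94]]
  ]
}}

```text
time_s: 1.5
ee_pos: [0.4888, -0.1902, 0.2703]
eef_rot: [-1.685, 1.57, 2.621]
force: [0.4, 0.2, -0.2]
grip_width: 0.094
```

```bash
python3 - <<'E'
from h import *
hold(); a=.27
c=snap('wrist','w2')
arc([0.49,0.185,0.31],Rt([0,0,-1],[np.cos(a),np.sin(a),0]),9)
E
```

```text
t 1.5 p [ 0.4888 -0.1902  0.2703] 
 [[-0.     0.919 -0.395]
 [ 0.    -0.395 -0.919]
 [-1.    -0.001 -0.   ]] F [ 0.39  0.22 -0.2 ] w 0.094 q [-0.441  0.2    1.495  0.     1.447 -0.035]
n 9 row [ -4.27  -4.29 -41.75] [-0.0743 -0.0001 -0.0001]
```

View pics/w2.png

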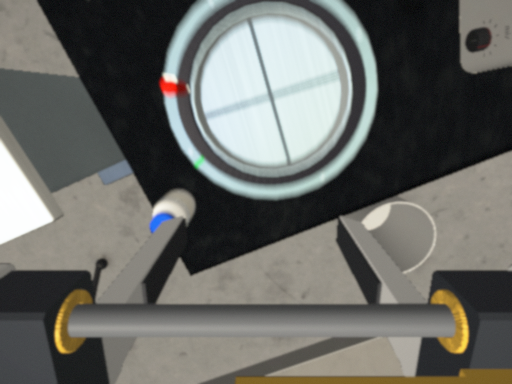

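Pan fully seen: rib crossing near (270,95), lever at (173,85), green mark (199,161). I measure it and go on.

```bash
python3 - <<'E'
from h import *
c=load('w2')
B=cv2.resize(c['img'][0:210,140:400],None,fx=3,fy=3,interpolation=cv2.INTER_CUBIC)[:,:,::-1];cv2.imwrite('pics/cC.png',B)
for nm,lo,hi in (('red',(0,170,80),(6,255,255)),('green',(40,60,80),(85,255,255))):
    for x in blobs(c,lo,hi,5)[1]: print(nm,x,ray(c,x[2],.094).round(4),ray(c,x[2],.02).round(4))
E
```

```text
red (np.int32(243), [159, 77, 26, 16], [170.7, 86.5]) [ 0.4328 -0.0653  0.094 ] [ 0.4147 -0.055   0.02  ]
green (np.int32(106), [193, 154, 12, 16], [198.8, 161.5]) [ 0.4238 -0.1525  0.094 ] [ 0.4039 -0.1603  0.02  ]
```

View pics/cC.png

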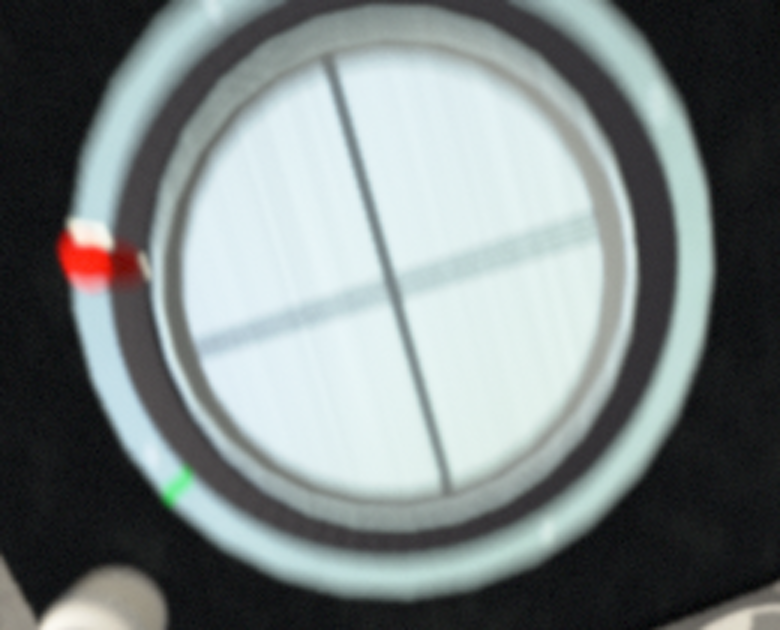

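{"api": "play_rows", "payload": {
  "deltas": [
    [[-4.3,-4.3,-41.8,-0.0743,0,0,94],[-4.3,-4.3,-41.8,-0.0743,0,0,94],[-4.3,-4.3,-41.8,-0.0743,0,0,94],[-4.3,-4.3,-41.8,-0.0743,0,0,94],[-4.3,-4.3,-41.8,-0.0743,0,0,94],[-4.3,-4.3,-41.8,-0.0743,0,0,94],[0,0,0,0,0,0,94]]
  ]
}}

```text
time_s: 2.25
ee_pos: [0.5181, 0.0604, 0.2967]
eef_rot: [2.421, 1.57, 0.893]
force: [-0.0, -1.5, -0.6]
grip_width: 0.0939
```

```bash
python3 - <<'E'
from h import *
hold(); a=.27
c=snap('wrist','w3')
E
```

```text
t 2.25 p [0.5181 0.0604 0.2967] 
 [[ 0.001  0.999  0.043]
 [ 0.001  0.043 -0.999]
 [-1.     0.001 -0.001]] F [-0.05 -1.5  -0.56] w 0.0939 q [4.600e-02 1.810e-01 1.457e+00 1.000e-03 1.502e+00 2.000e-03]
```

View pics/w3.png

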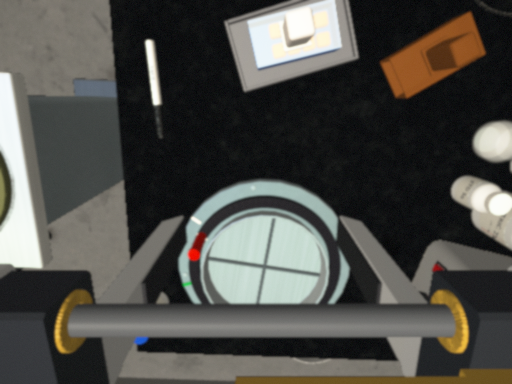

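```bash
python3 - <<'E'
from h import *
c=load('w3')
cv2.imwrite('pics/cD.png',cv2.resize(c['img'][0:110,210:370],None,fx=5,fy=5,interpolation=cv2.INTER_CUBIC)[:,:,::-1])
cv2.imwrite('pics/cE.png',cv2.resize(c['img'][170:310,160:370],None,fx=3.8,fy=3.8,interpolation=cv2.INTER_CUBIC)[:,:,::-1])
c2=load('w2')
f=lambda u,v:((u+.5)/3-.5+140,(v+.5)/3-.5)
print('pan c',ray(c2,f(394,287),.027))
for n,p in (('t',(329,60)),('b',(447,490)),('l',(203,349)),('r',(596,225))): print(n,ray(c2,f(*p),.027).round(4))
E
```

```text
pan c [ 0.53216974 -0.11782456  0.027     ]
t [ 0.5424 -0.0247  0.027 ]
b [ 0.5197 -0.2109  0.027 ]
l [ 0.4438 -0.1086  0.027 ]
r [ 0.6218 -0.1286  0.027 ]
```

View pics/cD.png

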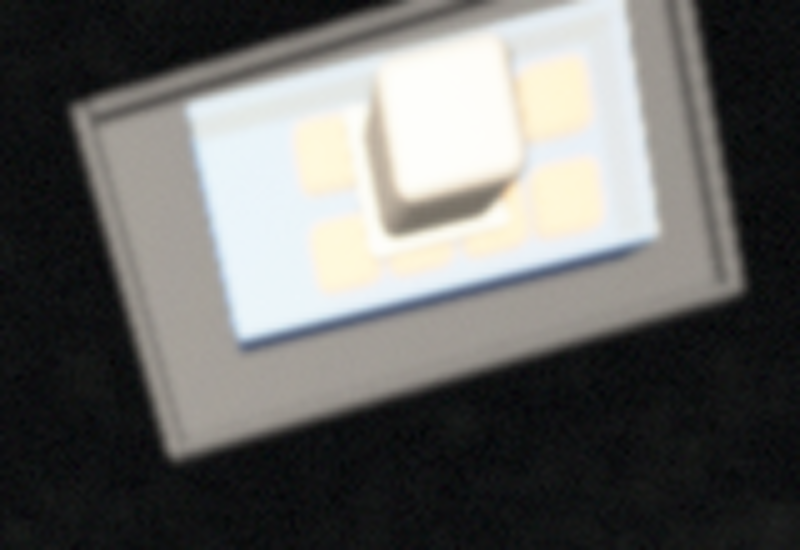

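View pics/cE.png

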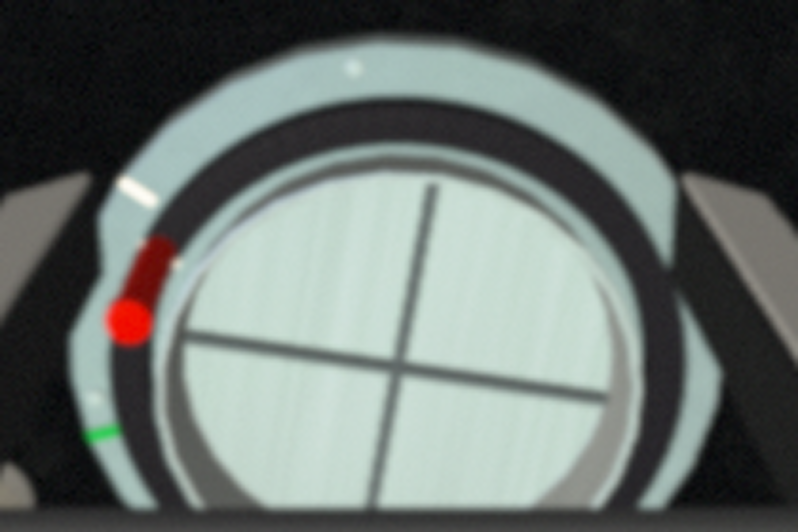

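```bash
python3 - <<'E'
from h import *
c=load('w3')
f=lambda u,v:((u+.5)/5-.5+210,(v+.5)/5-.5)
g=lambda u,v:((u+.5)/3.8-.5+160,(v+.5)/3.8-.5+170)
for n,p,z in (('tray bl',(175,460),.016),('tray tl',(72,104),.016),('tray br',(745,293),.016),
 ('lid bl',(240,343),.041),('lid tl',(187,105),.041),('lid br',(657,238),.041),
 ('post t tl',(378,72),.101),('tr',(500,36),.101),('br',(522,165),.101),('bl',(403,200),.101)):
    print(n,ray(c,f(*p),z)[:2].round(4))
for n,p,z in (('panc',(399,367),.027),('rl',(183,337),.027),('rr',(608,400),.027),('rt',(432,185),.027),('lever',(130,322),.094),('white',(138,192),.02),('green',(103,434),.02)):
    print(n,ray(c,g(*p),z)[:2].round(4))
E
```

```text
tray bl [0.49  0.149]
tray tl [0.4597 0.2393]
tray br [0.6464 0.2   ]
lid bl [0.5076 0.1789]
lid tl [0.4918 0.235 ]
lid br [0.6147 0.2091]
post t tl [0.5363 0.2305]
tr [0.5622 0.2386]
br [0.5693 0.2134]
bl [0.5435 0.2052]
panc [ 0.5309 -0.1219]
rl [ 0.4385 -0.1116]
rr [ 0.6219 -0.134 ]
rt [ 0.5406 -0.0379]
lever [ 0.4306 -0.0687]
white [ 0.4188 -0.049 ]
green [ 0.4017 -0.165 ]
```

```bash
python3 - <<'E'
from h import *
a=.28
d,rv=arc([.553,.222,.17],Rt([0,0,-1],[np.cos(a),np.sin(a),0]),6)
E
```

```text
n 6 row [ 21.05   9.57 -26.25] [-0.04 -0.   -0.  ]
```

{"api": "play_rows", "payload": {
  "deltas": [
    [[21,9.6,-26.3,-0.0397,0,0,94],[21,9.6,-26.3,-0.0397,0,0,94],[21,9.6,-26.3,-0.0397,0,0,94],[21,9.6,-26.3,-0.0397,0,0,94],[21,9.6,-26.3,-0.0397,0,0,94],[21,9.6,-26.3,-0.0397,0,0,94],[0,0,0,0,0,0,94],[0,0,0,0,0,0,94]]
  ]
}}

```text
time_s: 3.1
ee_pos: [0.5542, 0.2195, 0.1698]
eef_rot: [-1.313, 1.57, -2.61]
force: [-0.3, -1.0, 1.0]
grip_width: 0.0938
```

```bash
python3 - <<'E'
from h import *
hold(); a=.28
plan([.553,.222,.058],Rt([0,0,-1],[np.cos(a),np.sin(a),0]))
c=snap('scene','s4');c2=snap('side','d4')
A=cv2.resize(c['img'][120:270,160:310],None,fx=2.6,fy=2.6,interpolation=cv2.INTER_CUBIC)
B=cv2.resize(c2['img'][120:270,180:330],None,fx=2.6,fy=2.6,interpolation=cv2.INTER_CUBIC)
cv2.imwrite('pics/e4.png',np.hstack([A,B])[:,:,::-1])
E
```

```text
t 3.1 p [0.5542 0.2195 0.1698] 
 [[-0.001  0.963  0.27 ]
 [-0.001  0.27  -0.963]
 [-1.    -0.001  0.   ]] F [-0.35 -1.02  1.03] w 0.0938 q [ 0.316  0.432  1.426 -0.     1.285  0.042]
dtool mm [111.8  -0.3  -2.8] rotvec [-0.0064  0.0003  0.0012] norms 111.9 0.006
```

View pics/e4.png

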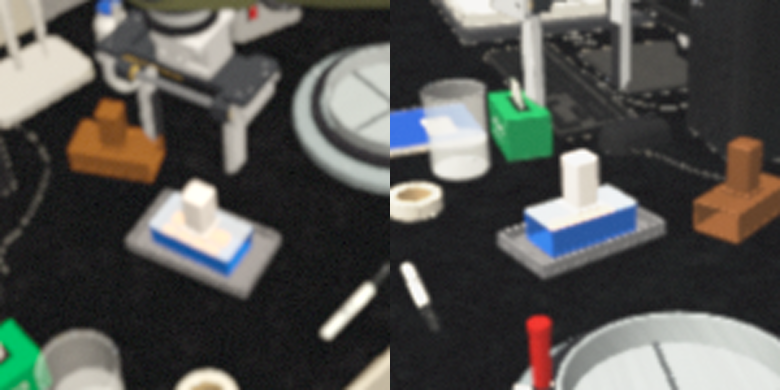

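{"api": "play_rows", "payload": {
  "deltas": [
    [[30,0,-1,-0.006,0,0,94],[30,0,-1,0,0,0,94],[30,0,-0.8,0,0,0,94],[22,0,0,0,0,0,94],[0,0,0,0,0,0,94],[0,0,0,0,0,0,60],[0,0,0,0,0,0,30],[0,0,0,0,0,0,10],[0,0,0,0,0,0,10],[0,0,0,0,0,0,10]]
  ],
  "grip_force": 35
}}

```text
time_s: 4.2
ee_pos: [0.5534, 0.2232, 0.0587]
eef_rot: [1.611, 1.57, 0.321]
force: [-0.0, 0.0, -0.6]
grip_width: 0.0574
```

{"api": "play_rows", "payload": {
  "deltas": [
    [[0,0,0,0,0,0,10],[0,0,0,0,0,0,10],[0,0,0,0,0,0,10]]
  ]
}}

```text
time_s: 4.5
ee_pos: [0.5532, 0.2232, 0.0582]
eef_rot: [-1.667, 1.571, -2.957]
force: [0.1, 0.4, 0.3]
grip_width: 0.0333
```

```bash
python3 - <<'E'
from h import *
hold(); 
E
```

```text
t 4.5 p [0.5532 0.2232 0.0582] 
 [[-0.     0.961  0.277]
 [-0.     0.277 -0.961]
 [-1.    -0.    -0.   ]] F [0.09 0.4  0.35] w 0.0333 q [0.322 0.556 1.521 0.    1.065 0.041]
```

{"api": "play_rows", "payload": {
  "deltas": [
    [[0,0,0,0,0,0,10],[0,0,0,0,0,0,10],[-8,0,0,0,0,0,10],[-15,0,0,0,0,0,10],[-20,0,0,0,0,0,10],[-20,0,0,0,0,-0.04,10],[-20,0,0,0,0,-0.04,10],[-20,0,0,0,0,-0.04,10],[-10,0,0,0,0,0,10],[0,0,0,0,0,0,10]]
  ]
}}

```text
time_s: 5.5
ee_pos: [0.5573, 0.2244, 0.1727]
eef_rot: [-1.572, 1.455, -2.862]
force: [-0.9, 0.9, -2.3]
grip_width: 0.0302
```

```bash
python3 - <<'E'
from h import *
hold()
c=snap('scene','s5');c2=snap('side','d5')
A=cv2.resize(c['img'][100:270,140:310],None,fx=2.3,fy=2.3,interpolation=cv2.INTER_CUBIC)
B=cv2.resize(c2['img'][80:250,180:350],None,fx=2.3,fy=2.3,interpolation=cv2.INTER_CUBIC)
cv2.imwrite('pics/e5.png',np.hstack([A,B])[:,:,::-1])
E
```

```text
t 5.5 p [0.5573 0.2244 0.1727] 
 [[-0.111  0.954  0.277]
 [-0.032  0.275 -0.961]
 [-0.993 -0.116 -0.   ]] F [-0.9   0.94 -2.31] w 0.0302 q [0.32  0.511 1.309 0.005 1.438 0.038]
```

View pics/e5.png

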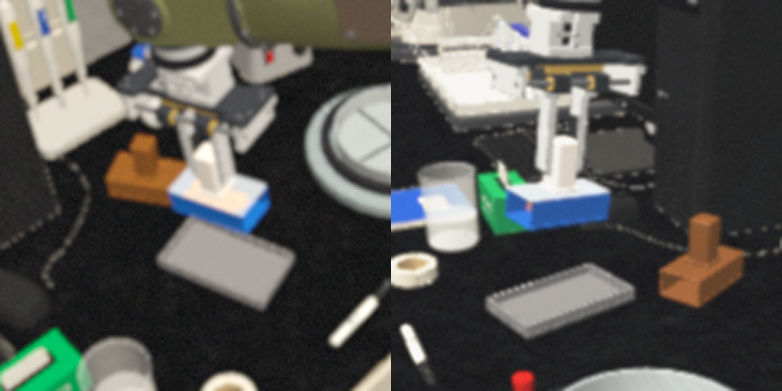

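```bash
cat >> h.py <<'E'
PC=np.array([.531,-.121]); PA=-.119
def lip(px,py,z,t,psi=PA):
    "px,py pan frame mm of lip, z mm, t mouth-down tilt"
    e1=np.array([np.cos(PA),np.sin(PA)]);e2=np.array([-np.sin(PA),np.cos(PA)])
    L=np.append(PC+(px*e1+py*e2)/1000,z/1000)
    h=np.array([np.cos(psi),np.sin(psi),0]);u=np.array([0,0,1.])
    tx=np.sin(t)*h-np.cos(t)*u; ty=np.cos(t)*h+np.sin(t)*u
    return L+.056*ty-.050*tx, Rt(tx,ty)
def liploc():
    p,r=pose(); L=p+r.apply([.050,-.056,0]); m=r.as_matrix()
    d=L[:2]-PC; c,s=np.cos(PA),np.sin(PA)
    print('lip pan',(1000*np.array([c*d[0]+s*d[1],-s*d[0]+c*d[1]])).round(1),'z',(L[2]*1000).round(1),'tilt',round(np.arctan2(m[2,1],-m[2,0]),3),'yaw',round(np.arctan2(m[1,1],m[0,1]),3),'t',round(ctrl.get_obs()['time_s'],2))
E
python3 - <<'E'
from h import *
liploc()
P,r=lip(60,42,100,-.11); print(P)
arc(P,r,14)
plan(P,r)
E
```

```text
lip pan [-72.6 321.6] z 127.7 tilt -0.12 yaw 0.281 t 5.6
[ 0.65627987 -0.09367993  0.14355022]
n 14 row [ 1.36  5.17 23.43] [0.0284 0.0033 0.0007]
dtool mm [ 25.9  11.1 333. ] rotvec [0.3974 0.0459 0.0097] norms 334.2 0.4
```

{"api": "play_rows", "payload": {
  "deltas": [
    [[0,1.6,7,0.0085,0.001,0,10],[1,3.6,16.4,0.02,0.0023,0,10],[1,5.2,23.4,0.0284,0.0033,0.001,10],[1,5.2,23.4,0.0284,0.0033,0.001,10],[1,5.2,23.4,0.0284,0.0033,0.001,10],[1,5.2,23.4,0.0284,0.0033,0.001,10],[1,5.2,23.4,0.0284,0.0033,0.001,10],[1,5.2,23.4,0.0284,0.0033,0.001,10],[1,5.2,23.4,0.0284,0.0033,0.001,10],[1,5.2,23.4,0.0284,0.0033,0.001,10]]
  ]
}}

```text
time_s: 6.6
ee_pos: [0.6362, 0.022, 0.156]
eef_rot: [-1.568, 1.458, -3.118]
force: [0.2, 0.5, -2.8]
grip_width: 0.0297
```

{"api": "play_rows", "payload": {
  "deltas": [
    [[1,5.2,23.4,0.0284,0.0033,0.001,10],[1,5.2,23.4,0.0284,0.0033,0.001,10],[1,5.2,23.4,0.0284,0.0033,0.001,10],[1,5.2,23.4,0.0284,0.0033,0.001,10],[1,3.6,16.4,0.02,0.0023,0,10],[0,1.6,7,0.0085,0.001,0,10],[0,0,0,0,0,0,10]]
  ]
}}

```text
time_s: 7.3
ee_pos: [0.6571, -0.0942, 0.1485]
eef_rot: [-1.577, 1.462, 3.014]
force: [0.2, 0.5, -2.2]
grip_width: 0.0297
```

```bash
python3 - <<'E'
from h import *
liploc()
P,r=lip(60,42,70,0.17);plan(P,r)
c=snap('scene','s6');c2=snap('side','d6')
A=cv2.resize(c['img'][60:230,220:390],None,fx=2.3,fy=2.3,interpolation=cv2.INTER_CUBIC)
B=cv2.resize(c2['img'][150:360,180:390],None,fx=1.86,fy=1.86,interpolation=cv2.INTER_CUBIC)
cv2.imwrite('pics/e6.png',np.hstack([A,B[:391]])[:,:,::-1] if B.shape[0]>=391 else B[:,:,::-1])
E
```

```text
lip pan [60.9 41.7] z 104.9 tilt -0.108 yaw -0.121 t 7.3
dtool mm [ 21.3 -13.   -0.4] rotvec [-0.0019 -0.0007  0.2785] norms 25.0 0.278
```

View pics/e6.png

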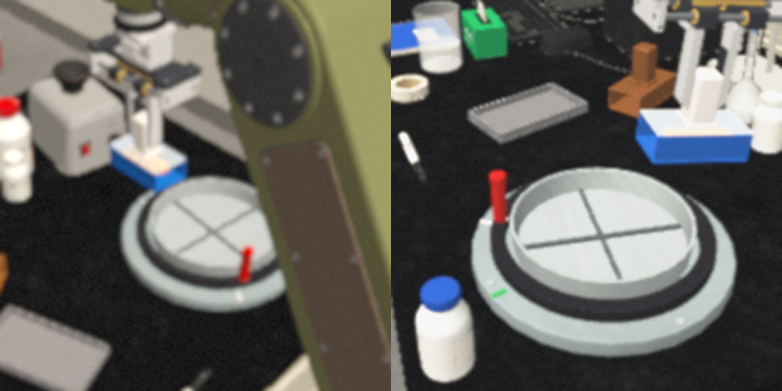

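{"api": "play_rows", "payload": {
  "deltas": [
    [[5.3,-3.2,0,0,0,0.07,10],[5.3,-3.2,0,0,0,0.07,10],[5.3,-3.2,0,0,0,0.07,10],[5.3,-3.2,0,0,0,0.07,10],[0,0,0,0,0,0,10]]
  ]
}}

```text
time_s: 7.9
ee_pos: [0.6432, -0.0904, 0.1275]
eef_rot: [1.576, 1.399, -0.113]
force: [-0.1, 0.5, -2.2]
grip_width: 0.0296
```

```bash
cat >> h.py <<'E'
def look(fn):
    liploc()
    c=snap('wrist',fn+'w');c2=snap('side',fn+'d')
    A=cv2.resize(c['img'][0:300,130:400],None,fx=1.5,fy=1.5,interpolation=cv2.INTER_CUBIC)
    B=cv2.resize(c2['img'][180:340,220:370],None,fx=2.5,fy=2.5,interpolation=cv2.INTER_CUBIC)
    H=max(A.shape[0],B.shape[0]);Z=np.zeros((H,A.shape[1]+B.shape[1],3),np.uint8);Z[:A.shape[0],:A.shape[1]]=A;Z[:B.shape[0],A.shape[1]:]=B
    cv2.imwrite('pics/'+fn+'.png',Z[:,:,::-1])
E
python3 -c "
from h import *
look('p1')"
```

```text
lip pan [61.1 43.7] z 68.6 tilt 0.171 yaw -0.118 t 7.9
```

View pics/p1.png

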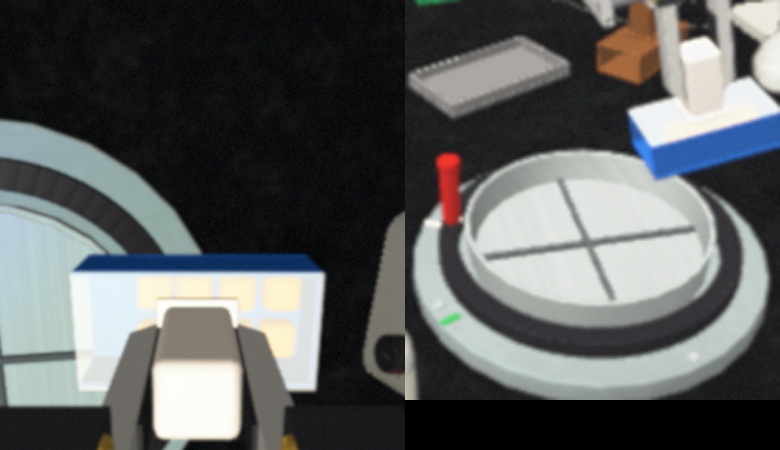

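{"api": "play_rows", "payload": {
  "deltas": [
    [[-1.7,-1.5,0,0,0,0.03,10],[-1.7,-1.5,0,0,0,0.03,10],[-1.7,-1.5,0,0,0,0.03,10],[0,0,0,0,0,0,10]]
  ]
}}

```text
time_s: 8.4
ee_pos: [0.6394, -0.0907, 0.1324]
eef_rot: [1.574, 1.309, -0.116]
force: [-0.3, 0.6, -2.2]
grip_width: 0.0296
```

```bash
python3 -c "
from h import *
look('p2')"
```

```text
lip pan [62.8 43. ] z 69.6 tilt 0.262 yaw -0.119 t 8.4
```

View pics/p2.png

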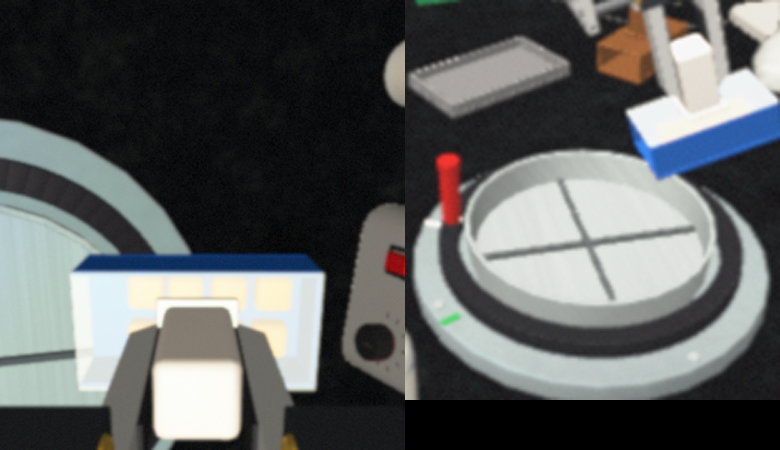

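{"api": "play_rows", "payload": {
  "deltas": [
    [[-1.1,-1,0,0,0,0.02,10],[0,0,0,0,0,0,10]]
  ]
}}

```text
time_s: 8.7
ee_pos: [0.6378, -0.0908, 0.1326]
eef_rot: [1.573, 1.289, -0.117]
force: [-0.1, -0.5, -1.6]
grip_width: 0.0296
```

```bash
cat >> h.py <<'E'
def tabs(c):
    "tablet row in wrist view: orange-ish profile"
    hsv=cv2.cvtColor(np.ascontiguousarray(c['img']),cv2.COLOR_RGB2HSV)
    m=cv2.inRange(hsv,(8,35,120),(25,255,255)); n,l,s,ce=cv2.connectedComponentsWithStats(m[:290])
    print([s[i].tolist() for i in range(1,n) if s[i,4]>40])
E
python3 -c "
from h import *
tabs(load('p1w'));tabs(load('p2w'))
look('p3');tabs(load('p3w'))"
```

```text
[[496, 0, 16, 13, 129], [412, 16, 34, 53, 895], [456, 36, 56, 80, 2565], [248, 186, 24, 14, 261], [276, 186, 24, 21, 380], [306, 186, 24, 21, 475], [231, 190, 14, 15, 63], [231, 205, 61, 85, 1849], [302, 213, 24, 26, 452], [222, 215, 12, 6, 44]]
[[464, 0, 44, 18, 413], [393, 19, 31, 51, 834], [433, 34, 69, 80, 2315], [271, 186, 23, 20, 321], [300, 186, 24, 21, 446], [242, 191, 24, 9, 94], [231, 206, 61, 84, 1850], [216, 215, 18, 8, 78], [297, 214, 24, 25, 345]]
lip pan [62.6 42.7] z 69.0 tilt 0.282 yaw -0.12 t 8.7
[[460, 0, 42, 17, 437], [390, 20, 30, 50, 803], [429, 34, 68, 79, 2260], [269, 186, 22, 19, 190], [239, 196, 23, 3, 51], [231, 206, 61, 84, 1820], [185, 216, 21, 21, 184], [212, 216, 21, 16, 105]]
```

View pics/p3.png

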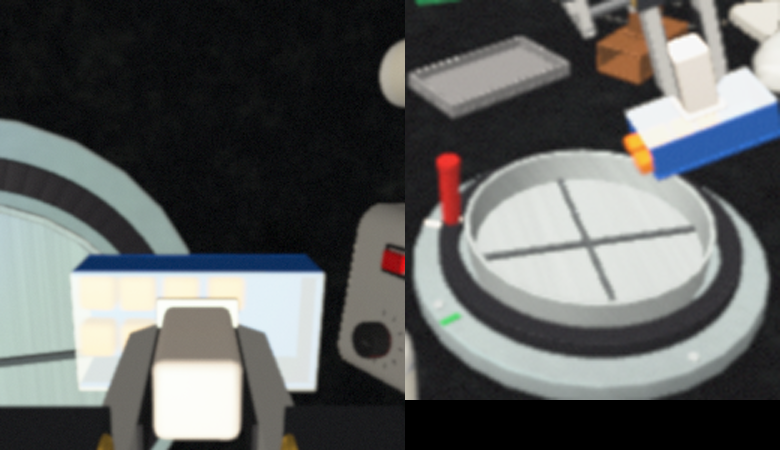

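{"api": "play_rows", "payload": {
  "deltas": [
    [[8.4,7.5,0,0,0,-0.145,10],[7.3,6.5,0,0,0,-0.12,10]]
  ]
}}

```text
time_s: 9.0
ee_pos: [0.6548, -0.093, 0.1215]
eef_rot: [1.59, 1.558, -0.101]
force: [0.7, 0.4, -1.3]
grip_width: 0.0296
```

```bash
python3 -c "
from h import *
look('p4');tabs(load('p4w'))"
```

```text
lip pan [64.2 42.5] z 70.8 tilt 0.013 yaw -0.12 t 9.0
[[437, 10, 36, 55, 860], [489, 51, 23, 62, 1018], [152, 166, 33, 59, 1395], [221, 186, 14, 20, 89], [231, 205, 61, 85, 1882], [185, 215, 22, 22, 413], [210, 215, 23, 21, 159]]
```

View pics/p4.png

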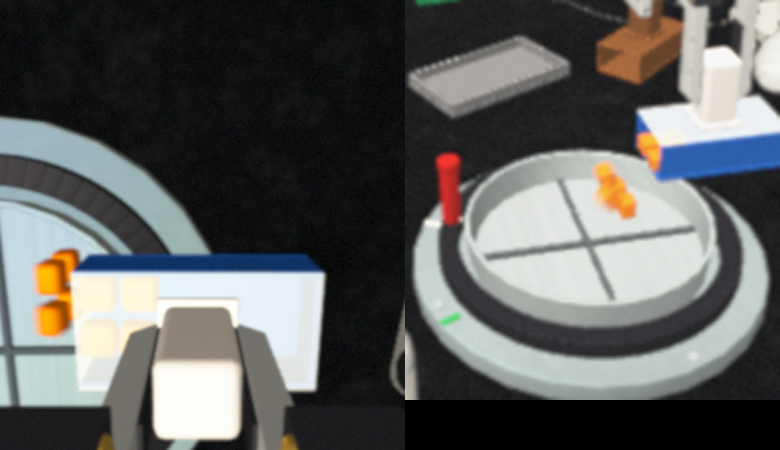

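{"api": "play_rows", "payload": {
  "deltas": [
    [[-4,3,0,0,0,-0.06,10],[-4,3,0,0,0,-0.06,10],[0,0,0,0,0,0,10]]
  ]
}}

```text
time_s: 9.4
ee_pos: [0.6616, -0.0938, 0.1284]
eef_rot: [-1.577, 1.469, 3.016]
force: [0.5, -0.5, -2.4]
grip_width: 0.03
```

```bash
python3 -c "
from h import *
look('p5');tabs(load('p5w'))
P,r=lip(-18,0,86,-.1);plan(P,r)"
```

```text
lip pan [65.7 42.6] z 84.4 tilt -0.102 yaw -0.119 t 9.4
[[453, 8, 40, 55, 862], [150, 163, 43, 22, 626], [178, 186, 29, 21, 423], [213, 186, 23, 21, 433], [144, 188, 23, 21, 416], [231, 204, 61, 86, 1949], [185, 214, 23, 23, 494], [211, 214, 24, 22, 179]]
dtool mm [  6.1 -82.6  42.6] rotvec [-0.0003 -0.0007  0.0009] norms 93.2 0.001
```

View pics/p5.png

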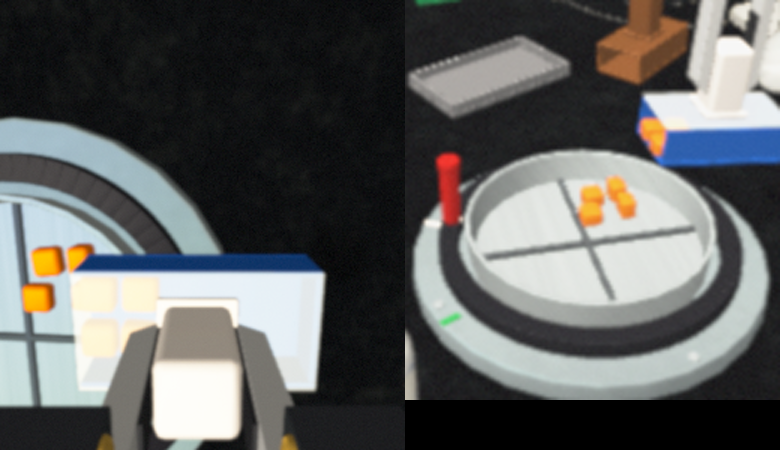

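{"api": "play_rows", "payload": {
  "deltas": [
    [[3,4,0,0,0,-0.08,10],[0,-4,2,0,0,0,10],[1,-8,4,0,0,0,10],[1,-14,7.5,0,0,0,10],[1,-15,8,0,0,0,10],[1,-15,8,0,0,0,10],[1,-13,6.5,0,0,0,10],[1,-8.5,4,0,0,0,10],[0,-4,2,0,0,0,10],[0,-1,0.5,0,0,0,10]]
  ]
}}

```text
time_s: 10.5
ee_pos: [0.5775, -0.1266, 0.1344]
eef_rot: [-1.574, 1.389, 3.019]
force: [-0.3, 0.3, -1.2]
grip_width: 0.0297
```

```bash
python3 -c "
from h import *
look('p6');tabs(load('p6w'))
P,r=lip(-18,0,70,.16);plan(P,r)"
```

```text
lip pan [-17.2   0.1] z 95.3 tilt -0.182 yaw -0.12 t 10.5
[[269, 116, 18, 23, 376], [243, 118, 22, 22, 422], [270, 142, 18, 23, 366], [234, 145, 22, 21, 424], [195, 186, 22, 20, 409], [223, 186, 23, 19, 348], [231, 204, 61, 86, 1785], [196, 212, 23, 25, 448], [221, 213, 13, 8, 69], [77, 247, 39, 40, 653]]
dtool mm [  8.9 -16.6   0.3] rotvec [-3.000e-04 -6.000e-04  3.422e-01] norms 18.8 0.342
```

View pics/p6.png

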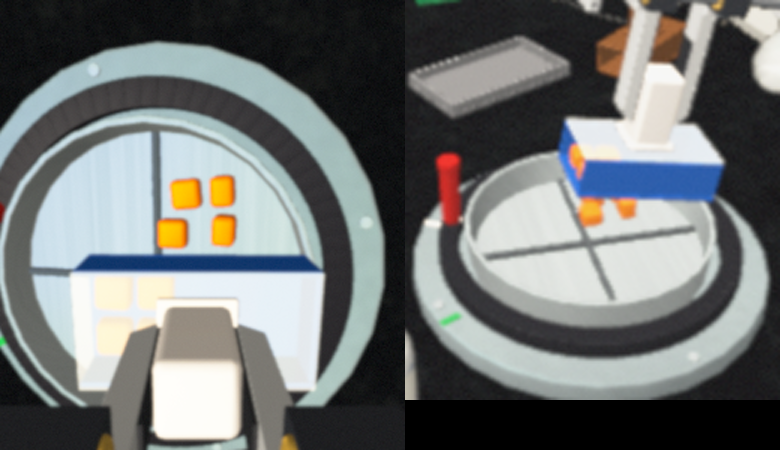

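```bash
python3 -c "
from h import *
c=load('p6w');p,r=pose()
for z in (-.011,.011): print(z,proj(c,p+r.apply([.050-.014,-.035,z])))
for z in (-.029,.029): print('lid',z,proj(c,p+r.apply([.054-.037,-.056,z])))
# tablets in pan now
for u in ((278,127.5),(254,129),(279,153.5),(245,155.5)):
    q=ray(c,u,.036)[:2]-PC; cs,s=np.cos(PA),np.sin(PA); print((1000*np.array([cs*q[0]+s*q[1],-s*q[0]+cs*q[1]])).round())
"
```

```text
-0.011 [215.64081473 196.94160051]
0.011 [216.83039715 224.75039124]
lid -0.029 [178.59124833 179.85979946]
lid 0.029 [184.58617237 258.84899616]
[43. 56.]
[21. 54.]
[44. 33.]
[12. 30.]
```

```bash
python3 -c "
from h import *
P,r=lip(-18,0,60,.2);plan(P,r)"
```

```text
dtool mm [ 17.4 -17.4   0.3] rotvec [-3.000e-04 -6.000e-04  3.822e-01] norms 24.6 0.382
```

{"api": "play_rows", "payload": {
  "deltas": [
    [[3.5,-3.5,0,0,0,0.076,10],[3.5,-3.5,0,0,0,0.076,10],[3.5,-3.5,0,0,0,0.076,10],[3.5,-3.5,0,0,0,0.076,10],[3.5,-3.5,0,0,0,0.076,10],[0,0,0,0,0,0,10]]
  ]
}}

```text
time_s: 11.2
ee_pos: [0.5588, -0.1239, 0.1165]
eef_rot: [1.576, 1.374, -0.114]
force: [-0.1, 0.3, -2.0]
grip_width: 0.03
```

```bash
python3 -c "
from h import *
look('p7');tabs(load('p7w'))"
```

```text
lip pan [-17.2   0.5] z 56.5 tilt 0.197 yaw -0.12 t 11.2
[[496, 0, 16, 22, 293], [249, 118, 21, 24, 450], [220, 121, 26, 24, 526], [251, 145, 20, 24, 441], [212, 150, 23, 20, 436], [231, 206, 61, 81, 1786], [219, 215, 15, 7, 43], [195, 222, 22, 15, 94]]
```

View pics/p7.png

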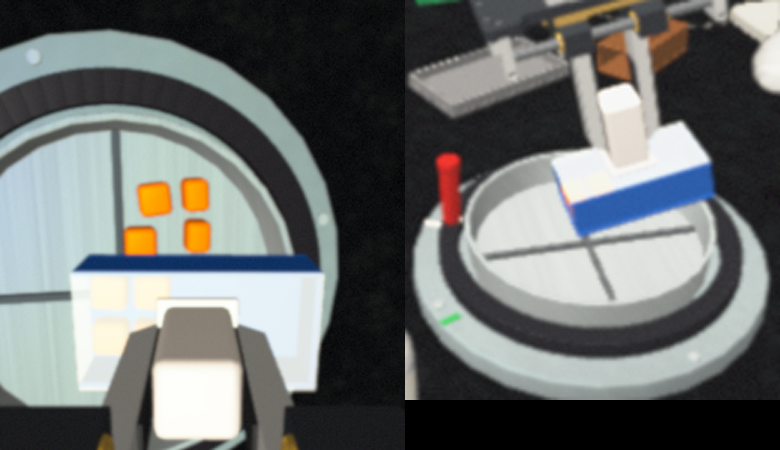

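{"api": "play_rows", "payload": {
  "deltas": [
    [[-2.1,-1.9,0,0,0,0.038,10],[-2.1,-1.9,0,0,0,0.037,10]]
  ]
}}

```text
time_s: 11.5
ee_pos: [0.5563, -0.1238, 0.1207]
eef_rot: [1.573, 1.299, -0.117]
force: [0.4, 0.6, -2.6]
grip_width: 0.03
```

```bash
python3 -c "
from h import *
look('p8');tabs(load('p8w'))"
```

```text
lip pan [-15.1   0.3] z 57.4 tilt 0.272 yaw -0.119 t 11.5
[[472, 0, 38, 27, 727], [508, 26, 4, 35, 94], [243, 117, 21, 24, 452], [215, 120, 25, 25, 535], [245, 144, 21, 24, 445], [206, 149, 24, 21, 451], [231, 206, 61, 75, 1739], [215, 215, 19, 12, 66], [189, 229, 17, 6, 54]]
```

View pics/p8.png

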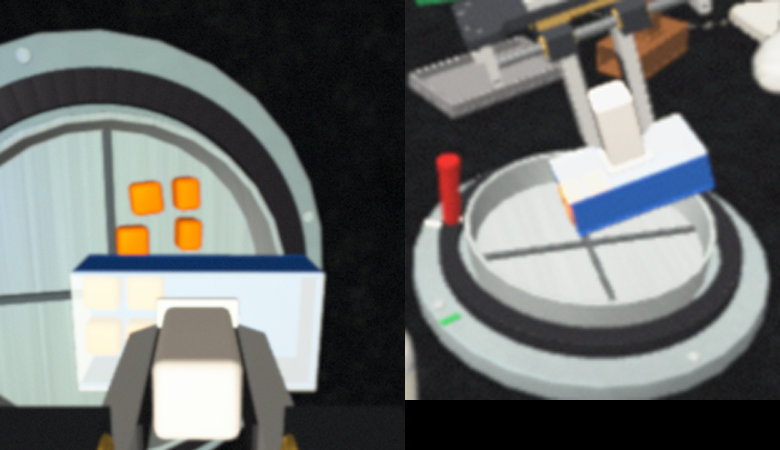

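{"api": "play_rows", "payload": {
  "deltas": [
    [[0,0,0,0,0,0,10]]
  ]
}}

```text
time_s: 11.7
ee_pos: [0.556, -0.1239, 0.1207]
eef_rot: [1.573, 1.3, -0.117]
force: [0.3, 0.3, -0.9]
grip_width: 0.0301
```

```bash
python3 -c "
from h import *
c2=snap('side','p9d'); cv2.imwrite('pics/p9.png',cv2.resize(np.hstack([load('p8d')['img'][200:300,260:350],c2['img'][200:300,260:350]]),None,fx=4,fy=4,interpolation=cv2.INTER_CUBIC)[:,:,::-1])"
```

```text
(no output)
```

View pics/p9.png

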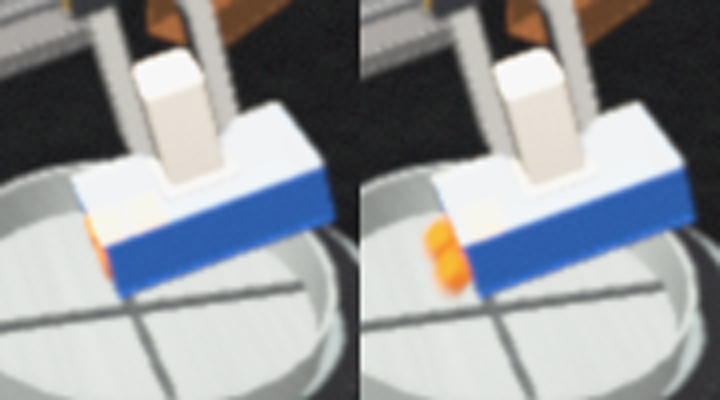

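{"api": "play_rows", "payload": {
  "deltas": [
    [[5,7.5,0,0,0,-0.148,10],[3,7,0,0,0,-0.14,10],[-3,4,0,0,0,-0.08,10]]
  ]
}}

```text
time_s: 12.05
ee_pos: [0.5762, -0.1263, 0.1183]
eef_rot: [-1.571, 1.469, 3.022]
force: [-0.7, -0.3, -1.7]
grip_width: 0.0296
```

```bash
python3 -c "
from h import *
look('p10');tabs(load('p10w'))"
```

```text
lip pan [-15.3   0.1] z 74.3 tilt -0.102 yaw -0.12 t 12.05
[[259, 117, 19, 24, 406], [231, 120, 24, 23, 480], [261, 145, 18, 24, 394], [222, 148, 23, 21, 459], [171, 164, 25, 27, 270], [169, 197, 20, 36, 529], [231, 204, 61, 86, 1935], [46, 261, 46, 29, 640]]
```

View pics/p10.png

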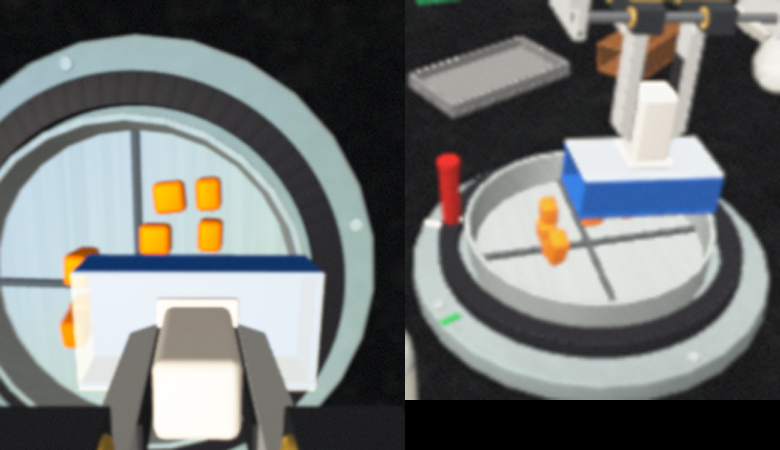

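{"api": "play_rows", "payload": {
  "deltas": [
    [[-25,0,0,0,0,0,10],[-35,15,-20,0,0,0,10],[-35,30,-30,0,0,0,10],[0,30,-30,0,0,0,10],[0,0,0,0,0,0,10]]
  ]
}}

```text
time_s: 12.65
ee_pos: [0.6667, -0.0559, 0.202]
eef_rot: [-1.585, 1.476, 3.011]
force: [-0.5, -0.2, -2.5]
grip_width: 0.0299
```

```bash
python3 -c "
from h import *
look('p11');tabs(load('p11w'))"
```

```text
lip pan [66.5 80.6] z 157.5 tilt -0.095 yaw -0.116 t 12.65
[[498, 10, 14, 45, 425], [412, 69, 18, 39, 275], [454, 79, 58, 74, 1463], [173, 202, 16, 17, 219], [231, 204, 61, 86, 1925], [135, 212, 24, 41, 632], [149, 259, 18, 13, 172], [48, 279, 31, 11, 206]]
```

View pics/p11.png

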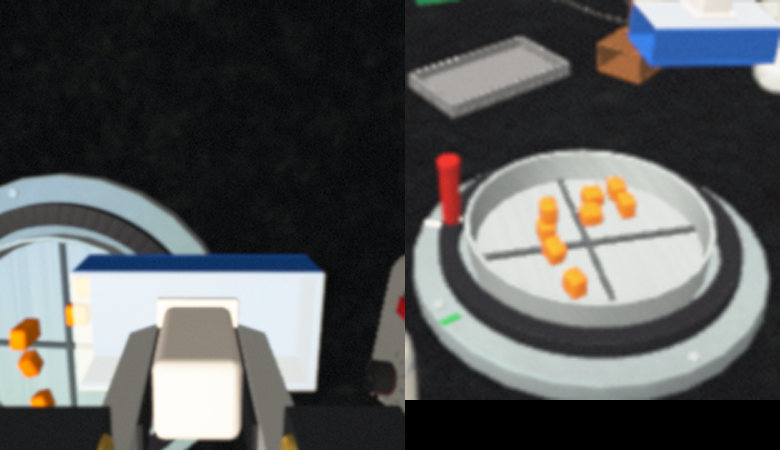

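```bash
cat >> h.py <<'E'
def pan(q):
    q=np.array(q[:2])-PC; cs,s=np.cos(PA),np.sin(PA); return (1000*np.array([cs*q[0]+s*q[1],-s*q[0]+cs*q[1]])).round(1)
E
python3 -c "
from h import *
c=load('p11d')
cv2.imwrite('pics/p12.png',cv2.resize(c['img'][230:320,235:350],None,fx=6,fy=6,interpolation=cv2.INTER_CUBIC)[:,:,::-1])
print('c',pan(ray(c,(293.7,276.7),.027)))
m,b=blobs(c,(5,120,120),(22,255,255),15)
for x in b: print(x, pan(ray(c,x[2],.031)))
w=load('p11w')
for x in blobs(w,(8,100,150),(25,255,255),60)[1]: print('w',x,pan(ray(w,x[2],.033)))
"
```

```text
c [ 1.3 -8.2]
(np.int32(132), [338, 116, 37, 8], [354.9, 117.7]) [ 718.5 1238.3]
(np.int32(55), [310, 173, 12, 6], [315.5, 175.6]) [223.6 487.2]
(np.int32(217), [297, 191, 18, 22], [306.1, 202.9]) [128.  297.5]
(np.int32(111), [301, 251, 11, 16], [306.0, 258.5]) [43.3 40.8]
(np.int32(124), [290, 254, 9, 16], [294.1, 262.0]) [14.6 34.2]
(np.int32(193), [273, 259, 12, 27], [277.6, 272.4]) [-28.5   7.3]
(np.int32(88), [283, 287, 10, 12], [287.4, 292.8]) [-25.3 -56.3]
w (np.int32(80), [173, 202, 7, 16], [175.9, 209.7]) [ 4.1 28.7]
w (np.int32(419), [136, 213, 22, 39], [145.7, 232.2]) [-38.   -3.4]
w (np.int32(97), [150, 260, 12, 11], [155.8, 266.0]) [-29.1 -51.2]
w (np.int32(418), [317, 292, 15, 61], [325.8, 324.5]) [ 195.5 -124.3]
w (np.int32(169), [191, 307, 7, 46], [193.8, 330.9]) [  16.4 -149.6]
```

View pics/p12.png

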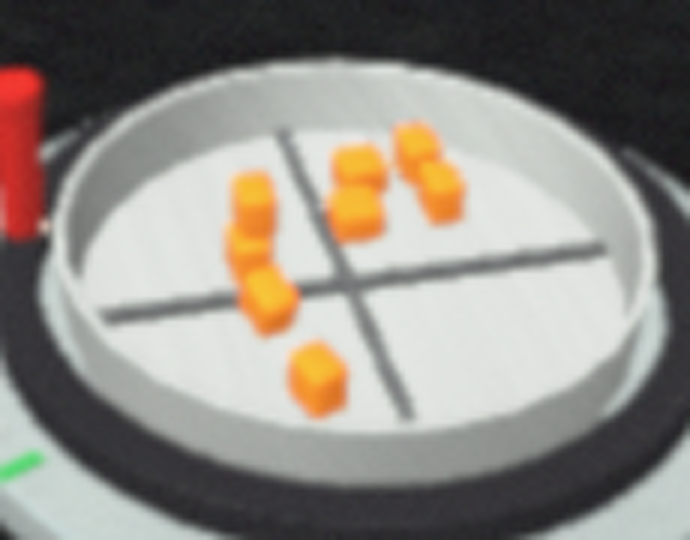

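```bash
python3 -c "
from h import *
r=Rt([0,0,-1],[np.cos(PA),np.sin(PA),0])
plan([.56,-.25,.24],r);arc([.56,-.25,.24],r,6)"
```

```text
dtool mm [-30.2 -84.4 202.3] rotvec [ 0.0006 -0.0005  0.0967] norms 221.3 0.097
n 6 row [ -5.58 -13.85  33.72] [ 0.0001 -0.0001  0.0161]
```

{"api": "play_rows", "payload": {
  "deltas": [
    [[-5.6,-14,33.7,0,0,0.016,10],[-5.6,-14,33.7,0,0,0.016,10],[-5.6,-14,33.7,0,0,0.016,10],[-5.6,-14,33.7,0,0,0.016,10],[-5.6,-14,33.7,0,0,0.016,10],[-5.6,-14,33.7,0,0,0.016,10],[0,0,0,0,0,0,10]]
  ]
}}

```text
time_s: 13.45
ee_pos: [0.5562, -0.2543, 0.2425]
eef_rot: [1.179, 1.568, -0.516]
force: [0.6, 0.5, -0.9]
grip_width: 0.0299
```

```bash
python3 -c "
from h import *
hold()
w=snap('wrist','p13w')
cv2.imwrite('pics/p13.png',cv2.resize(w['img'][0:220,100:400],None,fx=2.6,fy=2.6,interpolation=cv2.INTER_CUBIC)[:,:,::-1])
for x in blobs(w,(5,120,120),(22,255,255),40)[1]: print('w',x,pan(ray(w,x[2],.033)))
"
```

```text
t 13.45 p [ 0.5562 -0.2543  0.2425] 
 [[ 0.002  0.992 -0.124]
 [-0.001 -0.124 -0.992]
 [-1.     0.002  0.001]] F [ 0.6   0.5  -0.85] w 0.0299 q [-0.489  0.414  1.281 -0.     1.443 -0.364]
w (np.int32(180), [234, 0, 17, 13], [242.1, 5.4]) [19.9 51.2]
w (np.int32(108), [257, 0, 12, 10], [262.4, 4.1]) [42.7 52.4]
w (np.int32(202), [258, 14, 12, 18], [263.3, 22.4]) [43.6 33.9]
w (np.int32(273), [227, 18, 16, 18], [234.5, 26.5]) [10.8 29.8]
w (np.int32(264), [190, 27, 15, 23], [197.3, 38.2]) [-32.4  17.8]
w (np.int32(192), [192, 59, 15, 19], [198.8, 68.4]) [-32.6 -14.8]
w (np.int32(134), [200, 94, 14, 16], [206.9, 101.6]) [-25.1 -52.6]
w (np.int32(475), [317, 291, 16, 62], [325.6, 323.0]) [ 135.3 -373.6]
w (np.int32(282), [191, 298, 8, 55], [194.4, 327.8]) [ -61.6 -380.7]
```

View pics/p13.png

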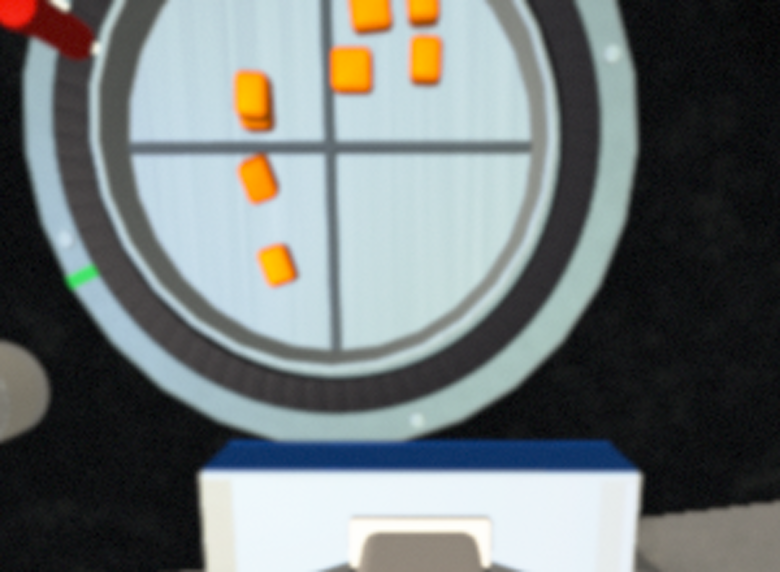

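```bash
cat >> h.py <<'E'
def shp(corner_local,px,py,z,tilt_up,roll,dyaw):
    S=R.from_euler('z',PA+dyaw)*R.from_euler('y',tilt_up)*R.from_euler('x',roll)
    e1=np.array([np.cos(PA),np.sin(PA)]);e2=np.array([-np.sin(PA),np.cos(PA)])
    C=np.append(PC+(px*e1+py*e2)/1000,z/1000)
    O=C-S.apply(np.array(corner_local)/1000)
    M=S.as_matrix(); T=R.from_matrix(np.column_stack([-M[:,2],M[:,0],-M[:,1]]))
    return O+S.apply([0,0,.054]),T
def shpts():
    p,r=pose(); out={}
    for n,l in dict(bl=(56,29,0),br=(56,-29,0),ml=(-56,29,0),mr=(-56,-29,0),tbl=(56,29,37),O=(0,0,0)).items():
        w=p+r.apply(np.array([54-l[2],l[0],-l[1]])/1000); out[n]=(pan(w).tolist(),round(w[2]*1000,1))
    print(out)
E
python3 -c "
from h import *
P,T=shp((56,29,0),-54,-6,110,.6,-.45,-.2)
print(P);plan(P,T);d,rv=arc(P,T,9)
p,r=run([list(d)+list(rv)]*9);print(p)
P2,T2=shp((56,29,0),-54,-6,30,.6,-.45,-.2)
for nm,l in dict(bl=(56,29,0),br=(56,-29,0),ml=(-56,29,0),mr=(-56,-29,0),tbl=(56,29,37)).items():
    w=P2+T2.apply(np.array([54-l[2],l[0],-l[1]])/1000); print(nm,pan(w),w[2])
"
```

```text
[ 0.46479255 -0.11938827  0.192162  ]
dtool mm [  49.6 -108.1 -120.7] rotvec [ 0.0513 -0.3764 -0.6305] norms 169.5 0.736
n 9 row [  6.51 -10.68 -14.12] [ 0.0057 -0.0418 -0.0701]
[ 0.46479255 -0.11938827  0.192162  ]
bl [-54.  -6.] 0.02999999999999997
br [-50.4 -60. ] 0.050821567700492086
ml [-144.6   12.4] 0.09323995702024399
mr [-141.   -41.7] 0.1140615247207361
tbl [-32.4   6. ] 0.05749732932781372
```

```bash
python3 -c "
from h import *
a=(.6,-.45,-.3)
P,T=shp((56,29,0),-58,-7,110,*a)
print(P);plan(P,T);d,rv=arc(P,T,9)
P2,T2=shp((56,29,0),-58,-7,30,*a)
for nm,l in dict(bl=(56,29,0),br=(56,-29,0),ml=(-56,29,0),mr=(-56,-29,0),tbl=(56,29,37)).items():
    w=P2+T2.apply(np.array([54-l[2],l[0],-l[1]])/1000); print(nm,pan(w),w[2])
"
```

```text
[ 0.46087711 -0.11872638  0.192162  ]
dtool mm [  49.6 -112.1 -120.8] rotvec [ 0.1468 -0.3449 -0.6491] norms 172.1 0.75
n 9 row [  6.99 -11.61 -13.54] [ 0.0163 -0.0383 -0.0721]
bl [-58.  -7.] 0.02999999999999997
br [-59.8 -61.1] 0.05082156770049209
ml [-146.3   20.3] 0.09323995702024397
mr [-148.1  -33.8] 0.1140615247207361
tbl [-35.3   2.8] 0.0574973293278137
```

{"api": "play_rows", "payload": {
  "deltas": [
    [[7,-11.6,-13.5,0.0163,-0.0383,-0.0721,10],[7,-11.6,-13.5,0.0163,-0.0383,-0.0721,10],[7,-11.6,-13.5,0.0163,-0.0383,-0.0721,10],[7,-11.6,-13.5,0.0163,-0.0383,-0.0721,10],[7,-11.6,-13.5,0.0163,-0.0383,-0.0721,10],[7,-11.6,-13.5,0.0163,-0.0383,-0.0721,10],[7,-11.6,-13.5,0.0163,-0.0383,-0.0721,10],[7,-11.6,-13.5,0.0163,-0.0383,-0.0721,10],[7,-11.6,-13.5,0.0163,-0.0383,-0.0721,10],[0,0,0,0,0,0,10]]
  ]
}}

```text
time_s: 14.5
ee_pos: [0.4612, -0.1153, 0.19]
eef_rot: [-1.009, 0.832, -2.85]
force: [0.0, -0.6, -1.4]
grip_width: 0.0297
```

```bash
python3 -c "
from h import *
hold();shpts()
P,T=shp((56,29,0),-58,-7,60,.6,-.45,-.3);plan(P,T)
P,T=shp((56,29,0),-58,-7,30,.6,-.45,-.3);plan(P,T)
c=snap('side','q1d');w=snap('wrist','q1w')
cv2.imwrite('pics/q1.png',np.hstack([cv2.resize(c['img'][140:340,180:380],None,fx=2,fy=2),cv2.resize(w['img'],None,fx=.78,fy=1.04167)])[:,:,::-1])
"
```

```text
t 14.5 p [ 0.4612 -0.1153  0.19  ] 
 [[-0.645  0.753 -0.134]
 [-0.194 -0.33  -0.924]
 [-0.74  -0.57   0.359]] F [ 0.01 -0.59 -1.45] w 0.0297 q [-0.156  0.572  1.339 -0.313  1.902  0.116]
{'bl': ([-58.5, -3.5], np.float64(107.7)), 'br': ([-59.9, -57.6], np.float64(128.5)), 'ml': ([-146.6, 23.2], np.float64(171.5)), 'mr': ([-148.0, -30.9], np.float64(192.3)), 'tbl': ([-35.7, 6.5], np.float64(135.1)), 'O': ([-103.3, -17.2], np.float64(150.0))}
dtool mm [ 36.2  28.1 -14. ] rotvec [0.0067 0.0047 0.0034] norms 47.9 0.009
dtool mm [ 58.4  45.2 -24.7] rotvec [0.0067 0.0047 0.0034] norms 77.9 0.009
```

View pics/q1.png

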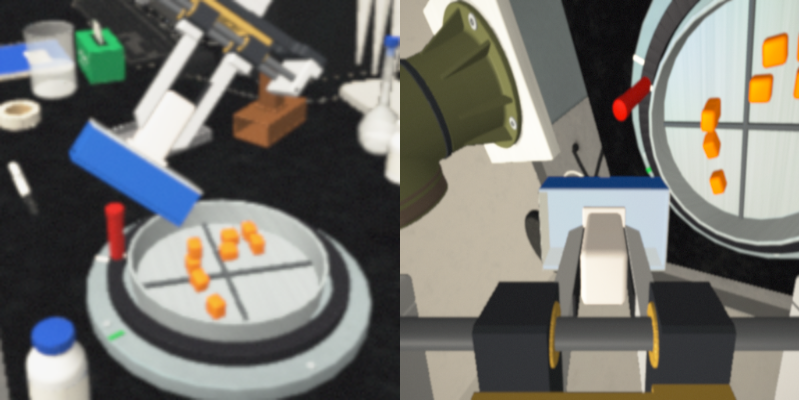

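{"api": "play_rows", "payload": {
  "deltas": [
    [[9,7,-3.5,0.003,0.002,0.002,10],[9,7,-3.5,0.003,0.002,0.002,10],[9,7,-3.5,0,0,0,10],[9,7,-3.5,0,0,0,10],[0,0,0,0,0,0,10]]
  ]
}}

```text
time_s: 15.1
ee_pos: [0.4616, -0.1206, 0.1421]
eef_rot: [-1.004, 0.84, -2.854]
force: [0.0, 0.6, -1.8]
grip_width: 0.0298
```

```bash
python3 -c "
from h import *
shpts()
P,T=shp((56,29,0),-60,-7,31,.6,-.45,-.3);plan(P,T)
c=snap('side','q2d');w=snap('wrist','q2w')
cv2.imwrite('pics/q2.png',np.hstack([cv2.resize(c['img'][190:320,210:340],None,fx=3,fy=3),cv2.resize(w['img'][100:300,180:380],None,fx=1.95,fy=1.95)])[:,:,::-1])
"
```

```text
{'bl': ([-56.9, -8.7], np.float64(59.9)), 'br': ([-58.8, -62.9], np.float64(80.7)), 'ml': ([-145.3, 18.7], np.float64(123.0)), 'mr': ([-147.2, -35.5], np.float64(143.8)), 'tbl': ([-34.2, 1.0], np.float64(87.5)), 'O': ([-102.1, -22.1], np.float64(101.9))}
dtool mm [ 22.9  13.5 -11.9] rotvec [-0.0012 -0.0018 -0.0015] norms 29.1 0.003
```

View pics/q2.png

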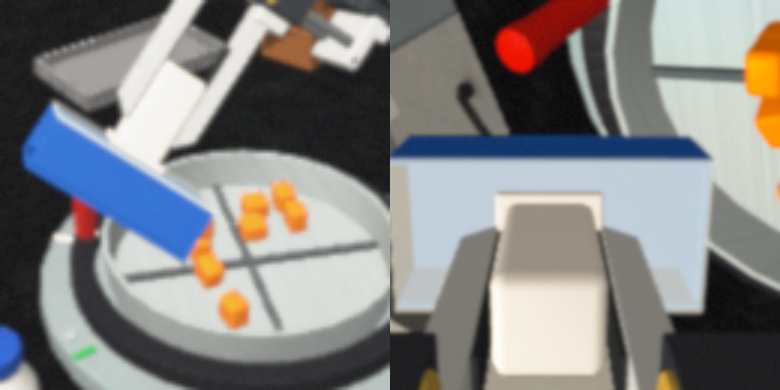

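{"api": "play_rows", "payload": {
  "deltas": [
    [[8,4.5,-4,0,0,0,10],[8,4.5,-4,0,0,0,10],[7,4.5,-4,0,0,0,10],[0,0,0,0,0,0,10]]
  ]
}}

```text
time_s: 15.6
ee_pos: [0.4589, -0.1181, 0.1135]
eef_rot: [-1.004, 0.84, -2.853]
force: [-0.5, 0.8, -0.8]
grip_width: 0.0301
```

```bash
python3 -c "
from h import *
shpts();hold()
P,T=shp((56,29,0),-30,-13,31,.6,-.45,-.3);plan(P,T)
P,T=shp((56,29,0),0,-19,31,.6,-.45,-.3);plan(P,T)
c=snap('side','q3d');w=snap('wrist','q3w')
cv2.imwrite('pics/q3.png',np.hstack([cv2.resize(c['img'][190:320,210:340],None,fx=3,fy=3),cv2.resize(w['img'][100:300,180:380],None,fx=1.95,fy=1.95)])[:,:,::-1])
"
```

```text
{'bl': ([-59.8, -6.6], np.float64(31.3)), 'br': ([-61.7, -60.7], np.float64(52.1)), 'ml': ([-148.3, 20.8], np.float64(94.4)), 'mr': ([-150.2, -33.3], np.float64(115.2)), 'tbl': ([-37.1, 3.2], np.float64(58.9)), 'O': ([-105.0, -19.9], np.float64(73.2))}
t 15.6 p [ 0.4589 -0.1181  0.1135] 
 [[-0.64   0.755 -0.144]
 [-0.19  -0.336 -0.922]
 [-0.745 -0.563  0.358]] F [-0.48  0.79 -0.79] w 0.0301 q [-0.163  0.651  1.402 -0.301  1.759  0.163]
dtool mm [-16.5  25.4   4.9] rotvec [-0.0011 -0.0016 -0.0021] norms 30.7 0.003
dtool mm [-33.3  50.6   9.5] rotvec [-0.0011 -0.0016 -0.0021] norms 61.3 0.003
```

View pics/q3.png

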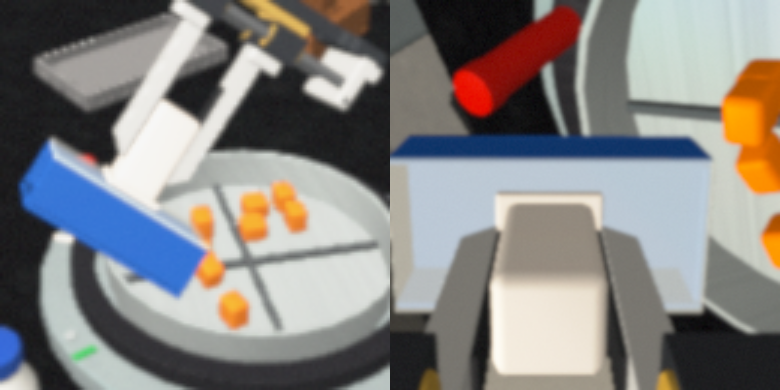

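{"api": "play_rows", "payload": {
  "deltas": [
    [[-5.5,8.4,1.6,0,0,0,10],[-5.5,8.4,1.6,0,0,0,10],[-5.5,8.4,1.6,0,0,0,10]]
  ]
}}

```text
time_s: 16.0
ee_pos: [0.489, -0.1283, 0.1153]
eef_rot: [-1.001, 0.843, -2.852]
force: [0.1, -0.5, -1.1]
grip_width: 0.0294
```

```bash
python3 -c "
from h import *
shpts()
c=snap('side','q4d');w=snap('wrist','q4w')
cv2.imwrite('pics/q4.png',np.hstack([cv2.resize(c['img'][190:320,210:340],None,fx=3,fy=3),cv2.resize(w['img'][100:300,180:380],None,fx=1.95,fy=1.95)])[:,:,::-1])
"
```

```text
{'bl': ([-28.4, -13.1], np.float64(33.2)), 'br': ([-30.4, -67.2], np.float64(54.0)), 'ml': ([-117.1, 14.3], np.float64(95.9)), 'mr': ([-119.1, -39.8], np.float64(116.7)), 'tbl': ([-5.9, -3.3], np.float64(60.8)), 'O': ([-73.8, -26.5], np.float64(75.0))}
```

View pics/q4.png

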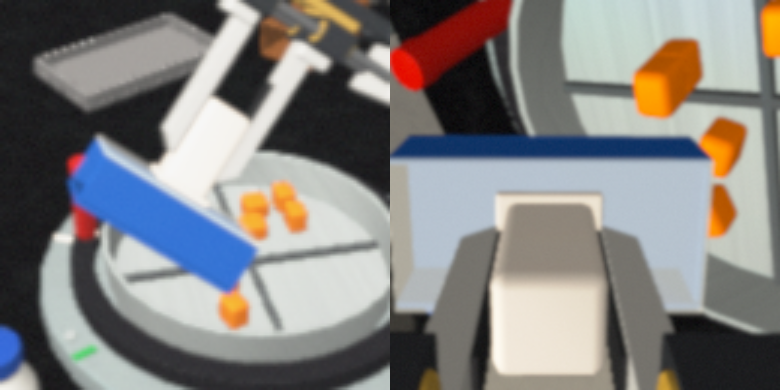

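```bash
python3 -c "
from h import *
P,T=shp((56,29,0),-6,-15,30,.6,-.45,-.3);plan(P,T)
w=load('q4w')
for x in blobs(w,(5,120,120),(22,255,255),40)[1]: print('w',x,pan(ray(w,x[2],.033)))
"
```

```text
dtool mm [-11.3  20.   -0.2] rotvec [-0.0025 -0.0023 -0.0053] norms 23.0 0.006
w (np.int32(1276), [428, 45, 35, 43], [445.1, 66.1]) [42.3 56.3]
w (np.int32(1186), [382, 54, 38, 38], [400.9, 72.8]) [20.5 54.7]
w (np.int32(1096), [429, 90, 33, 39], [445.1, 108.8]) [43.5 32.8]
w (np.int32(985), [370, 98, 34, 32], [386.7, 113.2]) [11.8 30.4]
w (np.int32(1014), [304, 121, 36, 40], [321.8, 140.0]) [-36.2   9.4]
w (np.int32(457), [339, 161, 24, 30], [350.6, 174.0]) [-16.6 -18.3]
w (np.int32(263), [343, 195, 14, 27], [349.1, 208.6]) [-21.4 -52.7]
w (np.int32(497), [317, 291, 15, 62], [325.2, 323.9]) [ -72.4 -245.8]
w (np.int32(184), [192, 304, 6, 49], [194.2, 330.3]) [-476. -542.]
```

{"api": "play_rows", "payload": {
  "deltas": [
    [[-3.8,6.7,0,0,0,0,10],[-3.8,6.7,0,0,0,0,10],[-3.8,6.7,0,0,0,0,10]]
  ]
}}

```text
time_s: 16.4
ee_pos: [0.5097, -0.1322, 0.1134]
eef_rot: [-1.006, 0.836, -2.856]
force: [-17.7, 5.7, 21.9]
grip_width: 0.031
```

```bash
cat >> h.py <<'E'
def lk(fn):
    shpts();print(ctrl.get_obs()['force'].round(1))
    c=snap('side',fn+'d');w=snap('wrist',fn+'w')
    cv2.imwrite('pics/'+fn+'.png',np.hstack([cv2.resize(c['img'][190:320,210:340],None,fx=3,fy=3),cv2.resize(w['img'][100:300,180:380],None,fx=1.95,fy=1.95)])[:,:,::-1])
    for x in blobs(w,(5,120,120),(22,255,255),40)[1]:
        q=pan(ray(w,x[2],.033))
        if np.hypot(*q)<110: print('w',x[1:],q)
E
python3 -c "
from h import *
lk('q5')
P,T=shp((56,29,0),10,-17,30,.6,-.45,-.3);plan(P,T)"
```

```text
{'bl': ([-8.1, -14.6], np.float64(31.2)), 'br': ([-10.0, -68.7], np.float64(52.0)), 'ml': ([-96.2, 12.9], np.float64(94.6)), 'mr': ([-98.2, -41.2], np.float64(115.4)), 'tbl': ([14.7, -4.8], np.float64(58.7)), 'O': ([-53.1, -27.9], np.float64(73.3))}
[-17.7   5.7  21.9]
w ([387, 49, 33, 40], [403.3, 68.6]) [42.4 56.3]
w ([347, 57, 36, 36], [365.0, 74.7]) [20.7 54.6]
w ([391, 91, 31, 37], [405.8, 108.7]) [43.5 32.9]
w ([339, 98, 32, 31], [354.6, 113.0]) [12.  30.3]
w ([278, 120, 37, 38], [296.2, 138.3]) [-37.5   9.5]
w ([329, 165, 21, 28], [342.0, 176.6]) [ -3.1 -21.5]
dtool mm [-9.6 15.2  1.3] rotvec [-0.0013 -0.0012  0.0027] norms 18.1 0.003
```

View pics/q5.png

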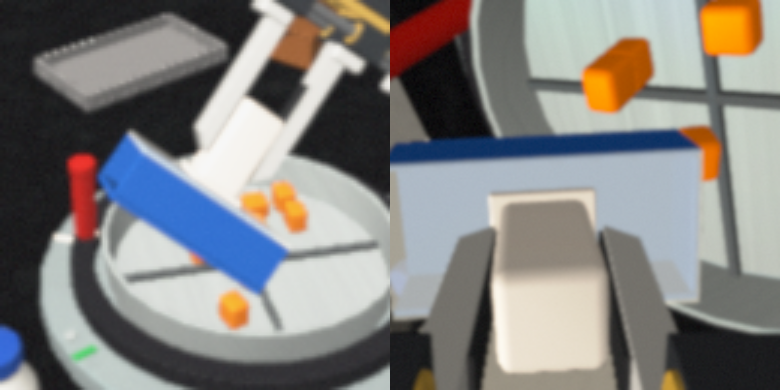

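{"api": "play_rows", "payload": {
  "deltas": [
    [[4,-7,0,0,0,0,10],[4,-7,0,0,0,0,10],[-15,-11,7,0,0,0,10],[-22,-17,11,0,0,0,10],[-22,-17,11,0,0,0,10],[-15,-11,7,0,0,0,10],[0,0,0,0,0,0,10]]
  ],
  "grip_force": 50
}}

```text
time_s: 17.2
ee_pos: [0.4957, -0.1299, 0.2158]
eef_rot: [-0.998, 0.847, -2.849]
force: [-0.4, 0.7, -0.6]
grip_width: 0.0301
```

```bash
python3 -c "
from h import *
hold();lk('q6')"
```

```text
t 17.2 p [ 0.4957 -0.1299  0.2158] 
 [[-0.634  0.759 -0.147]
 [-0.191 -0.337 -0.922]
 [-0.75  -0.556  0.359]] F [-0.45  0.71 -0.61] w 0.0301 q [-0.171  0.62   1.195 -0.328  1.975  0.081]
{'bl': ([-21.3, -14.0], np.float64(133.8)), 'br': ([-23.4, -68.1], np.float64(154.6)), 'ml': ([-110.2, 13.4], np.float64(196.1)), 'mr': ([-112.3, -40.7], np.float64(216.9)), 'tbl': ([1.2, -4.2], np.float64(161.5)), 'O': ([-66.8, -27.4], np.float64(175.4))}
[-0.4  0.7 -0.6]
w ([450, 9, 25, 31], [462.3, 24.2]) [42.2 56.3]
w ([415, 18, 28, 29], [428.7, 32.0]) [20.2 54.3]
w ([450, 43, 24, 29], [461.4, 57.3]) [43.3 32.8]
w ([403, 53, 26, 25], [415.9, 65.1]) [11.3 30.1]
w ([352, 76, 24, 28], [363.4, 89.9]) [-34.4  11.4]
w ([376, 114, 19, 22], [384.8, 124.3]) [-16.  -23.7]
w ([367, 140, 20, 21], [376.3, 150.3]) [-25.8 -53. ]
```

View pics/q6.png

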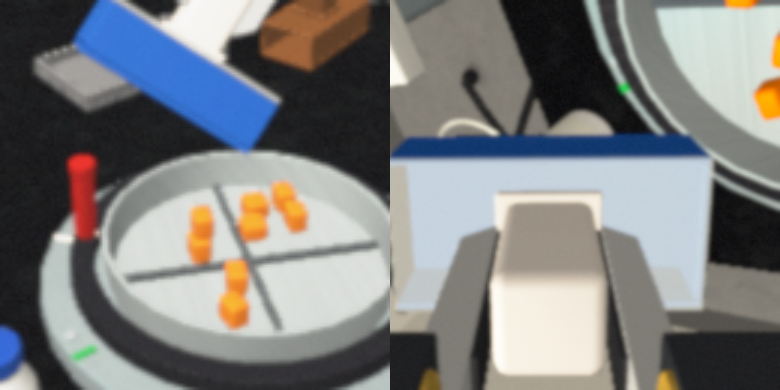

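```bash
python3 -c "
from h import *
a=(-.9,0,1.047)
P,T=shp((-56,0,0),.4,-19.3,150,*a)
print(P);plan(P,T);d,rv=arc(P,T,18)
p,r=pose();print('p',p)
for k in range(0,19,3):
    q,rr=run([list(d)+list(rv)]*k);
    lows=min((q+rr.apply(np.array([54-l[2],l[0],-l[1]])/1000))[2] for l in [(sx*56,sy*29,z) for sx in(1,-1) for sy in (1,-1) for z in(0,37)])
    print(k,q.round(3),rr.as_matrix()[:,0].round(2),'low',lows.round(3))
"
```

```text
[ 0.52461641 -0.14620576  0.22743325]
dtool mm [-26.9  19.9  16.1] rotvec [-1.1491  0.5224  1.5585] norms 37.1 2.006
n 18 row [-0.76  1.54  1.29] [-0.0638  0.029   0.0866]
p [ 0.49476139 -0.12977635  0.21269268]
0 [ 0.495 -0.13   0.213] [-0.64 -0.19 -0.75] low 0.131
3 [ 0.499 -0.134  0.213] [-0.41 -0.16 -0.9 ] low 0.137
6 [ 0.505 -0.138  0.214] [-0.17 -0.08 -0.98] low 0.15
9 [ 0.51  -0.141  0.216] [ 0.07  0.06 -1.  ] low 0.157
12 [ 0.515 -0.143  0.219] [ 0.26  0.24 -0.93] low 0.147
15 [ 0.52  -0.145  0.223] [ 0.4   0.44 -0.8 ] low 0.144
18 [ 0.525 -0.146  0.227] [ 0.47  0.63 -0.62] low 0.15
```

{"api": "play_rows", "payload": {
  "deltas": [
    [[-0.8,1.5,1.3,-0.064,0.029,0.0866,10],[-0.8,1.5,1.3,-0.064,0.029,0.0866,10],[-0.8,1.5,1.3,-0.064,0.029,0.0866,10],[-0.8,1.5,1.3,-0.064,0.029,0.0866,10],[-0.8,1.5,1.3,-0.064,0.029,0.0866,10],[-0.8,1.5,1.3,-0.064,0.029,0.0866,10],[-0.8,1.5,1.3,-0.064,0.029,0.0866,10],[-0.8,1.5,1.3,-0.064,0.029,0.0866,10],[-0.8,1.5,1.3,-0.064,0.029,0.0866,10],[-0.8,1.5,1.3,-0.064,0.029,0.0866,10]]
  ]
}}

```text
time_s: 18.3
ee_pos: [0.5113, -0.1414, 0.2171]
eef_rot: [1.92, 1.386, 0.729]
force: [-0.2, -0.7, -2.0]
grip_width: 0.03
```

{"api": "play_rows", "payload": {
  "deltas": [
    [[-0.8,1.5,1.3,-0.064,0.029,0.0866,10],[-0.8,1.5,1.3,-0.064,0.029,0.0866,10],[-0.8,1.5,1.3,-0.064,0.029,0.0866,10],[-0.8,1.5,1.3,-0.064,0.029,0.0866,10],[-0.8,1.5,1.3,-0.064,0.029,0.0866,10],[-0.8,1.5,1.3,-0.064,0.029,0.0866,10],[-0.8,1.5,1.3,-0.064,0.029,0.0866,10],[-0.8,1.5,1.3,-0.064,0.029,0.0866,10],[0,0,0,0,0,0,10]]
  ]
}}

```text
time_s: 19.2
ee_pos: [0.5234, -0.1471, 0.2259]
eef_rot: [1.577, 0.669, 0.932]
force: [1.0, -0.5, -2.1]
grip_width: 0.03
```

```bash
python3 -c "
from h import *
hold();a=(-.9,0,1.047)
P,T=shp((-56,0,0),.4,-19.3,70,*a);plan(P,T)
c=snap('side','q7d');w=snap('wrist','q7w')
cv2.imwrite('pics/q7.png',np.hstack([cv2.resize(c['img'][140:340,180:380],None,fx=2,fy=2),cv2.resize(w['img'],None,fx=.78,fy=1.04167)])[:,:,::-1])
for x in blobs(w,(5,120,120),(22,255,255),40)[1]:
        q=pan(ray(w,x[2],.033))
        if np.hypot(*q)<110: print('w',x[1:],q)
"
```

```text
t 19.2 p [ 0.5234 -0.1471  0.2259] 
 [[ 0.467  0.375  0.801]
 [ 0.63   0.495 -0.599]
 [-0.621  0.784 -0.005]] F [ 1.01 -0.45 -2.1 ] w 0.03 q [-0.747  0.294  1.731  0.919  1.373 -1.99 ]
dtool mm [ 49.8 -60.7   0.8] rotvec [-0.0032 -0.0035 -0.0014] norms 78.5 0.005
w ([111, 128, 37, 21], [129.6, 137.7]) [-26.8  18.6]
w ([162, 143, 33, 45], [176.4, 164.4]) [32.9 47.4]
w ([144, 150, 22, 20], [154.9, 159.4]) [ 9.8 28.3]
w ([91, 163, 26, 20], [103.4, 172.5]) [-15.6 -24. ]
w ([58, 174, 27, 23], [70.9, 184.8]) [-25.8 -53.3]
```

View pics/q7.png

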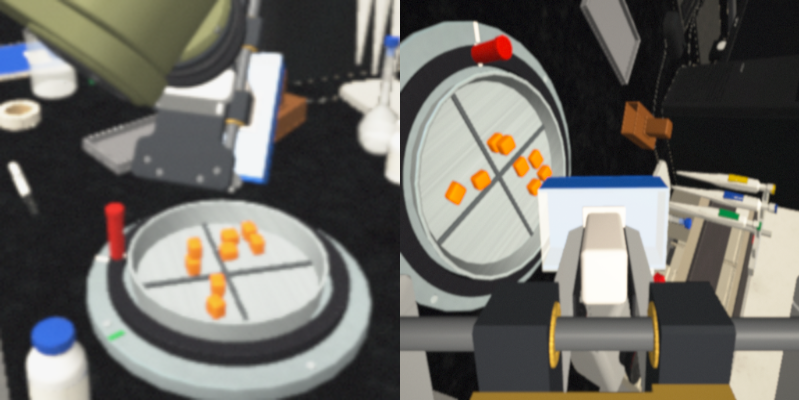

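{"api": "play_rows", "payload": {
  "deltas": [
    [[12.5,-15,0,-0.003,-0.003,0,10],[12.5,-15,0,0,0,0,10],[12.5,-15,0,0,0,0,10],[12.5,-15,0,0,0,0,10],[0,0,0,0,0,0,10]]
  ]
}}

```text
time_s: 19.8
ee_pos: [0.5249, -0.1441, 0.1488]
eef_rot: [1.57, 0.673, 0.929]
force: [-0.2, -0.6, -1.2]
grip_width: 0.0296
```

```bash
cat >> h.py <<'E'
def mth():
    p,r=pose(); o={}
    for n,l in dict(lipL=(-56,29,0),lipC=(-56,0,0),lipR=(-56,-29,0)).items():
        w=p+r.apply(np.array([54-l[2],l[0],-l[1]])/1000); o[n]=(pan(w).tolist(),round(w[2]*1000,1))
    print(o,ctrl.get_obs()['force'].round(1),ctrl.get_obs()['time_s'])
def lk2(fn):
    mth()
    c=snap('side',fn+'d');w=snap('wrist',fn+'w')
    cv2.imwrite('pics/'+fn+'.png',np.hstack([cv2.resize(c['img'][190:320,210:340],None,fx=3,fy=3),cv2.resize(w['img'][50:250,20:220],None,fx=1.95,fy=1.95)])[:,:,::-1])
    for x in blobs(w,(5,120,120),(22,255,255),40)[1]:
        q=pan(ray(w,x[2],.033))
        if np.hypot(*q)<110: print('w',x[1:],q)
E
python3 -c "
from h import *
lk2('q8');a=(-.9,0,1.047)
P,T=shp((-56,0,0),.4,-19.3,31,*a);plan(P,T)"
```

```text
{'lipL': ([-24.7, -2.9], np.float64(71.4)), 'lipC': ([0.4, -17.4], np.float64(71.4)), 'lipR': ([25.6, -31.8], np.float64(71.4))} [-0.2 -0.6 -1.2] 19.8
w ([152, 132, 45, 26], [174.5, 144.1]) [-25.1  20.1]
w ([186, 149, 50, 21], [209.9, 161.5]) [14.3 44.2]
w ([129, 174, 31, 25], [143.7, 185.3]) [-15.4 -24. ]
w ([92, 188, 32, 28], [107.9, 201.2]) [-25.7 -53.5]
dtool mm [ 25.4 -34.6  -0.3] rotvec [0.0046 0.0014 0.0011] norms 42.9 0.005
```

View pics/q8.png

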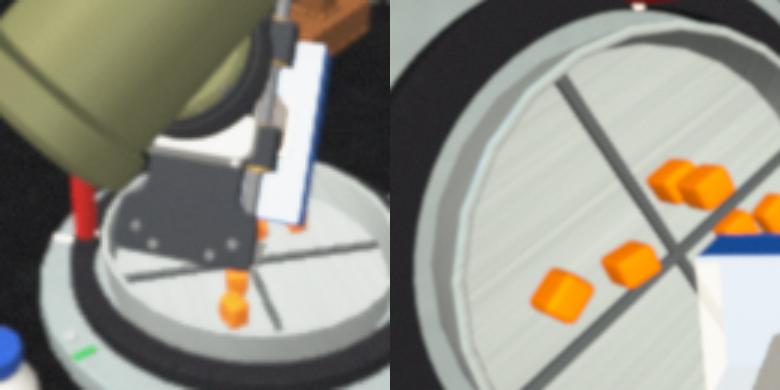

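{"api": "play_rows", "payload": {
  "deltas": [
    [[6.4,-8.6,0,0.004,0,0,10],[6.4,-8.6,0,0,0,0,10],[6.4,-8.6,0,0,0,0,10],[6,-8.6,0,0,0,0,10],[0,0,0,0,0,0,10]]
  ]
}}

```text
time_s: 20.4
ee_pos: [0.5242, -0.1463, 0.1065]
eef_rot: [1.572, 0.671, 0.928]
force: [0.2, 0.4, -1.8]
grip_width: 0.0299
```

```bash
python3 -c "
from h import *
lk2('q9');a=(-.9,0,1.047)
P,T=shp((-56,0,0),.4+35,-19.3-20,31,*a);plan(P,T)"
```

```text
{'lipL': ([-25.2, -4.9], np.float64(29.1)), 'lipC': ([-0.1, -19.4], np.float64(29.1)), 'lipR': ([25.0, -34.0], np.float64(29.0))} [ 0.2  0.4 -1.8] 20.4
w ([185, 135, 76, 35], [219.7, 152.3]) [-15.4  27.6]
w ([159, 182, 19, 28], [169.4, 195.4]) [-20.1 -30. ]
w ([124, 198, 36, 32], [141.5, 213.0]) [-25.8 -53.4]
dtool mm [ 0.1  0.7 40. ] rotvec [ 0.0004  0.0013 -0.0002] norms 40.1 0.001
```

View pics/q9.png

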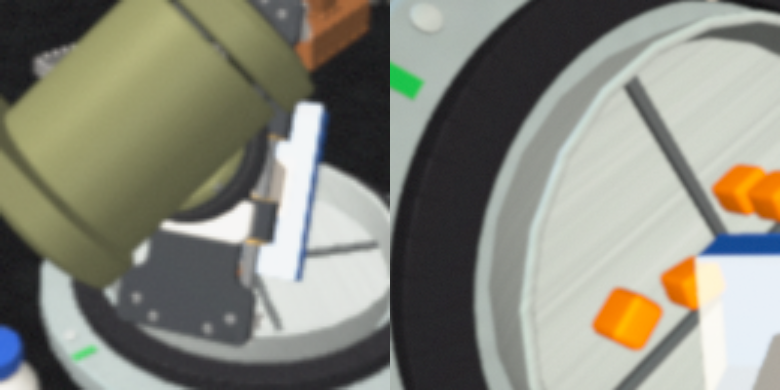

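{"api": "play_rows", "payload": {
  "deltas": [
    [[-0.5,0.5,7,0,0,0,10],[0,0,8,0,0,0,10],[0,0,8,0,0,0,10]]
  ]
}}

```text
time_s: 20.8
ee_pos: [0.5438, -0.1611, 0.1093]
eef_rot: [1.567, 0.671, 0.925]
force: [-0.3, 0.3, -1.4]
grip_width: 0.0298
```

```bash
python3 -c "
from h import *
lk2('q10')"
```

```text
{'lipL': ([-3.7, -17.4], np.float64(31.8)), 'lipC': ([21.4, -31.9], np.float64(31.8)), 'lipR': ([46.5, -46.4], np.float64(31.9))} [-0.3  0.3 -1.4] 20.8
w ([182, 101, 52, 28], [207.6, 114.2]) [-25.6  22. ]
w ([216, 126, 55, 43], [243.7, 147.5]) [22.8 42.7]
w ([118, 161, 63, 34], [149.0, 177.6]) [-18.8 -46.7]
```

View pics/q10.png

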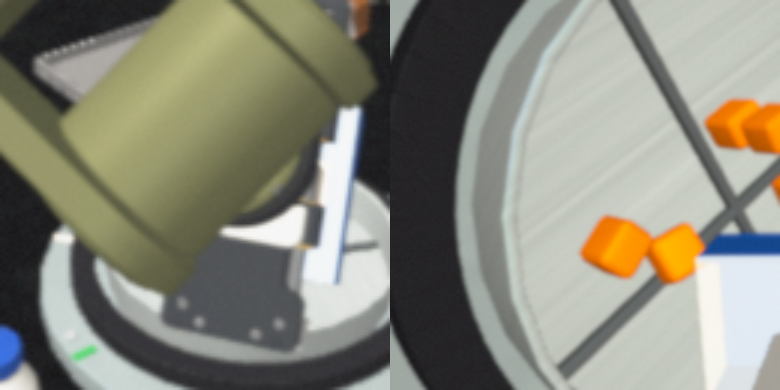

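```bash
python3 -c "
from h import *
c=load('q10w')
f=lambda u,v:((u-390)/1.95+20,v/1.95+50)
for u in ((675,252),(615,246)): print(pan(ray(c,f(*u),.031)))
cv2.imwrite('pics/q10b.png',cv2.resize(c['img'][120:270,90:260],None,fx=4.5,fy=4.5,interpolation=cv2.INTER_CUBIC)[:,:,::-1])
"
```

```text
[ -7.5 -36.2]
[-25.2 -53. ]
```

View pics/q10b.png

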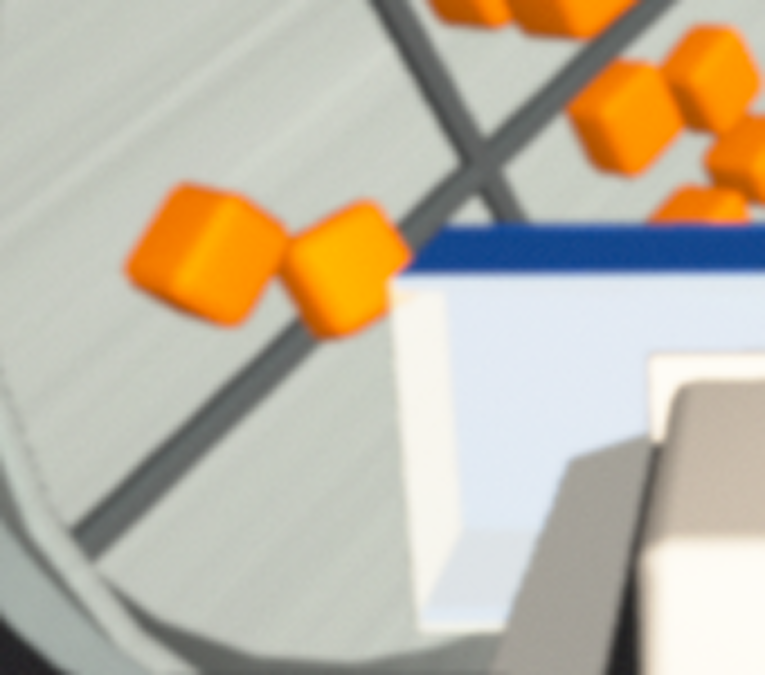

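{"api": "play_rows", "payload": {
  "deltas": [
    [[-6,8,0,0,0,0,10],[-9,12,0,0,0,0,10],[-12,16,0,0,0,0,10],[0,0,-14,0,0,0,10],[0,0,-14,0,0,0,10],[0,0,0,0,0,0,10]]
  ]
}}

```text
time_s: 21.5
ee_pos: [0.5207, -0.142, 0.1551]
eef_rot: [1.567, 0.671, 0.926]
force: [-0.3, -0.1, -0.7]
grip_width: 0.0298
```

```bash
python3 -c "
from h import *
lk2('q11');hold()
c=load('q11w')
cv2.imwrite('pics/q11b.png',cv2.resize(c['img'][90:240,50:250],None,fx=4,fy=4,interpolation=cv2.INTER_CUBIC)[:,:,::-1])
"
```

```text
{'lipL': ([-28.9, -1.2], np.float64(77.6)), 'lipC': ([-3.8, -15.7], np.float64(77.7)), 'lipR': ([21.3, -30.2], np.float64(77.8))} [-0.3 -0.1 -0.7] 21.5
w ([150, 136, 44, 26], [171.8, 148.5]) [-25.2  19.6]
w ([183, 153, 42, 20], [206.8, 163.1]) [12.3 44.6]
w ([91, 192, 59, 28], [118.8, 205.6]) [-18.5 -46.8]
t 21.6 p [ 0.5217 -0.1429  0.1549] 
 [[ 0.472  0.371  0.8  ]
 [ 0.625  0.499 -0.6  ]
 [-0.622  0.783  0.003]] F [-0.45 -0.07 -1.3 ] w 0.0298 q [-0.743  0.385  1.8    0.955  1.27  -2.126]
```

View pics/q11b.png

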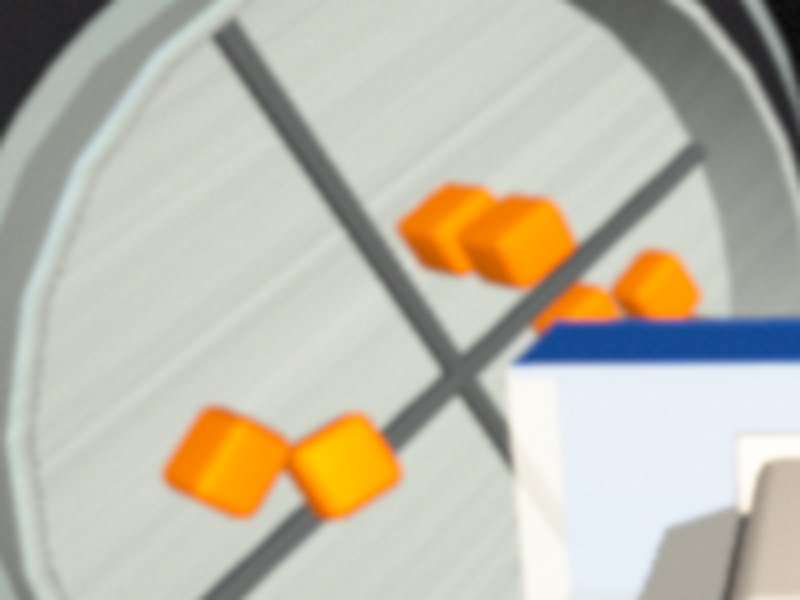

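```bash
python3 -c "
from h import *
c=load('q11w')
f=lambda u,v:(50+u/4,90+v/4)
for u in ((345,467),(225,463),(450,228),(520,240)): print([pan(ray(c,f(*u),z)).tolist() for z in (.027,.034,.04)])
print('rib x',[pan(ray(c,f(*u),.027)) for u in ((395,440),(310,520),(458,370))])
c=load('q11d')
print(pan(ray(c,(0,0),.03)))
a=(-1.15,0,1.15)
N=np.array([-7,-37]);h=np.array([np.cos(1.15),np.sin(1.15)]);y=np.array([-h[1],h[0]])
L=N+10*h-12*y;print(L)
for z in (80,31):
    P,T=shp((-56,0,0),*L,z,*a);plan(P,T)
"
```

```text
[[-3.2, -35.2], [-7.4, -37.1], [-11.0, -38.8]]
[[-22.4, -52.7], [-26.1, -54.2], [-29.2, -55.4]]
[[-29.2, 15.7], [-32.6, 12.2], [-35.6, 9.3]]
[[-15.4, 29.3], [-19.2, 25.4], [-22.5, 22.2]]
rib x [array([  0.5, -23. ]), array([  0.3, -47.7]), array([-1.4, -1.7])]
[ 2268.6 -6646.3]
[  8.03804169 -32.77420989]
dtool mm [-20.4 -18.5  20.4] rotvec [-0.0513  0.0906  0.2499] norms 34.3 0.271
dtool mm [ 10.  -56.9  20.3] rotvec [-0.0513  0.0906  0.2499] norms 61.2 0.271
```

```bash
python3 -c "
from h import *
a=(-1.13,0,1.03)
N=np.array([-6,-36.]);h=np.array([np.cos(a[2]),np.sin(a[2])]);y=np.array([-h[1],h[0]])
L=N+10*h-12*y;print(L)
for z in (80,32):
    P,T=shp((-56,0,0),*L,z,*a);plan(P,T)
P,T=shp((-56,0,0),*L,80,*a);arc(P,T,3)
"
```

```text
[  9.43577632 -33.60483625]
dtool mm [-19.7 -17.2  18.9] rotvec [ 0.0113 -0.0122  0.2299] norms 32.3 0.231
dtool mm [ 10.1 -54.8  18.7] rotvec [ 0.0113 -0.0122  0.2299] norms 58.8 0.231
n 3 row [-6.98 -5.22  6.35] [ 0.0038 -0.0041  0.0766]
```

{"api": "play_rows", "payload": {
  "deltas": [
    [[-7,-5.2,6.3,0.004,-0.004,0.0766,10],[-7,-5.2,6.3,0.004,-0.004,0.0766,10],[-7,-5.2,6.3,0.004,-0.004,0.0766,10],[0,0,0,0,0,0,10]]
  ]
}}

```text
time_s: 22.0
ee_pos: [0.5204, -0.1763, 0.1515]
eef_rot: [1.576, 0.439, 0.911]
force: [0.3, 1.1, -1.6]
grip_width: 0.0296
```

```bash
python3 -c "
from h import *
lk2('q12');hold()
P,T=shp((-56,0,0),9.4,-33.6,31,-1.13,0,1.03);plan(P,T)
"
```

```text
{'lipL': ([-16.1, -19.5], np.float64(77.9)), 'lipC': ([8.7, -34.5], np.float64(77.8)), 'lipR': ([33.6, -49.5], np.float64(77.7))} [ 0.3  1.1 -1.6] 22.0
w ([142, 113, 48, 26], [166.0, 125.2]) [-24.1  23.1]
w ([172, 132, 47, 38], [196.0, 151.4]) [22.5 42.7]
w ([91, 171, 59, 29], [119.9, 184.8]) [-18.1 -46.3]
t 22.1 p [ 0.5208 -0.1751  0.1525] 
 [[ 0.553  0.265  0.79 ]
 [ 0.714  0.337 -0.613]
 [-0.428  0.904 -0.003]] F [-0.24 -0.11 -1.14] w 0.03 q [-0.852  0.514  1.766  1.112  1.423 -2.285]
dtool mm [ 20.6 -43.1   0.4] rotvec [-0.0025 -0.0007  0.0019] norms 47.8 0.003
```

View pics/q12.png

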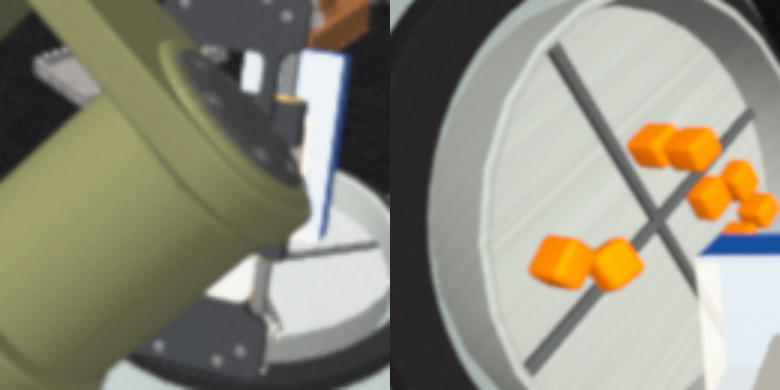

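{"api": "play_rows", "payload": {
  "deltas": [
    [[5.1,-10.8,0,0,0,0,10],[5.1,-10.8,0,0,0,0,10],[5.1,-10.8,0,0,0,0,10],[5,-10.5,0,0,0,0,10],[0,0,0,0,0,0,10]]
  ]
}}

```text
time_s: 22.6
ee_pos: [0.5202, -0.1742, 0.1034]
eef_rot: [1.576, 0.441, 0.913]
force: [0.0, 0.3, -1.6]
grip_width: 0.0294
```

```bash
python3 -c "
from h import *
lk2('q13');hold()
"
```

```text
{'lipL': ([-16.8, -17.6], np.float64(29.9)), 'lipC': ([8.1, -32.5], np.float64(29.7)), 'lipR': ([32.9, -47.4], np.float64(29.6))} [ 0.   0.3 -1.6] 22.6
w ([186, 116, 71, 53], [222.6, 140.8]) [-3.8 32.6]
w ([138, 179, 40, 31], [158.9, 194.5]) [-23.9 -52.2]
t 22.7 p [ 0.5206 -0.1747  0.105 ] 
 [[ 0.553  0.263  0.79 ]
 [ 0.715  0.336 -0.613]
 [-0.427  0.904 -0.003]] F [-0.72  0.04 -1.17] w 0.0298 q [-0.852  0.602  1.773  1.128  1.383 -2.372]
```

View pics/q13.png

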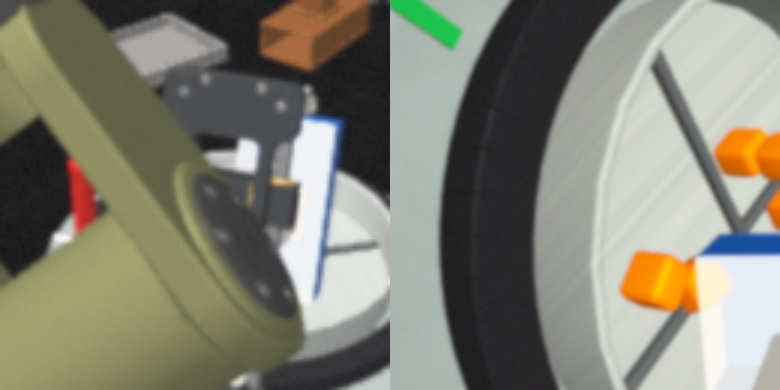

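N sits inside the mouth. Push sideways again (tool +z).

{"api": "play_rows", "payload": {
  "deltas": [
    [[0,0,7,0,0,0,10],[0,0,7,0,0,0,10],[0,0,7,0,0,0,10],[0,0,7,0,0,0,10]]
  ]
}}

```text
time_s: 23.1
ee_pos: [0.5427, -0.1914, 0.1054]
eef_rot: [1.575, 0.44, 0.915]
force: [-8.2, 11.0, 3.1]
grip_width: 0.0298
```

```bash
python3 -c "
from h import *
lk2('q14');print(ctrl.get_obs()['qpos'].round(3))
"
```

```text
{'lipL': ([7.6, -32.0], np.float64(31.9)), 'lipC': ([32.5, -46.9], np.float64(31.8)), 'lipR': ([57.4, -61.7], np.float64(31.7))} [-8.2 11.   3.1] 23.1
w ([182, 78, 53, 27], [208.6, 91.0]) [-24.3  25.9]
w ([210, 106, 46, 55], [233.4, 131.7]) [26.2 39.8]
w ([131, 136, 49, 59], [156.4, 163.5]) [-16.8 -54.2]
[-0.841  0.646  1.691  1.127  1.395 -2.334]
```

View pics/q14.png

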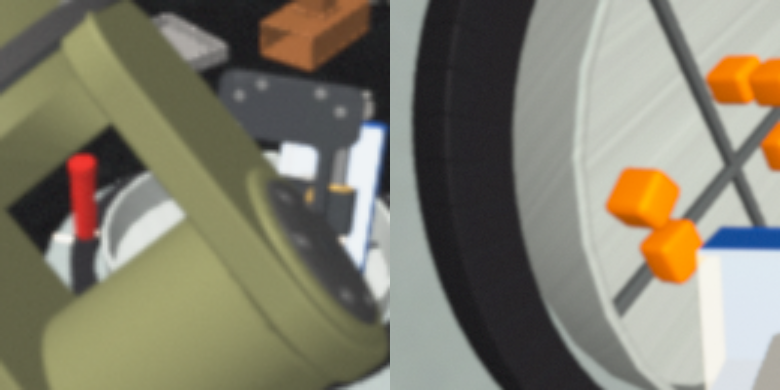

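{"api": "play_rows", "payload": {
  "deltas": [
    [[0,0,-4,0,0,0,10],[-5,11,0,0,0,0,10],[-6,14,0,0,0,0,10],[-6,14,-10,0,0,0,10],[0,0,0,0,0,0,10]]
  ]
}}

```text
time_s: 23.7
ee_pos: [0.5327, -0.1827, 0.1505]
eef_rot: [1.569, 0.441, 0.91]
force: [-0.8, 0.7, -0.4]
grip_width: 0.0294
```

```bash
python3 -c "
from h import *
lk2('q15')
c=load('q15w')
cv2.imwrite('pics/q15b.png',cv2.resize(c['img'][70:220,50:250],None,fx=4,fy=4,interpolation=cv2.INTER_CUBIC)[:,:,::-1])
"
```

```text
{'lipL': ([-2.9, -24.8], np.float64(76.7)), 'lipC': ([22.0, -39.8], np.float64(76.8)), 'lipR': ([46.8, -54.7], np.float64(76.9))} [-0.8  0.7 -0.4] 23.7
w ([140, 96, 50, 25], [165.1, 107.8]) [-25.1  22.9]
w ([171, 118, 49, 49], [196.2, 141.3]) [25.4 40.6]
w ([85, 150, 50, 51], [109.9, 173.7]) [-19.2 -54.6]
```

View pics/q15b.png

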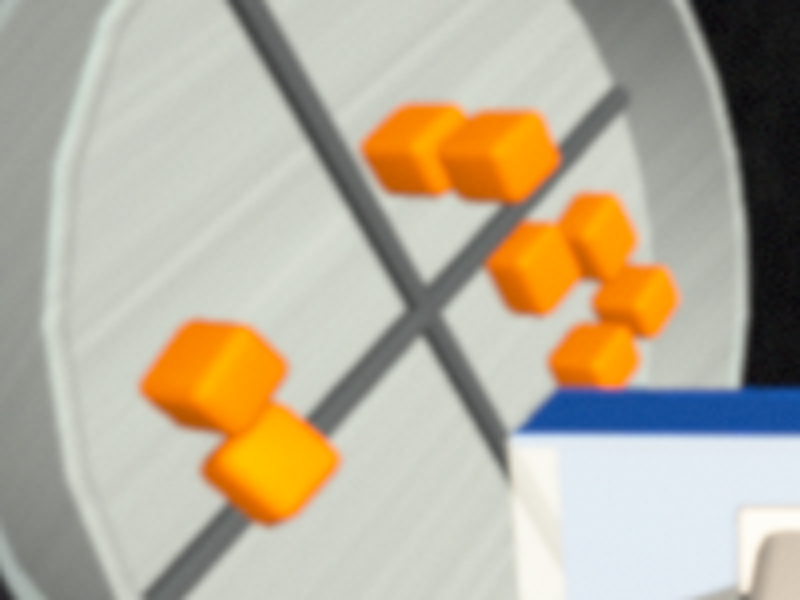

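```bash
python3 -c "
from h import *
c=load('q15w')
f=lambda u,v:(50+u/4,70+v/4)
for u in ((270,463),(213,375)): print([pan(ray(c,f(*u),z)).tolist() for z in (.027,.034,.04)])
print([pan(ray(c,f(*u),.027)) for u in ((320,420),(230,520),(150,600))])
d=load('q15d');cv2.imwrite('pics/q15c.png',cv2.resize(d['img'][180:340,200:360],None,fx=4,fy=4,interpolation=cv2.INTER_CUBIC)[:,:,::-1])
"
```

```text
[[-3.4, -52.5], [-8.3, -56.1], [-12.5, -59.3]]
[[-24.9, -50.8], [-29.1, -54.5], [-32.6, -57.7]]
[array([ -1.5, -38.4]), array([ -1.5, -65.8]), array([ -2.6, -86.2])]
```

View pics/q15c.png

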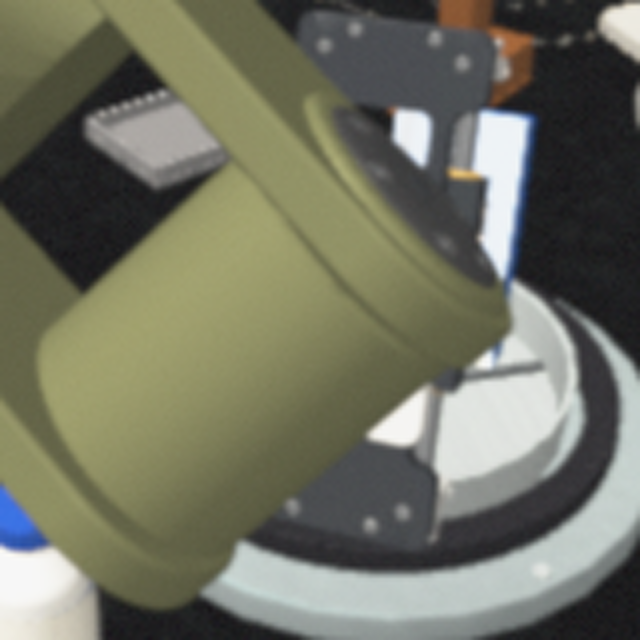

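```bash
python3 -c "
from h import *
a=(.65,-.5,.25)
P,T=shp((56,29,0),-52,-44,120,*a)
print(P);plan(P,T);d,rv=arc(P,T,20)
for k in range(0,21,4):
    q,rr=run([list(d)+list(rv)]*k);
    L=[q+rr.apply(np.array([54-l[2],l[0],-l[1]])/1000) for l in [(sx*56,sy*29,z) for sx in(1,-1) for sy in (1,-1) for z in(0,37)]]
    print(k,q.round(3),rr.as_matrix()[:,0].round(2),'low',min(x[2] for x in L).round(3))
P2,T2=shp((56,29,0),-52,-44,31,*a)
for nm,l in dict(bl=(56,29,0),br=(56,-29,0),ml=(-56,29,0),mr=(-56,-29,0),tbl=(56,29,37),m1=(20,29,0),m2=(20,-29,0),m3=(56,0,0)).items():
    w=P2+T2.apply(np.array([54-l[2],l[0],-l[1]])/1000); print(nm,pan(w),w[2].round(4),np.hypot(*pan(w)).round(1))
"
```

```text
[ 0.46666377 -0.15905811  0.20268464]
dtool mm [-42.9  39.7 -66.7] rotvec [ 0.4271 -0.5503 -1.8705] norms 88.7 1.996
n 20 row [-4.02 -1.43 -2.76] [ 0.0214 -0.0275 -0.0935]
0 [ 0.533 -0.183  0.148] [ 0.55  0.71 -0.43] low 0.075
4 [ 0.514 -0.188  0.153] [ 0.49  0.48 -0.73] low 0.075
8 [ 0.496 -0.189  0.162] [ 0.32  0.19 -0.93] low 0.09
12 [ 0.481 -0.184  0.176] [ 0.08 -0.1  -0.99] low 0.117
16 [ 0.471 -0.174  0.19 ] [-0.19 -0.36 -0.91] low 0.115
20 [ 0.467 -0.159  0.203] [-0.46 -0.54 -0.7 ] low 0.12
bl [-52. -44.] 0.031 68.1
br [-23.1 -89.2] 0.0531 92.1
ml [-138.4  -66.1] 0.0988 153.4
mr [-109.5 -111.2] 0.1209 156.1
tbl [-37.3 -22. ] 0.0568 43.3
m1 [-79.8 -51.1] 0.0528 94.8
m2 [-50.9 -96.2] 0.0749 108.8
m3 [-37.6 -66.6] 0.0421 76.5
```

```bash
python3 -c "
from h import *
a=(.65,-.5,.07)
P,T=shp((56,29,0),-52,-44,120,*a)
print(P);d,rv=arc(P,T,20)
P2,T2=shp((56,29,0),-52,-44,31,*a)
for nm,l in dict(bl=(56,29,0),br=(56,-29,0),ml=(-56,29,0),mr=(-56,-29,0),tbl=(56,29,37),m1=(20,29,0),m2=(20,-29,0),m3=(56,0,0)).items():
    w=P2+T2.apply(np.array([54-l[2],l[0],-l[1]])/1000); print(nm,pan(w),w[2].round(4),np.hypot(*pan(w)).round(1))
"
```

```text
[ 0.46668747 -0.15771014  0.20268464]
n 20 row [-3.99 -1.76 -2.84] [ 0.0317 -0.0294 -0.0936]
bl [-52. -44.] 0.031 68.1
br [-31.7 -93.6] 0.0531 98.8
ml [-140.9  -50.2] 0.0988 149.6
mr [-120.6  -99.8] 0.1209 156.5
tbl [-33.6 -24.9] 0.0568 41.8
m1 [-80.6 -46. ] 0.0528 92.8
m2 [-60.2 -95.6] 0.0749 113.0
m3 [-41.8 -68.8] 0.0421 80.5
```

{"api": "play_rows", "payload": {
  "deltas": [
    [[-4,-1.8,-2.8,0.0317,-0.0294,-0.0936,10],[-4,-1.8,-2.8,0.0317,-0.0294,-0.0936,10],[-4,-1.8,-2.8,0.0317,-0.0294,-0.0936,10],[-4,-1.8,-2.8,0.0317,-0.0294,-0.0936,10],[-4,-1.8,-2.8,0.0317,-0.0294,-0.0936,10],[-4,-1.8,-2.8,0.0317,-0.0294,-0.0936,10],[-4,-1.8,-2.8,0.0317,-0.0294,-0.0936,10],[-4,-1.8,-2.8,0.0317,-0.0294,-0.0936,10],[-4,-1.8,-2.8,0.0317,-0.0294,-0.0936,10],[-4,-1.8,-2.8,0.0317,-0.0294,-0.0936,10]]
  ]
}}

```text
time_s: 24.8
ee_pos: [0.4863, -0.1874, 0.1665]
eef_rot: [1.369, 1.384, 0.296]
force: [0.1, 0.1, -2.4]
grip_width: 0.0299
```

{"api": "play_rows", "payload": {
  "deltas": [
    [[-4,-1.8,-2.8,0.0317,-0.0294,-0.0936,10],[-4,-1.8,-2.8,0.0317,-0.0294,-0.0936,10],[-4,-1.8,-2.8,0.0317,-0.0294,-0.0936,10],[-4,-1.8,-2.8,0.0317,-0.0294,-0.0936,10],[-4,-1.8,-2.8,0.0317,-0.0294,-0.0936,10],[-4,-1.8,-2.8,0.0317,-0.0294,-0.0936,10],[-4,-1.8,-2.8,0.0317,-0.0294,-0.0936,10],[-4,-1.8,-2.8,0.0317,-0.0294,-0.0936,10],[-4,-1.8,-2.8,0.0317,-0.0294,-0.0936,10],[-4,-1.8,-2.8,0.0317,-0.0294,-0.0936,10]]
  ]
}}

```text
time_s: 25.8
ee_pos: [0.4666, -0.1578, 0.2019]
eef_rot: [-1.01, 0.769, -2.459]
force: [-0.3, 0.0, -0.8]
grip_width: 0.0296
```

```bash
python3 -c "
from h import *
hold();shpts()
a=(.65,-.5,.07)
P,T=shp((56,29,0),-52,-44,70,*a);plan(P,T)
c=snap('side','r1d');w=snap('wrist','r1w')
cv2.imwrite('pics/r1.png',np.hstack([cv2.resize(c['img'][190:320,210:340],None,fx=3,fy=3),cv2.resize(w['img'],None,fx=.78,fy=1.0157)])[:,:,::-1])
for x in blobs(w,(5,120,120),(22,255,255),40)[1]:
        q=pan(ray(w,x[2],.033))
        if np.hypot(*q)<110: print('w',x[1:],q)
"
```

```text
t 25.8 p [ 0.4666 -0.1578  0.2019] 
 [[-0.557  0.793  0.247]
 [-0.453 -0.041 -0.89 ]
 [-0.696 -0.608  0.382]] F [-0.31  0.01 -0.83] w 0.0296 q [-0.116  0.528  1.407 -0.556  1.793 -0.196]
{'bl': ([-52.3, -44.3], np.float64(119.1)), 'br': ([-32.0, -93.9], np.float64(141.3)), 'ml': ([-141.0, -50.3], np.float64(187.3)), 'mr': ([-120.7, -99.9], np.float64(209.4)), 'tbl': ([-33.9, -25.2], np.float64(144.9)), 'O': ([-86.5, -72.1], np.float64(164.3))}
dtool mm [ 34.1  29.9 -18.9] rotvec [0.0003 0.0008 0.0042] norms 49.2 0.004
w ([485, 48, 27, 34], [500.9, 65.1]) [ 8.8 29.2]
w ([413, 52, 34, 38], [429.5, 70.6]) [-31.5  11.2]
w ([392, 127, 22, 24], [402.4, 138.5]) [-27.6 -52.9]
w ([409, 138, 29, 26], [422.5, 150.4]) [ -7.8 -55.8]
```

View pics/r1.png

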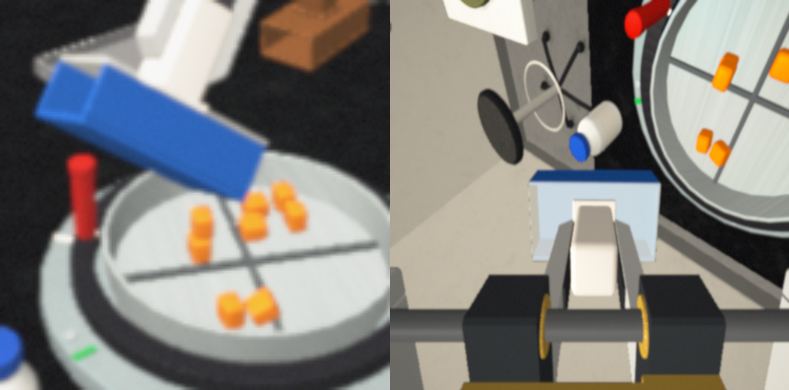

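{"api": "play_rows", "payload": {
  "deltas": [
    [[11,10,-6.3,0,0,0,10],[11,10,-6.3,0,0,0,10],[12,10,-6.3,0,0,0.004,10],[9,8,-5,0,0,0,10],[9,8,-5,0,0,0,10],[0,0,0,0,0,0,10]]
  ]
}}

```text
time_s: 26.5
ee_pos: [0.4661, -0.1579, 0.1251]
eef_rot: [-1.011, 0.775, -2.457]
force: [-0.3, 0.3, -1.3]
grip_width: 0.0298
```

```bash
python3 -c "
from h import *
lk('r2');a=(.65,-.5,.07)
P,T=shp((56,29,0),-52,-44,31,*a);plan(P,T)
P,T=shp((56,29,0),-32,-44,31,*a);plan(P,T)"
```

```text
{'bl': ([-52.6, -44.0], np.float64(42.4)), 'br': ([-32.1, -93.6], np.float64(64.4)), 'ml': ([-141.5, -50.6], np.float64(110.2)), 'mr': ([-121.0, -100.2], np.float64(132.2)), 'tbl': ([-34.2, -24.9], np.float64(68.3)), 'O': ([-86.8, -72.1], np.float64(87.3))}
[-0.3  0.3 -1.3]
w ([500, 62, 12, 31], [506.9, 80.0]) [13.6 48.8]
w ([370, 89, 42, 50], [390.0, 113.1]) [-32.   9.]
w ([456, 89, 51, 43], [480.8, 110.0]) [11.3 30.6]
w ([355, 169, 24, 30], [366.4, 183.0]) [-27.8 -53.4]
w ([374, 184, 32, 31], [389.0, 198.3]) [ -7.8 -56.9]
dtool mm [ 9.3  7.8 -5.3] rotvec [ 0.0015 -0.0005 -0.0034] norms 13.3 0.004
dtool mm [-0.5 23.7  1.8] rotvec [ 0.0015 -0.0005 -0.0034] norms 23.8 0.004
```

View pics/r2.png

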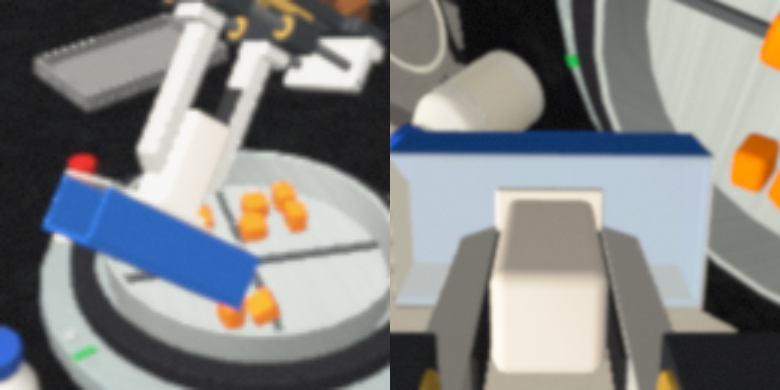

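{"api": "play_rows", "payload": {
  "deltas": [
    [[5,4,-2.6,0,0,0,10],[4,3.5,-2.6,0,0,0,10],[0,0,0,0,0,0,10]]
  ]
}}

```text
time_s: 26.9
ee_pos: [0.4663, -0.1574, 0.1133]
eef_rot: [-1.01, 0.776, -2.455]
force: [-0.7, 0.3, -2.1]
grip_width: 0.0296
```

```bash
python3 -c "
from h import *
lk('r3');a=(.65,-.5,.07)
P,T=shp((56,29,0),-32,-44,31,*a);plan(P,T)"
```

```text
{'bl': ([-52.4, -43.5], np.float64(30.6)), 'br': ([-31.9, -93.2], np.float64(52.6)), 'ml': ([-141.4, -50.1], np.float64(98.3)), 'mr': ([-120.9, -99.7], np.float64(120.3)), 'tbl': ([-34.1, -24.5], np.float64(56.5)), 'O': ([-86.6, -71.6], np.float64(75.5))}
[-0.7  0.3 -2.1]
w ([495, 64, 17, 40], [505.2, 88.1]) [13.9 50.2]
w ([361, 97, 44, 52], [382.1, 122.5]) [-32.2   8.7]
w ([450, 99, 53, 45], [475.9, 120.5]) [11.2 30.8]
w ([348, 178, 25, 30], [359.7, 192.3]) [-27.8 -53.3]
w ([367, 193, 33, 32], [382.7, 208.2]) [ -8.  -56.7]
dtool mm [-9.6 16.2  7.1] rotvec [ 0.0017 -0.0004 -0.0031] norms 20.1 0.004
```

Push in +x by 21 mm, gently.

{"api": "play_rows", "payload": {
  "deltas": [
    [[-2.4,4,1.8,0,0,0,10],[-2.4,4,1.8,0,0,0,10],[-2.4,4,1.8,0,0,0,10],[-2.4,4,1.8,0,0,0,10],[-1,2,1,0,0,0,10]]
  ]
}}

```text
time_s: 27.5
ee_pos: [0.4893, -0.1608, 0.1136]
eef_rot: [-1.008, 0.777, -2.454]
force: [-0.5, 0.5, -1.2]
grip_width: 0.0296
```

```bash
python3 -c "
from h import *
lk('r4');a=(.65,-.5,.07)
P,T=shp((56,29,0),-25,-44,31,*a);plan(P,T)"
```

```text
{'bl': ([-29.0, -44.1], np.float64(31.0)), 'br': ([-8.6, -93.7], np.float64(53.0)), 'ml': ([-118.1, -50.7], np.float64(98.6)), 'mr': ([-97.7, -100.3], np.float64(120.6)), 'tbl': ([-10.7, -25.1], np.float64(56.9)), 'O': ([-63.3, -72.2], np.float64(75.8))}
[-0.5  0.5 -1.2]
w ([446, 43, 55, 47], [472.8, 65.2]) [19.9 54.9]
w ([474, 72, 38, 75], [497.2, 119.1]) [42.1 34.7]
w ([326, 83, 43, 49], [346.6, 106.7]) [-33.7   8.8]
w ([408, 83, 48, 42], [431.2, 102.9]) [11.2 30.7]
w ([343, 171, 37, 45], [360.1, 194.4]) [ -3.7 -55.5]
dtool mm [-2.5  3.5  1.3] rotvec [ 0.0016 -0.0005 -0.0032] norms 4.5 0.004
```

View pics/r4.png

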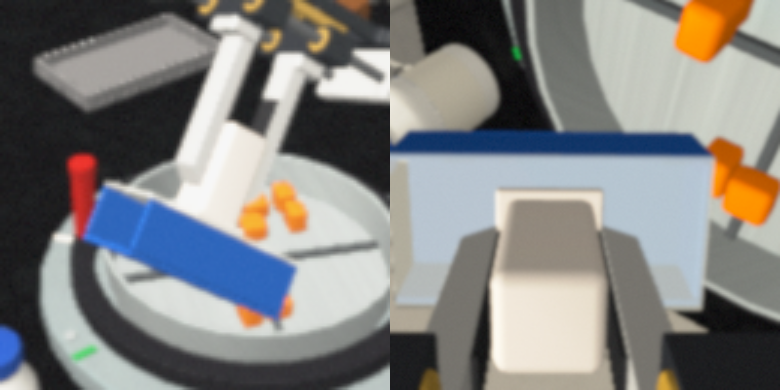

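{"api": "play_rows", "payload": {
  "deltas": [
    [[-2.3,3.8,1.7,0,0,0,10],[-2.3,3.8,1.7,0,0,0,10],[0,0,0,0,0,0,10]]
  ]
}}

```text
time_s: 27.9
ee_pos: [0.4987, -0.162, 0.1136]
eef_rot: [-1.008, 0.777, -2.454]
force: [-0.8, -0.3, -1.3]
grip_width: 0.0296
```

```bash
python3 -c "
from h import *
lk('r5')
w=load('r5w');cv2.imwrite('pics/r5b.png',cv2.resize(w['img'][100:270,300:470],None,fx=4,fy=4,interpolation=cv2.INTER_CUBIC)[:,:,::-1])"
```

```text
{'bl': ([-19.5, -44.2], np.float64(30.9)), 'br': ([0.9, -93.8], np.float64(53.0)), 'ml': ([-108.6, -50.8], np.float64(98.5)), 'mr': ([-88.2, -100.4], np.float64(120.6)), 'tbl': ([-1.2, -25.2], np.float64(56.9)), 'O': ([-53.8, -72.3], np.float64(75.8))}
[-0.8 -0.3 -1.3]
w ([428, 37, 52, 46], [453.2, 59.0]) [19.9 55. ]
w ([456, 47, 56, 93], [488.2, 97.1]) [42.3 43.3]
w ([393, 77, 45, 42], [414.8, 96.8]) [11.2 30.7]
w ([313, 78, 43, 48], [333.4, 101.0]) [-34.3   8.9]
w ([339, 172, 43, 40], [361.6, 193.5]) [  6.2 -53.9]
```

View pics/r5b.png

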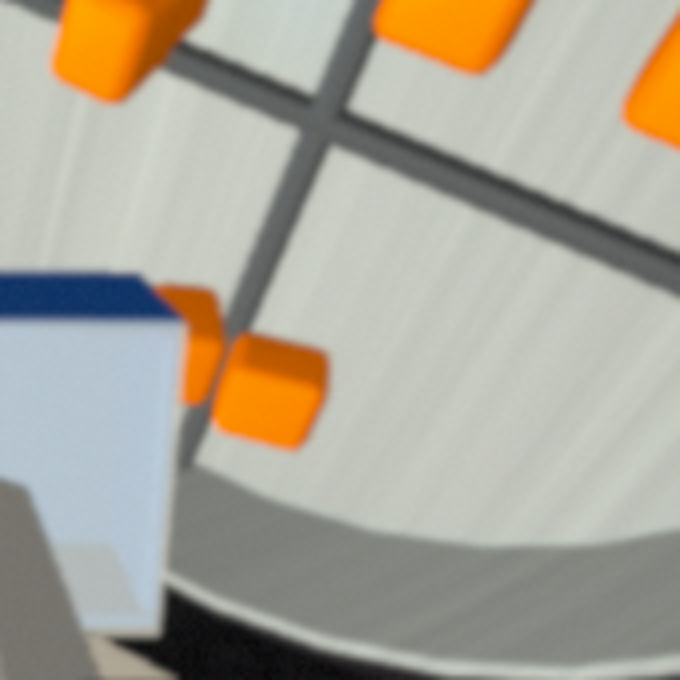

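{"api": "play_rows", "payload": {
  "deltas": [
    [[2.4,-4,-1.8,0,0,0,10],[4.8,-8,-3.6,0,0,0,10],[-10,-12,6,0,0,0,10],[-20,-18,11,0,0,0,10],[-27,-23,14,0,0,0,10],[-27,-23,14,0,0,0,10],[0,0,0,0,0,0,10]]
  ]
}}

```text
time_s: 28.7
ee_pos: [0.4814, -0.1594, 0.2417]
eef_rot: [-0.999, 0.783, -2.448]
force: [-0.3, 0.6, -0.7]
grip_width: 0.0299
```

```bash
python3 -c "
from h import *
hold();lk('r6')
w=load('r6w');cv2.imwrite('pics/r6b.png',cv2.resize(w['img'][0:200,332:512],None,fx=3.5,fy=3,interpolation=cv2.INTER_CUBIC)[:,:,::-1])
d=load('r6d');cv2.imwrite('pics/r6c.png',cv2.resize(d['img'][235:325,225:345],None,fx=6,fy=6,interpolation=cv2.INTER_CUBIC)[:,:,::-1])"
```

```text
t 28.7 p [ 0.4814 -0.1594  0.2417] 
 [[-0.545  0.802  0.244]
 [-0.454 -0.037 -0.89 ]
 [-0.705 -0.596  0.384]] F [-0.3   0.58 -0.72] w 0.0299 q [-0.116  0.513  1.326 -0.565  1.859 -0.244]
{'bl': ([-36.3, -43.7], np.float64(159.1)), 'br': ([-16.1, -93.3], np.float64(181.3)), 'ml': ([-126.0, -50.3], np.float64(225.8)), 'mr': ([-105.8, -99.9], np.float64(248.1)), 'tbl': ([-18.2, -24.7], np.float64(185.2)), 'O': ([-71.0, -71.8], np.float64(203.6))}
[-0.3  0.6 -0.7]
w ([502, 0, 10, 24], [507.7, 14.2]) [13.4 50. ]
w ([470, 27, 36, 30], [487.5, 41.0]) [10.7 30.3]
w ([406, 33, 31, 33], [421.3, 48.7]) [-32.3  11.4]
w ([401, 109, 21, 22], [410.8, 119.5]) [-14.4 -53.4]
w ([423, 120, 26, 22], [435.7, 130.5]) [ 10.6 -54.4]
```

View pics/r6b.png

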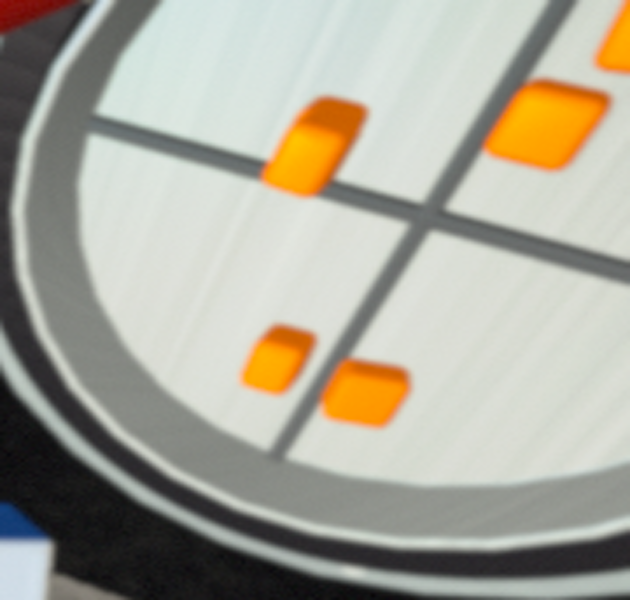

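View pics/r6c.png

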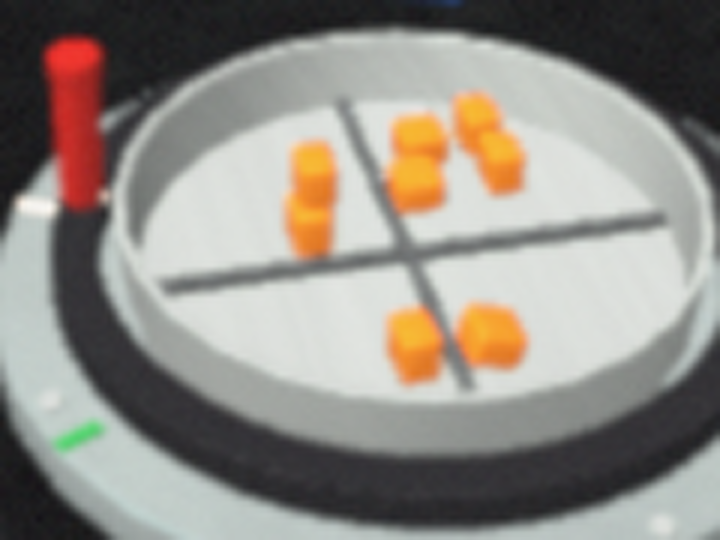

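```bash
python3 -c "
from h import *
a=.305
P=[.553,.220,.20];T=Rt([0,0,-1],[np.cos(a),np.sin(a),0])
plan(P,T);d,rv=arc(P,T,14)
for k in range(0,15,2):
    q,rr=run([list(d)+list(rv)]*k);
    L=[q+rr.apply(np.array([54-l[2],l[0],-l[1]])/1000) for l in [(sx*56,sy*29,z) for sx in(1,-1) for sy in (1,-1) for z in(0,37)]]
    print(k,q.round(3),'low',min(x[2] for x in L).round(3))
"
```

```text
dtool mm [-185.8   66.4 -333.9] rotvec [-0.1712  0.3624  0.7062] norms 387.9 0.812
n 14 row [ -6.95  10.49 -25.27] [-0.0122  0.0259  0.0504]
0 [ 0.48  -0.159  0.237] low 0.154
2 [ 0.492 -0.108  0.216] low 0.134
4 [ 0.505 -0.055  0.2  ] low 0.121
6 [ 0.517 -0.001  0.19 ] low 0.114
8 [0.528 0.054 0.184] low 0.113
10 [0.538 0.109 0.184] low 0.118
12 [0.546 0.165 0.19 ] low 0.129
14 [0.553 0.22  0.2  ] low 0.146
```

{"api": "play_rows", "payload": {
  "deltas": [
    [[-9,10.5,-25.3,-0.0122,0.0259,0.0504,10],[-9,10.5,-25.3,-0.0122,0.0259,0.0504,10],[-7,10.5,-25.3,-0.0122,0.0259,0.0504,10],[-7,10.5,-25.3,-0.0122,0.0259,0.0504,10],[-7,10.5,-25.3,-0.0122,0.0259,0.0504,10],[-7,10.5,-25.3,-0.0122,0.0259,0.0504,10],[-7,10.5,-25.3,-0.0122,0.0259,0.0504,10],[-7,10.5,-25.3,-0.0122,0.0259,0.0504,10],[-7,10.5,-25.3,-0.0122,0.0259,0.0504,10],[-7,10.5,-25.3,-0.0122,0.0259,0.0504,10]]
  ]
}}

```text
time_s: 29.8
ee_pos: [0.5397, 0.1126, 0.1852]
eef_rot: [-1.087, 1.342, -2.401]
force: [0.6, 0.1, -1.2]
grip_width: 0.0299
```

{"api": "play_rows", "payload": {
  "deltas": [
    [[-7,10.5,-25.3,-0.0122,0.0259,0.0504,10],[-7,10.5,-25.3,-0.0122,0.0259,0.0504,10],[-7,10.5,-25.3,-0.0122,0.0259,0.0504,10],[-7,10.5,-25.3,-0.0122,0.0259,0.0504,10],[0,0,0,0,0,0,10],[0,0,0,0,0,0,10]]
  ]
}}

```text
time_s: 30.4
ee_pos: [0.5548, 0.2219, 0.2012]
eef_rot: [-1.577, 1.566, -2.843]
force: [0.3, -0.2, -1.0]
grip_width: 0.0297
```

```bash
python3 -c "
from h import *
hold()
a=.305
P=[.553,.220,.10];T=Rt([0,0,-1],[np.cos(a),np.sin(a),0])
plan(P,T)
P[2]=.06;plan(P,T)
c=snap('scene','u1s');d=snap('side','u1d');w=snap('wrist','u1w')
A=cv2.resize(c['img'][110:270,150:310],None,fx=2.5,fy=2.5,interpolation=cv2.INTER_CUBIC)
B=cv2.resize(d['img'][100:260,180:340],None,fx=2.5,fy=2.5,interpolation=cv2.INTER_CUBIC)
cv2.imwrite('pics/u1.png',np.hstack([A,B])[:,:,::-1])
cv2.imwrite('pics/u1w2.png',w['img'][:,:,::-1])
"
```

```text
t 30.4 p [0.5548 0.2219 0.2012] 
 [[-0.005  0.954  0.3  ]
 [-0.002  0.3   -0.954]
 [-1.    -0.005 -0.   ]] F [ 0.27 -0.21 -1.02] w 0.0297 q [0.319 0.413 1.379 0.    1.355 0.014]
dtool mm [101.2  -1.7   1.3] rotvec [-0.0003 -0.      0.0053] norms 101.2 0.005
dtool mm [141.2  -1.5   1.3] rotvec [-0.0003 -0.      0.0053] norms 141.2 0.005
```

View pics/u1.png

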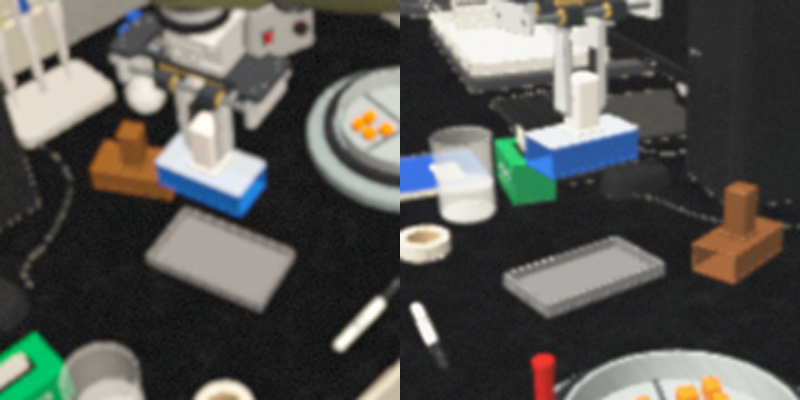

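View pics/u1w2.png

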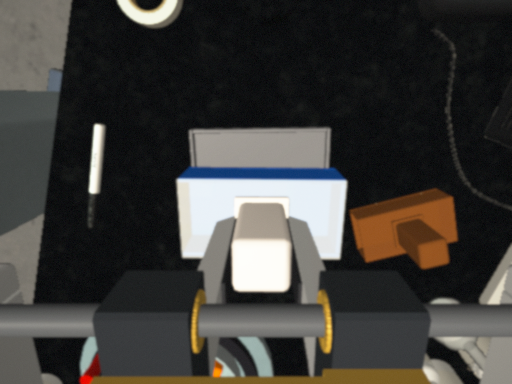

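{"api": "play_rows", "payload": {
  "deltas": [
    [[30,-0.5,0.4,0,0,0.005,10],[30,-0.5,0.4,0,0,0,10],[30,-0.5,0.5,0,0,0,10],[22,0,0,0,0,0,10],[14,0,0,0,0,0,10],[10,0,0,0,0,0,10],[0,0,0,0,0,0,10]]
  ]
}}

```text
time_s: 31.25
ee_pos: [0.5542, 0.2205, 0.0652]
eef_rot: [2.296, 1.57, 1.029]
force: [-0.7, 0.6, -0.6]
grip_width: 0.03
```

```bash
python3 -c "
from h import *
hold()"
```

```text
t 31.25 p [0.5542 0.2205 0.0652] 
 [[ 0.001  0.954  0.299]
 [ 0.001  0.299 -0.954]
 [-1.     0.001 -0.001]] F [-0.69  0.58 -0.63] w 0.03 q [3.170e-01 5.460e-01 1.518e+00 1.000e-03 1.077e+00 1.200e-02]
```

{"api": "play_rows", "payload": {
  "deltas": [
    [[3.5,0,0,0,0,0,10],[2.5,0,0,0,0,0,10],[0,0,0,0,0,0,10]]
  ]
}}

```text
time_s: 31.55
ee_pos: [0.5546, 0.2209, 0.0604]
eef_rot: [1.859, 1.568, 0.593]
force: [-0.2, -0.1, -1.2]
grip_width: 0.0296
```

```bash
python3 -c "
from h import *
hold()"
```

```text
t 31.55 p [0.5546 0.2209 0.0604] 
 [[ 0.002  0.954  0.3  ]
 [ 0.002  0.3   -0.954]
 [-1.     0.003 -0.001]] F [-0.24 -0.05 -1.17] w 0.0296 q [3.170e-01 5.520e-01 1.521e+00 1.000e-03 1.066e+00 1.200e-02]
```

{"api": "play_rows", "payload": {
  "deltas": [
    [[2,0,0,0,0,0,10],[0,0,0,0,0,0,10],[0,0,0,0,0,0,31],[0,0,0,0,0,0,36],[0,0,0,0,0,0,50],[0,0,0,0,0,0,70],[0,0,0,0,0,0,90],[0,0,0,0,0,0,90],[0,0,0,0,0,0,90],[0,0,0,0,0,0,90]]
  ]
}}

```text
time_s: 32.55
ee_pos: [0.5545, 0.2208, 0.0581]
eef_rot: [1.915, 1.568, 0.649]
force: [0.8, 0.3, 0.0]
grip_width: 0.0807
```

```bash
python3 -c "
from h import *
hold()"
```

```text
t 32.55 p [0.5545 0.2208 0.0581] 
 [[ 0.002  0.954  0.3  ]
 [ 0.002  0.3   -0.954]
 [-1.     0.002 -0.001]] F [0.8  0.31 0.04] w 0.0807 q [3.170e-01 5.550e-01 1.522e+00 1.000e-03 1.062e+00 1.200e-02]
```

{"api": "play_rows", "payload": {
  "deltas": [
    [[-25,0,0,0,0,0,90],[-40,0,0,0,0,0,90],[-45,0,0,0,0,0,90],[-20,0,0,0,0,0,90]]
  ]
}}

```text
time_s: 32.95
ee_pos: [0.5551, 0.221, 0.1924]
eef_rot: [1.693, 1.563, 0.427]
force: [0.5, 0.5, -0.4]
grip_width: 0.0898
```

```bash
python3 -c "
from h import *
hold()
az=np.radians(85.6);ty=np.array([np.cos(az),np.sin(az),0])
T=Rt([0,0,-1],ty)
P=np.array([.4306,-.0687,.17]);
plan(P,T);arc(P,T,12)
c=snap('scene','v1s');d=snap('side','v1d')
A=cv2.resize(c['img'][110:270,150:310],None,fx=2.5,fy=2.5,interpolation=cv2.INTER_CUBIC)
B=cv2.resize(d['img'][100:260,180:340],None,fx=2.5,fy=2.5,interpolation=cv2.INTER_CUBIC)
cv2.imwrite('pics/v1.png',np.hstack([A,B])[:,:,::-1])
"
```

```text
t 32.95 p [0.5551 0.221  0.1924] 
 [[ 0.007  0.954  0.3  ]
 [ 0.003  0.3   -0.954]
 [-1.     0.008 -0.001]] F [ 0.54  0.54 -0.37] w 0.0898 q [3.170e-01 4.110e-01 1.401e+00 1.000e-03 1.321e+00 1.200e-02]
dtool mm [  20.7 -205.8  239. ] rotvec [-1.1896  0.0037 -0.0072] norms 316.1 1.19
n 12 row [  1.76 -26.51   8.64] [-0.0991  0.0003 -0.0006]
```

View pics/v1.png

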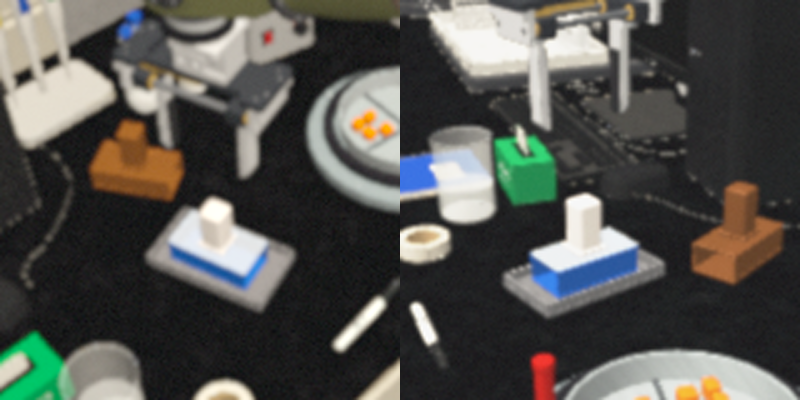

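```bash
python3 -c "
from h import *
for k in (3,6,9,12): print(run([[1.8,-26.5,8.6,-.0991,0,-.0006]]*k)[0].round(3))
"
```

```text
[0.493 0.166 0.186]
[0.449 0.096 0.18 ]
[0.427 0.015 0.174]
[ 0.431 -0.068  0.169]
```

{"api": "play_rows", "payload": {
  "deltas": [
    [[1.8,-26.5,8.6,-0.0991,0,-0.0006,70],[1.8,-26.5,8.6,-0.0991,0,-0.0006,50],[1.8,-26.5,8.6,-0.0991,0,-0.0006,40],[1.8,-26.5,8.6,-0.0991,0,-0.0006,40],[1.8,-26.5,8.6,-0.0991,0,-0.0006,40],[1.8,-26.5,8.6,-0.0991,0,-0.0006,40],[1.8,-26.5,8.6,-0.0991,0,-0.0006,40],[1.8,-26.5,8.6,-0.0991,0,-0.0006,40]]
  ]
}}

```text
time_s: 33.85
ee_pos: [0.4294, 0.0413, 0.1724]
eef_rot: [-2.216, 1.567, -2.685]
force: [0.1, 0.9, 1.0]
grip_width: 0.0401
```

```bash
python3 -c "
from h import *
hold()
w=snap('wrist','x1w');cv2.imwrite('pics/x1.png',w['img'][:,:,::-1])
for nm,lo,hi in (('red',(0,170,80),(6,255,255)),('green',(40,60,80),(85,255,255))):
    for x in blobs(w,lo,hi,5)[1]: print(nm,x,ray(w,x[2],.094).round(4),ray(w,x[2],.02).round(4))
az=np.radians(85.6);ty=np.array([np.cos(az),np.sin(az),0])
T=Rt([0,0,-1],ty)
arc(np.array([.4306,-.0687,.14]),T,4)
"
```

```text
t 33.85 p [0.4294 0.0413 0.1724] 
 [[-0.003  0.452  0.892]
 [-0.002  0.892 -0.452]
 [-1.    -0.003 -0.002]] F [0.1  0.88 1.01] w 0.0401 q [ 0.012  0.068  1.876 -0.002  1.2   -1.089]
red (np.int32(562), [146, 218, 31, 38], [160.1, 236.2]) [ 0.4241 -0.0581  0.094 ] [ 0.4429 -0.0974  0.02  ]
green (np.int32(126), [84, 225, 16, 16], [91.5, 233.2]) [ 0.3934 -0.1122  0.094 ] [ 0.4035 -0.1669  0.02  ]
n 4 row [  8.07 -25.5    8.91] [-0.0964 -0.0008  0.0008]
```

View pics/x1.png

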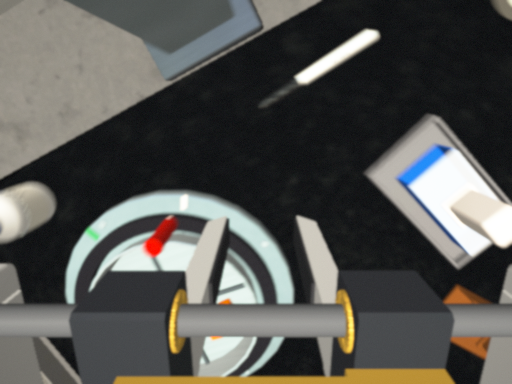

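```bash
python3 -c "
from h import *
w=load('x1w')
print(ray(w,(154,244),.094),ray(w,(172,220),.036), ray(w,(184,202),.02))
for P in (ray(w,(154,244),.094),ray(w,(184,202),.02),ray(w,(91.5,233.2),.02)):
    d=P[:2]-PC; print(np.hypot(*d),np.degrees(np.arctan2(d[1],d[0]))%360)
"
```

```text
[ 0.4281822  -0.06724179  0.094     ] [ 0.42823715 -0.06691584  0.036     ] [ 0.41917476 -0.05072653  0.02      ]
0.11602346718195443 152.39721525312402
0.13207287309443552 147.85383247082027
0.13554362811146028 199.79916952008503
```

```bash
python3 -c "
from h import *
az=np.radians(85.6);ty=np.array([np.cos(az),np.sin(az),0])
T=Rt([0,0,-1],ty)
arc(np.array([.4288,-.068,.14]),T,4)
"
```

```text
n 4 row [  8.07 -25.48   8.42] [-0.0964 -0.0008  0.0008]
```

{"api": "play_rows", "payload": {
  "deltas": [
    [[8,-25.5,8.4,-0.0964,-0.0008,0.0008,40],[8,-25.5,8.4,-0.0964,-0.0008,0.0008,40],[8,-25.5,8.4,-0.0964,-0.0008,0.0008,40],[8,-25.5,8.4,-0.0964,-0.0008,0.0008,40],[0,0,0,0,0,0,40],[0,0,0,0,0,0,40]]
  ]
}}

```text
time_s: 34.5
ee_pos: [0.4289, -0.0647, 0.1408]
eef_rot: [1.101, 1.569, 1.01]
force: [0.6, -0.3, -0.6]
grip_width: 0.04
```

```bash
python3 -c "
from h import *
hold()
az=np.radians(85.6);ty=np.array([np.cos(az),np.sin(az),0])
T=Rt([0,0,-1],ty)
plan(np.array([.4288,-.068,.062]),T)
w=snap('wrist','x2w');s=snap('side','x2d')
cv2.imwrite('pics/x2.png',np.hstack([cv2.resize(s['img'][190:320,210:340],None,fx=3,fy=3),w['img'][:,:,:][-390:]] if False else [cv2.resize(s['img'][180:340,180:340],None,fx=2.4,fy=2.4),cv2.resize(w['img'],None,fx=.78,fy=1)])[:,:,::-1])
"
```

```text
t 34.5 p [ 0.4289 -0.0647  0.1408] 
 [[ 0.001  0.091  0.996]
 [ 0.001  0.996 -0.091]
 [-1.     0.001  0.001]] F [ 0.56 -0.33 -0.62] w 0.04 q [-0.235  0.111  1.91   0.002  1.121 -1.716]
dtool mm [78.8 -3.4  0.1] rotvec [-0.014   0.0007 -0.0013] norms 78.9 0.014
```

View pics/x2.png

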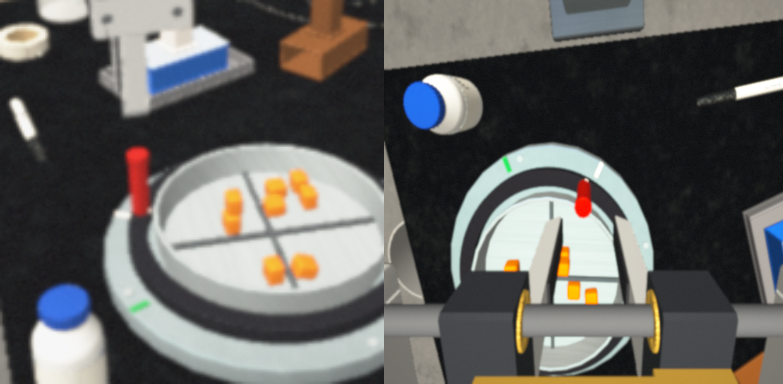

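{"api": "play_rows", "payload": {
  "deltas": [
    [[20,-1.5,0,-0.014,0,0,40],[25,-1,0,0,0,0,40],[22,-1,0,0,0,0,40],[11,0,0,0,0,0,40],[0,0,0,0,0,0,34],[0,0,0,0,0,0,34]]
  ]
}}

```text
time_s: 35.2
ee_pos: [0.4297, -0.0678, 0.0644]
eef_rot: [0.258, 1.568, 0.184]
force: [-0.3, 0.7, 0.1]
grip_width: 0.0343
```

```bash
python3 -c "
from h import *
hold()
az=np.radians(85.6);ty=np.array([np.cos(az),np.sin(az),0]);p,r=pose()
for f in (152.4,165,180,190,199.3):
    a=np.radians(f); g=np.append(PC+.114*np.array([np.cos(a),np.sin(a)]),.062)
    t=g-9e-3*ty; print(f,t.round(4),(r.inv().apply(t-p)*1000).round(1))
"
```

```text
t 35.2 p [ 0.4297 -0.0678  0.0644] 
 [[ 0.003  0.074  0.997]
 [ 0.001  0.997 -0.074]
 [-1.     0.001  0.003]] F [-0.3   0.66  0.14] w 0.0343 q [-0.242  0.232  1.976  0.002  0.931 -1.74 ]
152.4 [ 0.4293 -0.0772  0.062 ] [ 2.4 -9.3  0.2]
165 [ 0.4202 -0.1005  0.062 ] [  2.3 -33.2  -7.1]
180 [ 0.4163 -0.13    0.062 ] [  2.3 -63.   -8.8]
190 [ 0.418  -0.1498  0.062 ] [  2.3 -82.6  -5.6]
199.3 [ 0.4227 -0.1677  0.062 ] [   2.3 -100.1    0.3]
```

{"api": "play_rows", "payload": {
  "deltas": [
    [[0,-8,-1.5,0,0,0,34],[0,-12,-2.8,0,0,0,34],[0,-13,-2.8,0,0,0,34],[0,-15,-1.2,0,0,0,34],[0,-15,-0.5,0,0,0,34],[0,-12,1.5,0,0,0,34],[0,-8,1.7,0,0,0,34],[0,0,0,0,0,0,34]]
  ]
}}

```text
time_s: 36.0
ee_pos: [0.4179, -0.1516, 0.0638]
eef_rot: [0.11, 1.568, 0.035]
force: [-0.1, -0.9, -0.0]
grip_width: 0.0336
```

```bash
python3 -c "
from h import *
hold();p,r=pose();ty=r.apply([0,1,0]);w=ctrl.get_obs()['grip_width']
pg=p+ty*(w/2-.008);d=pg[:2]-PC;print('peg',pg,np.hypot(*d),np.degrees(np.arctan2(d[1],d[0]))%360)
for f in (195,199.3):
    a=np.radians(f); g=np.append(PC+.114*np.array([np.cos(a),np.sin(a)]),.064)
    t=g-(w/2-.008)*ty; print(f,(r.inv().apply(t-p)*1000).round(1))
c=snap('wrist','y1w');s=snap('side','y1d')
cv2.imwrite('pics/y1.png',np.hstack([cv2.resize(s['img'][180:340,180:340],None,fx=2.4,fy=2.4),cv2.resize(c['img'],None,fx=.78,fy=1)])[:,:,::-1])
"
```

```text
t 36.0 p [ 0.4179 -0.1516  0.0638] 
 [[ 0.003  0.075  0.997]
 [ 0.     0.997 -0.075]
 [-1.     0.     0.003]] F [-0.1  -0.88 -0.03] w 0.0336 q [-0.431  0.252  1.952  0.002  0.935 -1.928]
peg [ 0.41860208 -0.14286611  0.06381613] 0.11450510130848854 191.00892197944583
195 [-0.2 -7.4  2.9]
199.3 [ -0.2 -15.4   6. ]
```

View pics/y1.png

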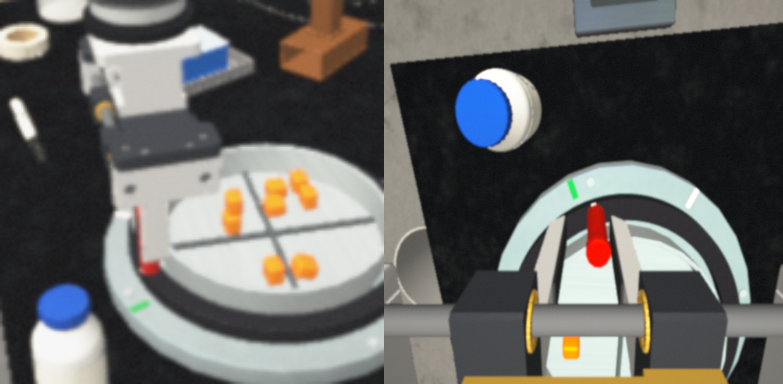

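{"api": "play_rows", "payload": {
  "deltas": [
    [[0,-6,2.2,0,0,0,34],[0,-6,2.4,0,0,0,34],[0,-3.4,1.4,0,0,0,34],[0,0,0,0,0,0,34],[0,0,0,0,0,0,34]]
  ]
}}

```text
time_s: 36.6
ee_pos: [0.4226, -0.1664, 0.0636]
eef_rot: [0.255, 1.568, 0.18]
force: [-0.3, -0.1, 0.6]
grip_width: 0.034
```

```bash
python3 -c "
from h import *
hold();p,r=pose();ty=r.apply([0,1,0]);w=ctrl.get_obs()['grip_width']
pg=p+ty*(w/2-.008);d=pg[:2]-PC;print('peg',pg,np.hypot(*d),np.degrees(np.arctan2(d[1],d[0]))%360)
c=snap('wrist','y2w');
cv2.imwrite('pics/y2.png',cv2.resize(c['img'][120:290,80:300],None,fx=3.5,fy=3.5,interpolation=cv2.INTER_CUBIC)[:,:,::-1])
"
```

```text
t 36.6 p [ 0.4226 -0.1664  0.0636] 
 [[ 0.003  0.074  0.997]
 [ 0.     0.997 -0.074]
 [-1.     0.001  0.003]] F [-0.33 -0.12  0.62] w 0.034 q [-0.457  0.271  1.927  0.002  0.942 -1.955]
peg [ 0.42323244 -0.15741995  0.06359779] 0.11375525894936919 198.67263569555053
```

View pics/y2.png

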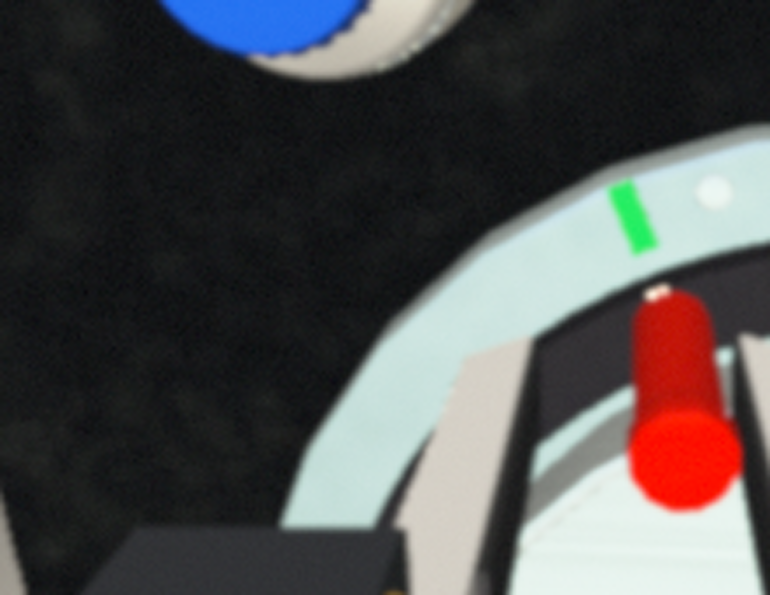

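{"api": "play_rows", "payload": {
  "deltas": [
    [[0,2,-1,0,0,0,36],[0,2,0,0,0,0,40],[0,0,0,0,0,0,40],[-15,0,0,0,0,0,40],[-35,0,0,0,0,0,40],[-45,0,0,0,0,0,40],[-40,0,0,0,0,0,40],[-20,0,0,0,0,0,40],[0,0,0,0,0,0,40]]
  ]
}}

```text
time_s: 37.55
ee_pos: [0.4223, -0.1627, 0.2212]
eef_rot: [-0.142, 1.564, -0.216]
force: [0.3, -0.1, -0.3]
grip_width: 0.04
```

```bash
python3 -c "
from h import *
hold()
c=snap('wrist','z1w');s=snap('side','z1d');e=snap('scene','z1s')
for P in blobs(c,(0,170,80),(6,255,255),20)[1]: print(P)
cv2.imwrite('pics/z1.png',np.hstack([cv2.resize(s['img'][150:340,180:380],None,fx=2,fy=2.02),cv2.resize(c['img'],None,fx=.78,fy=1)])[:,:,::-1])
cv2.imwrite('pics/z2.png',cv2.resize(e['img'][100:310,140:400],None,fx=3,fy=2.8,interpolation=cv2.INTER_CUBIC)[:,:,::-1])
"
```

```text
t 37.55 p [ 0.4223 -0.1627  0.2212] 
 [[ 0.007  0.074  0.997]
 [-0.002  0.997 -0.074]
 [-1.    -0.001  0.007]] F [ 0.29 -0.15 -0.32] w 0.04 q [-0.45   0.063  1.764  0.002  1.308 -1.947]
(np.int32(312), [257, 159, 16, 25], [264.5, 171.8])
```

View pics/z1.png

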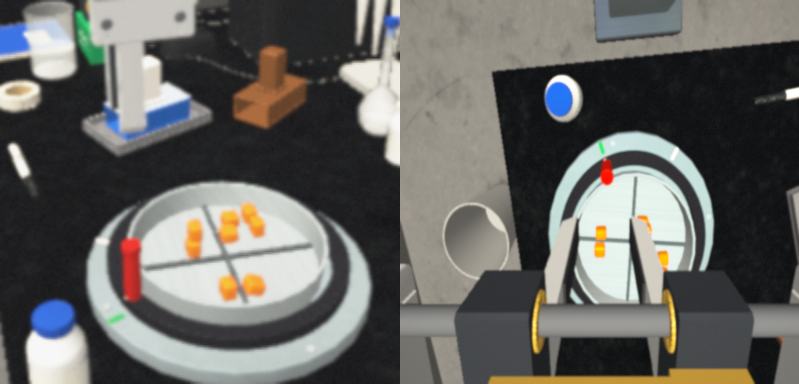

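View pics/z2.png

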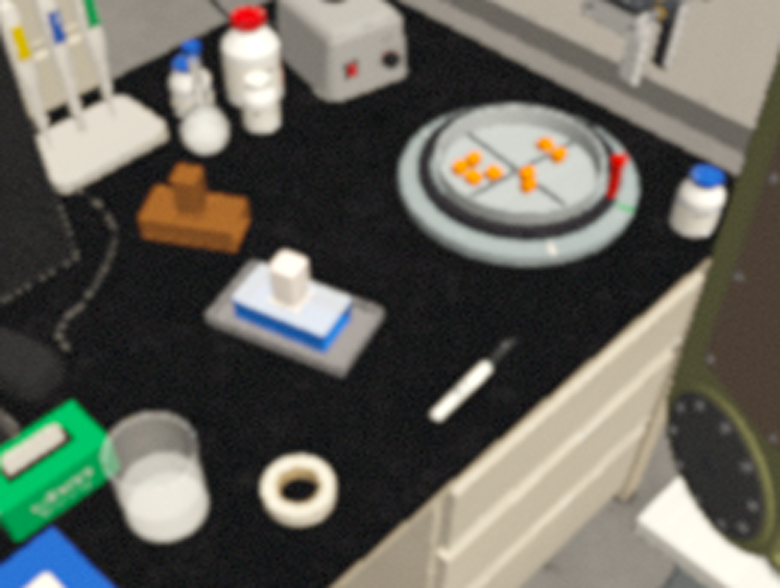

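```bash
python3 -c "
from h import *
c=load('z1w')
for u,z in (((264.8,177),.094),((264,161.5),.04)):
    P=ray(c,u,z);d=P[:2]-PC;print(P,np.hypot(*d),np.degrees(np.arctan2(d[1],d[0]))%360)
for x in blobs(c,(40,60,80),(85,255,255),10)[1]:
    P=ray(c,x[2],.02);d=P[:2]-PC;print('green',np.hypot(*d),np.degrees(np.arctan2(d[1],d[0]))%360)
s=load('z1d');cv2.imwrite('pics/z3.png',cv2.resize(s['img'][235:325,215:345],None,fx=6,fy=6,interpolation=cv2.INTER_CUBIC)[:,:,::-1])
"
```

```text
[ 0.42133895 -0.15729772  0.094     ] 0.11551221112288669 198.31450202783134
[ 0.41647361 -0.15734828  0.04      ] 0.12015611593401758 197.60834961505955
green 0.13551372696527703 198.38523356174395
```

View pics/z3.png

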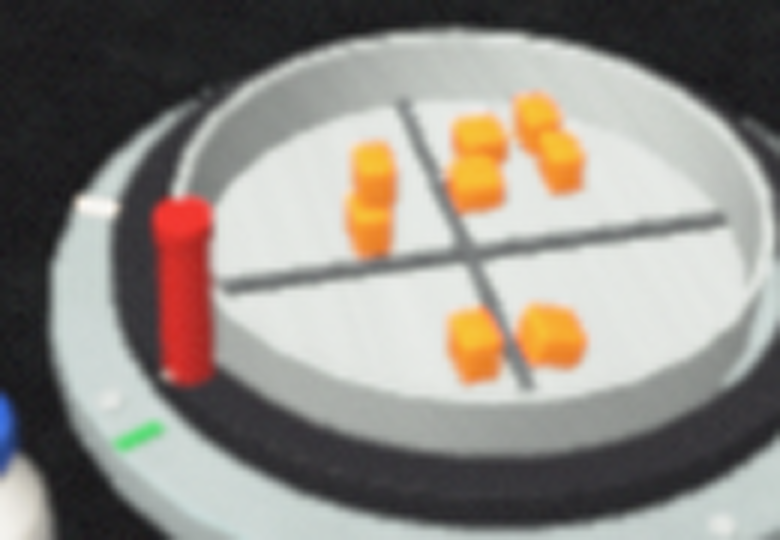

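All eight tablets are in the pan as 4/2/1/1, the lever is in line with the green mark, and the shaker stands in its tray. Handing in.

```bash
python3 -c "
from h import *
print(hand_in())"
```

```text
the job is handed in; nothing more can be done
None
```

I handed the job in at about 38 s of the 72 s allowed; hand-in reports no verdict. All eight tablets are in the pan, the shaker is back upright in its tray, and the lever is at the green mark.

- **Pouring:** Four tablets fell in the first pour and four in the second, all inside the pan, but the quarter at +x, −y was left empty. I pushed one tablet over a rib into it with the outside of the held shaker. The fingers never came near a tablet. The first tries at this failed: one push jammed at about 28 N at the wrist, and later the shaker pressed the pan wall at about 14 N. The third way worked.
- **Tablets:** The last pictures show them spread 4, 2, 1 and 1 over the quarters, at rest. The two closest to a rib are about 10 and 14 mm to either side of it.
- **Shaker:** The pictures show it standing flat and near the middle of its tray after release. I judged this by eye and did not measure its final offset.
- **Lever:** The wrist camera puts the lever at 198.3° and the green mark at 198.4°. The collar's white tick also lines up with the mark. The lever's base read 197.6°, still within tolerance.
- **Bystanders:** None looked moved in the last pictures. I did not measure their positions again.
- **Disagreement between cameras:** The scene and side views differed by about 1 cm in y, so I relied on the wrist camera for positions.

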